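Test capacitors in a three-place clamp tester

TASK

Test the capacitors lying on the bench: lay each one in a V-cradle of its own on the tester, so that it sits centred, and swing that cradle's strap squarely across it. With all of them strapped in at once, press the start button fully down and let it come back up. Then swing the straps aside and lay the tested capacitors flat on the floor of the empty tray, without shifting the other things on the bench.

Things in the scene. Friction and masses are not known exactly. Their poses are not given: they have to be found in the camera images.
- cap0: capacitor (may be absent): aluminium can, a cylinder 28 mm in diameter, 88 mm long between hexagonal black end caps (12 mm thick, 30 mm across flats); 112 mm long in all plus a 4 mm stub at each end; 60 to 130 g. Lies on the bench on a flat of its caps, which keep it from rolling. Origin at its middle, on the axis (15 mm above the surface it lies on); x is its long axis.
- cap1: capacitor (may be absent): aluminium can, a cylinder 28 mm in diameter, 88 mm long between hexagonal black end caps (12 mm thick, 30 mm across flats); 112 mm long in all plus a 4 mm stub at each end; 60 to 130 g. Lies on the bench on a flat of its caps, which keep it from rolling. Origin at its middle, on the axis (15 mm above the surface it lies on); x is its long axis.
- cap2: capacitor (may be absent): aluminium can, a cylinder 28 mm in diameter, 88 mm long between hexagonal black end caps (12 mm thick, 30 mm across flats); 112 mm long in all plus a 4 mm stub at each end; 60 to 130 g. Lies on the bench on a flat of its caps, which keep it from rolling. Origin at its middle, on the axis (15 mm above the surface it lies on); x is its long axis.
- tray: empty grey tray, loose, 215 mm (its x) by 150 mm (its y) outside, 25 mm high, walls and floor 5 mm; origin at the centre of its underside. Three capacitors fit side by side, long axes along its y, about 62 mm apart.
- tester: capacitor tester, fixed: a 12 mm thick grey base, from 130 mm before the origin to 110 mm behind it along its x, 350 mm along its y, with three V-cradles side by side along y, 116 mm apart, each with a swinging strap. Origin on the bench under the middle cradle; x points away from the robot, roughly, and is the direction in which the capacitors lie.
- cradle0 (a point): left (+y) V-cradle: two V-plates (90 degree V, 10 mm thick, 46 mm wide, tops 46 mm above the bench) centred 31 mm to either side of this point along the tester's x: 52 mm free between them for fingers, down to the base. Point: 44 mm above the bench, where the middle of a seated capacitor lies. The end caps stay outside the plates, with 8 mm play either way.
- strap0 (a joint): strap of cradle 0, rad: 0 = square across it, along the tester's -y; swings level, anticlockwise from above, to 1.6 = along its +x (stops at both). Clear for loading beyond 1.25. Turns on a post (14 mm thick) 58 mm to the +y side of the cradle's point; bar 16 x 98 mm, 63 to 69 mm above the bench (hub 71), just over a seated capacitor; stays where left, about 1 N to swing.
- pin0 (a point): upright round black pin by which strap 0 is swung: 12 mm in diameter, 88 mm from the post's axis, reaching from 69 to 105 mm above the bench; the point lies on its axis 93 mm above the bench.
- cradle1 (a point): middle V-cradle: two V-plates (90 degree V, 10 mm thick, 46 mm wide, tops 46 mm above the bench) centred 31 mm to either side of this point along the tester's x: 52 mm free between them for fingers, down to the base. Point: 44 mm above the bench, where the middle of a seated capacitor lies. The end caps stay outside the plates, with 8 mm play either way.
- strap1 (a joint): strap of cradle 1, rad: 0 = square across it, along the tester's -y; swings level, anticlockwise from above, to 1.6 = along its +x (stops at both). Clear for loading beyond 1.25. Turns on a post (14 mm thick) 58 mm to the +y side of the cradle's point; bar 16 x 98 mm, 63 to 69 mm above the bench (hub 71), just over a seated capacitor; stays where left, about 1 N to swing.
- pin1 (a point): upright round black pin by which strap 1 is swung: 12 mm in diameter, 88 mm from the post's axis, reaching from 69 to 105 mm above the bench; the point lies on its axis 93 mm above the bench.
- cradle2 (a point): right (-y) V-cradle: two V-plates (90 degree V, 10 mm thick, 46 mm wide, tops 46 mm above the bench) centred 31 mm to either side of this point along the tester's x: 52 mm free between them for fingers, down to the base. Point: 44 mm above the bench, where the middle of a seated capacitor lies. The end caps stay outside the plates, with 8 mm play either way.
- strap2 (a joint): strap of cradle 2, rad: 0 = square across it, along the tester's -y; swings level, anticlockwise from above, to 1.6 = along its +x (stops at both). Clear for loading beyond 1.25. Turns on a post (14 mm thick) 58 mm to the +y side of the cradle's point; bar 16 x 98 mm, 63 to 69 mm above the bench (hub 71), just over a seated capacitor; stays where left, about 1 N to swing.
- pin2 (a point): upright round black pin by which strap 2 is swung: 12 mm in diameter, 88 mm from the post's axis, reaching from 69 to 105 mm above the bench; the point lies on its axis 93 mm above the bench.
- start (a joint): spring start button of the tester, m: 0 = up, 0.006 = fully down (about 5 N); springs back
- start_top (a point): centre of the top of the start button's grey round cap, 28 mm in diameter, at the front of the tester; it moves straight down when pressed
- spool: bystander: steel spool 52 mm in diameter, 40 mm high, standing; origin at its underside
- jar: bystander: jar 48 mm in diameter, 55 mm high; origin at its underside
- driver: bystander: screwdriver lying on the bench
Not all that is in view belongs to the job. What is shaped like the cap1 but orange or yellow is not meant.

How it is judged:
By the outcome, as a careful person would: the job done as asked, in the order asked, and still so for the second after the job is handed in, with the robot touching nothing.
Of cap0, cap1, cap2 only 2 to 3 are there at a start; the rules pass over those that are not, and their reading is None.
At some moment in a run one of cap0, cap1, cap2, tray may be knocked a few centimetres aside while the robot is not near it.
It also fails if it takes over 210 s, if anything falls off the work surface, if the arm or the gripper's body presses on something with over 40 N, if the wrist force passes 120 N, or if a joint passes its speed limit or range.

ROBOT

A 6-joint arm with a two-finger parallel gripper is mounted at the origin on the work surface. World frame = base frame: x ahead of the robot, y to its left, z up, the work surface at z = 0. Lengths are in m, angles in rad, forces in N, time in s.
With the tool pointing down it reaches from about 0.275 to 0.85 m from the base axis. Payload 5.2 kg.
Tool frame: the origin (TCP) lies midway between the tips of the shut fingers; the grasp point (between the pads) lies ctrl.grasp_offset behind it (ctrl.grasp_offset is the distance from the TCP to the grasp point, in m); z points along the fingers, x is the direction in which the jaws open and shut, and the axes are right-handed (so a half turn about z gives the same grasp; the last joint's range is limited). The gripper opens to 85 mm and grips with 20 to 120 N. Pads are 22 mm wide; open, the fingers measure 114 mm over their backs; the gripper's body (76 mm by 85 mm) begins 54 mm behind the grasp point. The pads swing forward as they close: fully open they stand 13 mm farther back than shut.
Start: joints at [1.034, 0.259, 1.535, -0, 1.348, -0.203], TCP at [0.18, 0.52, 0.231] pointing down, gripper open.
Joint ranges: [-3.14, 3.14], [-0.91, 2.08], [0.19, 2.58], [-1.22, 4.36], [0.22, 2.71], [-3.12, 3.12]. Speed limits (rad/s): [2.57, 2.57, 3.14, 3.14, 3.14, 3.14].

INTERFACE

Orientations are given as a rotation vector (axis times angle).
In Python, from workcell import ctrl gives the robot as it stands.
- The arm moves only by the tool play_rows, never from a script. Its argument "steps" is a list of rows, each a list of 6 numbers: the shift along the tool's x, y, z in cm, then the turn, a rotation vector about the tool's x, y, z in degrees. A call has 1 to 10 rows; each row is the pose to reach, as a shift and turn from the pose measured when the call began, along the tool's axes at that moment; what a row does not reach only later rows make up. A row lasts 1/10 s, in which the tool goes at most 50 mm and 8.59 degrees, less where a joint would pass 70% of its speed; a pose out of reach is approached as far as the arm can. A call with a gripper value outside its range is refused whole. "jaw" is the finger opening in cm, from 0 to 8.54, set as the call begins (left out, the last holds). The fingers move at their own pace and stop on an object; "newtons" is the grip in N (left out, the last holds). Time passes only in rows, so rows that repeat a pose let the fingers close. It gives the time, the measured TCP pose, the force and the opening at its end, in the units of the state.
- ctrl.get_state(): the state, without advancing time (a new reading comes with each control period).
- ctrl.get_image(name): name is "scene" or "top" or "wrist"; returns a dict with "pixels" (400x640x3 uint8, red, green, blue), "fx", "fy", "cx", "cy" (pixels), "D" ([k1, k2, p1, p2, k3] as OpenCV has them; the pictures are not rectified), "pose" (4x4, takes a point from camera to world coordinates). Camera axes: x right, y up, looking along -z (the intrinsics and any distortion apply to the point x, -y, -z); pixel columns grow to the right and rows downward; lengths in m; the calibration is good to about 2 mm. A picture is of the moment at which its call begins. There is no depth.
- ctrl.finish_job(): hands the job in, once; it reports no verdict.
The state is a dict: "time": time; "joint_positions": joint angles; "qvel": joint speeds; "joint_torque": joint torques, N m; "tool_pos": TCP position; "tcp_rot": TCP orientation; "wrist_force": force on the tool from outside, world axes, zero at the start; "torque": the same for the moment, N m; "finger_gap": finger opening in m.
Only numpy, scipy, OpenCV 4.12 (cv2) and the standard library are available. Lean on these libraries where they do the work, as an engineer would, in place of code of your own. Each camera call takes 0.05 s, during which the arm holds its last target.

## Working session

There is one attempt and no reset: what is moved stays moved. The work goes in short steps, Python scripts to look and compute and a tool call to move; the robot and the scene stay as the last step left them, time stands still between calls to the robot, and variables do not carry over. Pictures are saved under pics/ and viewed, and the job is handed in when it is done.

Besides the shell and the picture viewer there is one more tool, called after "Emit:" as name(argument=value, ...), one argument or row to a line, values as JSON. play_rows: Moves the arm, as the interface text tells. Its arguments: {"type":"object","properties":{"steps":{"type":"array"},"jaw":{"type":"number"},"newtons":{"type":"number"}},"required":["steps"]}

```bash
ls; mkdir -p pics
python3 - <<'E'
from workcell import ctrl
import cv2
s=ctrl.get_state(); print(s); print(ctrl.grasp_offset)
for n in ["scene","top","wrist"]:
    im=ctrl.get_image(n); cv2.imwrite(f"pics/{n}0.png",im["pixels"][:,:,::-1]); print(n,im["fx"],im["fy"],im["cx"],im["cy"],im["D"]); print(im["pose"])
E
```

```text
pics
{'time': 0.0, 'joint_positions': array([ 1.03417129e+00,  2.59343769e-01,  1.53607627e+00,  3.08165662e-05,
        1.34797991e+00, -2.02784570e-01]), 'qvel': array([ 0.00039904,  0.0001308 ,  0.00082094, -0.00123162, -0.00211398,
        0.00010602]), 'joint_torque': array([ 4.54553003e-05, -4.46047711e+01, -2.90566421e+01, -2.98674249e-04,
        1.19736517e-02, -5.30539069e-05]), 'tool_pos': array([0.17991163, 0.5191976 , 0.230477  ]), 'tcp_rot': array([ 2.55908306,  1.82106535, -0.0026156 ]), 'wrist_force': array([-0.3004609 ,  0.3385847 ,  0.19758486]), 'torque': array([ 0.03494295,  0.00685996, -0.01755883]), 'finger_gap': 0.0853769178496119}
0.0187
scene 425.7713540933478 425.7713540933478 318.8815829400947 197.0256135452662 [-0.04383869  0.          0.          0.          0.        ]
[[-0.7063941  -0.40398876  0.58120604  1.35419146]
 [ 0.70774814 -0.41473314  0.57191694  0.89380644]
 [ 0.00999739  0.81534625  0.57888734  0.84704696]
 [ 0.          0.          0.          1.        ]]
top 398.2641766655612 398.2641766655612 312.40956321504126 201.3348882979238 [-0.07867192  0.          0.          0.          0.        ]
[[ 0.0232779   0.98348031 -0.17951219  0.34785004]
 [-0.99972788  0.02262694 -0.00567322  0.15661188]
 [-0.00151769  0.1795954   0.98373939  1.46870597]
 [ 0.          0.          0.          1.        ]]
wrist 276.0131979938371 276.0131979938371 318.0666847032983 203.2283351846249 [-0.00998734  0.          0.          0.          0.        ]
[[ 0.3271943  -0.89892406 -0.29134073  0.10504467]
 [ 0.9449545   0.31053311  0.1031028   0.54381427]
 [-0.00221064 -0.30903838  0.951047    0.37258217]
 [ 0.          0.          0.          1.        ]]
```

View pics/top0.png

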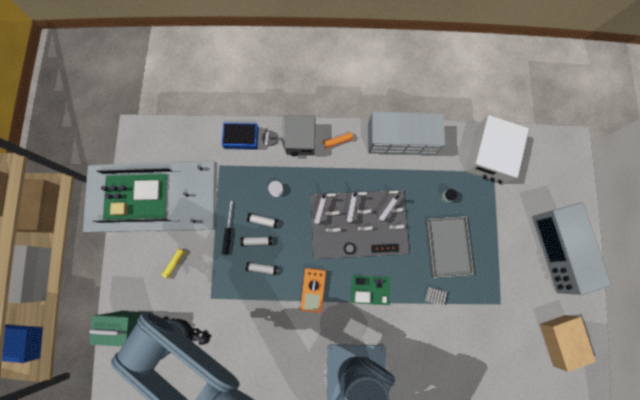

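View pics/scene0.png

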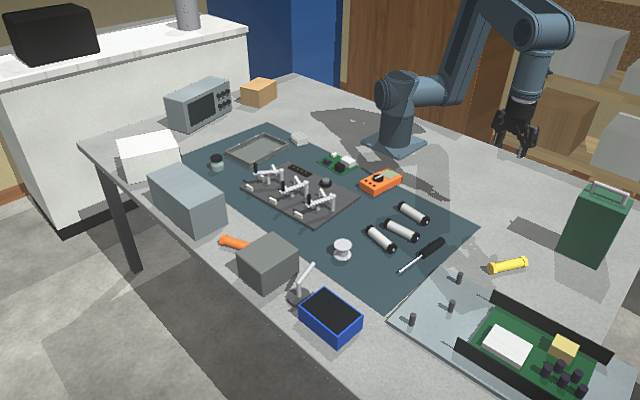

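View pics/wrist0.png

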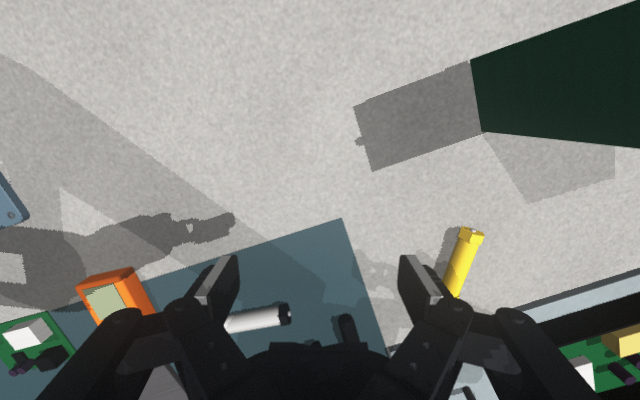

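```bash
cat > h.py <<'E'
from workcell import ctrl
import cv2, numpy as np
from scipy.spatial.transform import Rotation as R
def ray(im,uv):
    K=np.array([[im["fx"],0,im["cx"]],[0,im["fy"],im["cy"]],[0,0,1.]])
    p=cv2.undistortPoints(np.array([[uv]],float),K,np.array(im["D"],float))[0,0]
    d=np.array([p[0],-p[1],-1.]); P=np.array(im["pose"])
    d=P[:3,:3]@d; return P[:3,3],d/np.linalg.norm(d)
def onz(im,uv,z):
    o,d=ray(im,uv); return o+d*(z-o[2])/d[2]
def tri(*obs):
    A=np.zeros((3,3));b=np.zeros(3);L=[]
    for im,uv in obs:
        o,d=ray(im,uv);M=np.eye(3)-np.outer(d,d);A+=M;b+=M@o;L.append((o,d))
    x=np.linalg.solve(A,b); return x,[np.linalg.norm(np.cross(x-o,d)) for o,d in L]
def proj(im,X):
    P=np.array(im["pose"]);c=P[:3,:3].T@(np.atleast_2d(X)-P[:3,3]).T; c=c.T*[1,-1,-1]
    K=np.array([[im["fx"],0,im["cx"]],[0,im["fy"],im["cy"]],[0,0,1.]])
    return cv2.projectPoints(c.reshape(-1,1,3),np.zeros(3),np.zeros(3),K,np.array(im["D"],float))[0][:,0]
def crop(im,x0,y0,x1,y1,s,name,grid=10,pts=None):
    a=cv2.resize(im["pixels"][y0:y1,x0:x1,::-1],None,fx=s,fy=s,interpolation=cv2.INTER_CUBIC)
    for u in range((x0//grid+1)*grid,x1,grid):
        cv2.line(a,(int((u-x0)*s),0),(int((u-x0)*s),6),(0,255,255),1)
        if u%(2*grid)==0: cv2.putText(a,str(u),(int((u-x0)*s)-9,16),0,.35,(0,255,255),1)
    for v in range((y0//grid+1)*grid,y1,grid):
        cv2.line(a,(0,int((v-y0)*s)),(6,int((v-y0)*s)),(0,255,255),1)
        if v%(2*grid)==0: cv2.putText(a,str(v),(8,int((v-y0)*s)+4),0,.35,(0,255,255),1)
    if pts is not None:
        for p in pts: cv2.drawMarker(a,(int((p[0]+.5-x0)*s),int((p[1]+.5-y0)*s)),(0,0,255),0,8,1)
    cv2.imwrite("pics/"+name,a)
def Rdown(psi):
    # tool z down, tool x at angle psi in world xy
    x=np.array([np.cos(psi),np.sin(psi),0]);z=np.array([0,0,-1.]);return np.array([x,np.cross(z,x),z]).T
def rel(pos,psi,s=None):
    """target TCP pos, psi of jaw axis -> shift cm, rotvec deg in tool frame"""
    s=s or ctrl.get_state(); R0=R.from_rotvec(s["tcp_rot"]).as_matrix(); Rt=Rdown(psi)
    c=None
    for k in (0,1):
        rt=R.from_matrix(R0.T@Rdown(psi+k*np.pi)).as_rotvec(degrees=True)
        if c is None or np.linalg.norm(rt)<np.linalg.norm(c): c=rt
    return np.round(np.r_[R0.T@(np.array(pos)-s["tool_pos"])*100,c],2).tolist()
def st():
    s=ctrl.get_state();M=R.from_rotvec(s["tcp_rot"]).as_matrix()
    print("t %.1f pos %s psi %.3f tilt %.3f gap %.4f F %s q %s"%(s["time"],np.round(s["tool_pos"],4),np.arctan2(M[1,0],M[0,0]),np.arccos(-M[2,2]),s["finger_gap"],np.round(s["wrist_force"],1),np.round(s["joint_positions"],2)));return s
E
python3 - <<'E'
from h import *
import pickle
t=ctrl.get_image("top");s=ctrl.get_image("scene");pickle.dump((t,s),open("im0.pkl","wb"))
crop(t,215,170,315,290,5,"tc1.png");crop(t,300,180,420,270,6.5,"tc2.png");crop(t,415,180,500,310,4.5,"tc3.png")
crop(s,350,190,450,260,7,"sc1.png");crop(s,230,150,370,235,5.5,"sc2.png");crop(s,190,120,310,180,6,"sc3.png")
E
```

```text
(no output)
```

View pics/tc1.png

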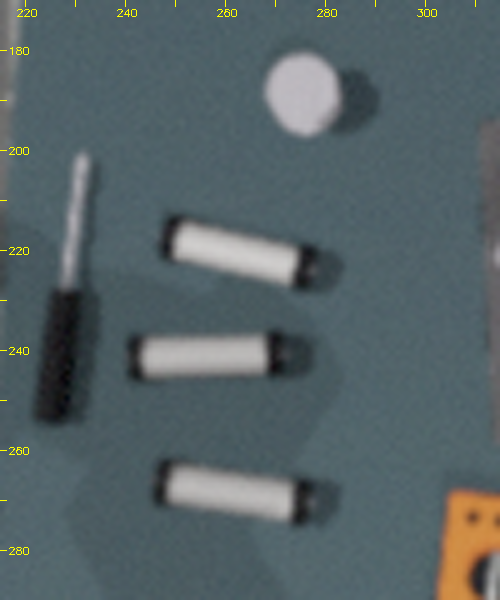

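View pics/tc2.png

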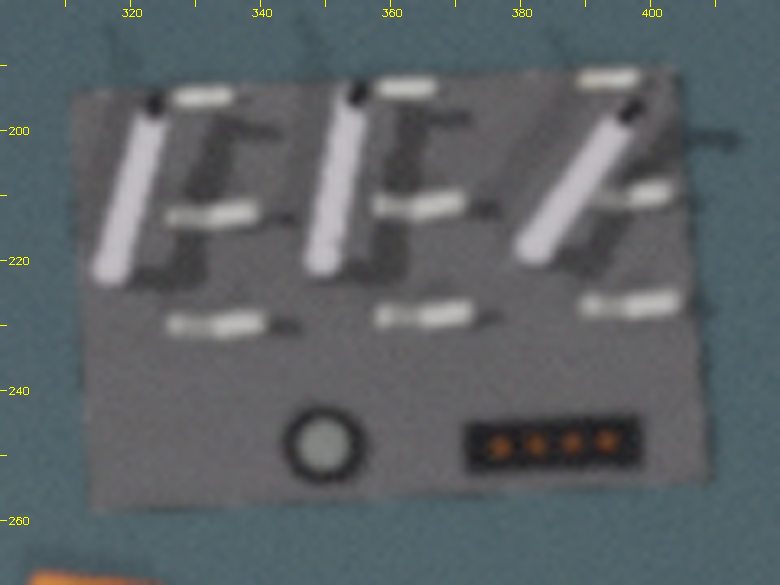

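View pics/tc3.png

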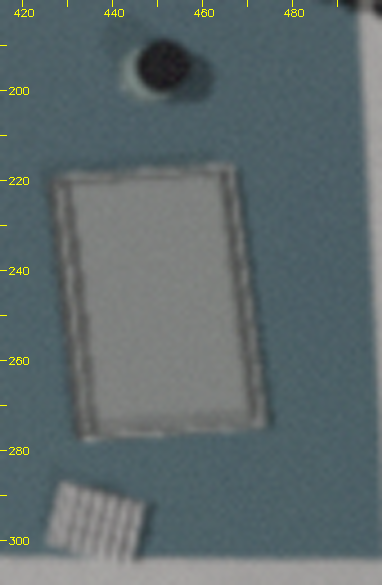

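View pics/sc1.png

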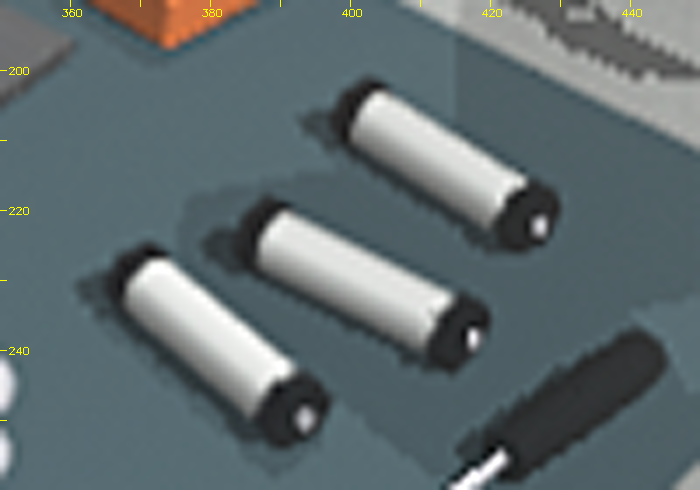

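View pics/sc2.png

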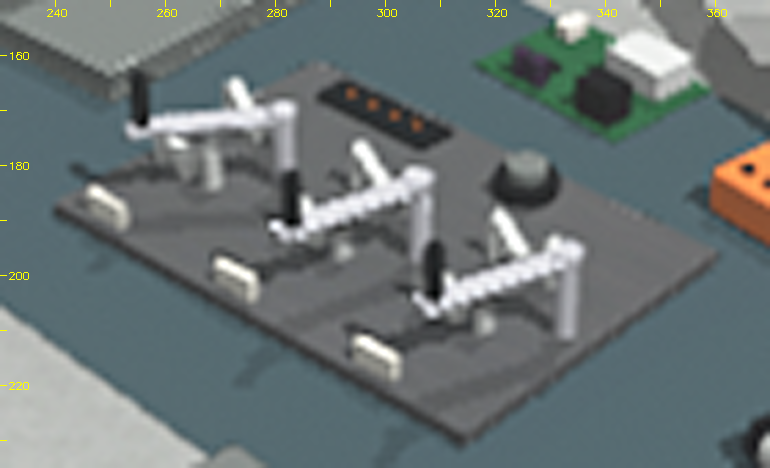

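View pics/sc3.png

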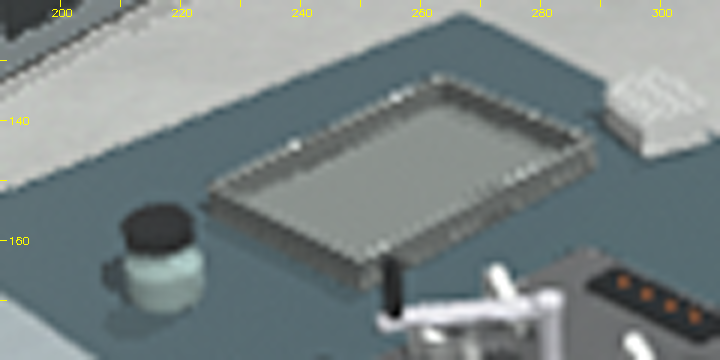

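Run:
```python
from h import *
import pickle
t,s=pickle.load(open("im0.pkl","rb"))
# caps: far/near end centers top view (mid cap tops) & whole centers
print("caps")
for n,e in {"A":((249.5,218),(276,223.5)),"B":((242.5,241.5),(270,240.5)),"C":((247,266.5),(275,270.5))}.items():
    P=[onz(t,u,.022) for u in e]; print(n,[np.round(p,4) for p in P],np.round((P[0]+P[1])/2,4),"yaw",np.degrees(np.arctan2(*(P[0]-P[1])[1::-1])), np.linalg.norm(P[0]-P[1]))
# scene centers (silhouette mid)
for n,u,v in (("A",(262.7,220.7),(382.5,239.5)),("B",(256.2,241),(402.3,228.5)),("C",(261,268.5),(413.5,212.5))): print(n,tri((t,u),(s,v)))
from scipy.optimize import least_squares
m=np.array([[.11,.175,.012],[.11,-.175,.012],[-.13,-.175,.012],[-.13,.175,.012]])
ut=np.array([[311,194.5],[402.5,190.5],[409,254],[314,258.5]]);us=np.array([[314,230],[240,188],[288,162],[360,197]])
def T(p,X): 
    c,q=np.cos(p[2]),np.sin(p[2]); return X@np.array([[c,q,0],[-q,c,0],[0,0,1]])+[p[0],p[1],0]
f=lambda p,w=(1,1):np.r_[(w[0]*(proj(t,T(p,m))-ut)).ravel(),(w[1]*(proj(s,T(p,m))-us)).ravel()]
for w in((1,1),(1,0),(0,1)):
  r=least_squares(lambda p:f(p,w),[.5,.15,0]);print("tester",w,r.x,np.round(r.fun,1))
p=least_squares(f,[.5,.15,0]).x
for i,(a,b,c,d) in enumerate([((316.3,221.7),(333,194.5),(323,195.8),(308.5,243)),((348.8,220.5),(306,181.5),(354.5,194),(290.5,171)),((382,218),(281.5,169.5),(396.5,196.5),(255.5,162.5))]):
    print("hub",i,onz(t,a,.071),onz(s,b,.071),T(p,np.array([[0,.116*(1-i)+.058,.071]])))
    pn=onz(t,c,.105);h=T(p,np.array([[0,.116*(1-i)+.058,.071]]))[0];dd=pn-h
    print(" pin",pn,np.linalg.norm(dd[:2]),"angle",np.arctan2(dd[1],dd[0])-p[2]+np.pi/2)
b=onz(t,(349.3,248),.03);print("button z.03",b,tri((t,(349.3,248)),(s,(325,180))))
print("tray corners z.025",[np.round(onz(t,u,.025),4) for u in((426.5,217.5),(467,216),(474.5,275),(432.5,278))])
mt=np.array([[.1075,.075,.025],[.1075,-.075,.025],[-.1075,-.075,.025],[-.1075,.075,.025]])
vt=np.array([[427,217.5],[467,216],[474,275],[432.5,277.5]]);vs=np.array([[249.5,165],[224.5,152],[264,132.5],[289.5,144.5]])
```

```text
caps
A [array([0.5443, 0.3945, 0.022 ]), array([0.5264, 0.2962, 0.022 ])] [0.5353 0.3454 0.022 ] yaw 79.64159926037222 0.09991972143758995
B [array([0.4575, 0.4158, 0.022 ]), array([0.4637, 0.3157, 0.022 ])] [0.4606 0.3657 0.022 ] yaw 93.5314769233201 0.10031678856017937
C [array([0.3679, 0.3949, 0.022 ]), array([0.3564, 0.2934, 0.022 ])] [0.3622 0.3441 0.022 ] yaw 83.51487525520204 0.10219449757378375
A (array([0.53473497, 0.35060158, 0.00939078]), [np.float64(0.004243623446602743), np.float64(0.0042436234466027255)])
B (array([0.45927079, 0.36873674, 0.01871491]), [np.float64(0.002862514763459223), np.float64(0.00286251476345918)])
C (array([0.36180302, 0.34559641, 0.01524806]), [np.float64(0.0008155763757371593), np.float64(0.0008155763757371348)])
tester (1, 1) [ 0.545955   -0.00608062  0.06737108] [-1.3 -1.2  0.4 -1.2 -0.7 -0.5 -1.5 -0.4  0.1 -1.6 -0.4 -2.1 -0.4 -1.9
  0.7 -2.1]
tester (1, 0) [ 0.54300045 -0.00903802  0.07089945] [-0.6 -0.2  1.  -0.6  0.2  0.2 -0.6  0.6  0.  -0.  -0.  -0.  -0.  -0.
  0.  -0. ]
tester (0, 1) [0.55319914 0.00161907 0.06329622] [-0.  -0.  -0.  -0. 
[... 297 characters left out ...]
   ] [0.54268018 0.03442721 0.071     ] [[0.54205043 0.0517878  0.071     ]]
 pin [0.6261346  0.01801251 0.105     ] 0.09061410968030831 angle 1.1214677152986448
hub 2 [ 0.54848525 -0.08360339  0.071     ] [ 0.55125911 -0.07938898  0.071     ] [[ 0.54985957 -0.06394904  0.071     ]]
 pin [ 0.62066324 -0.12934058  0.105     ] 0.09638056501329774 angle 0.7577442852559684
button z.03 [0.44266982 0.02812695 0.03      ] (array([0.44319613, 0.02747188, 0.02838947]), [np.float64(0.0006577191315229371), np.float64(0.0006577191315228868)])
tray corners z.025 [array([ 0.5605, -0.2563,  0.025 ]), array([ 0.5693, -0.4087,  0.025 ]), array([ 0.3538, -0.4279,  0.025 ]), array([ 0.3412, -0.2731,  0.025 ])]
```

Run:
```python
from h import *
st(); print(rel([.45,.31,.20],-0.1))
```

```text
t 0.2 pos [0.1801 0.5194 0.2309] psi 1.237 tilt 0.001 gap 0.0855 F [-0.2 -0.   0.2] q [ 1.03  0.26  1.54 -0.    1.35 -0.2 ]
[-10.94, 32.37, 3.09, 0.02, 0.05, 76.6]
```

Emit:
play_rows(
  steps=[
    [-11,32.4,3.1,0,0,76.6],
    [-11,32.4,3.1,0,0,76.6],
    [-11,32.4,3.1,0,0,76.6],
    [-11,32.4,3.1,0,0,76.6],
    [-11,32.4,3.1,0,0,76.6],
    [-11,32.4,3.1,0,0,76.6],
    [-11,32.4,3.1,0,0,76.6],
    [-11,32.4,3.1,0,0,76.6],
    [-11,32.4,3.1,0,0,76.6],
    [-11,32.4,3.1,0,0,76.6],
  ],
)

```text
time: 1.25
tool_pos: [0.4504, 0.3088, 0.1996]
tcp_rot: [3.136, -0.161, -0.002]
wrist_force: [-0.1, -0.3, 0.8]
finger_gap: 0.0853
```

Run:
```python
from h import *
import pickle
st(); w=ctrl.get_image("wrist"); pickle.dump(w,open("w1.pkl","wb")); cv2.imwrite("pics/w1.png",w["pixels"][:,:,::-1])
crop(w,120,0,520,300,2,"w1c.png",20)
```

```text
t 1.2 pos [0.4504 0.3088 0.1996] psi -0.102 tilt 0.001 gap 0.0853 F [-0.1 -0.3  0.8] q [ 0.4   0.28  1.59 -0.    1.28  0.5 ]
```

View pics/w1.png

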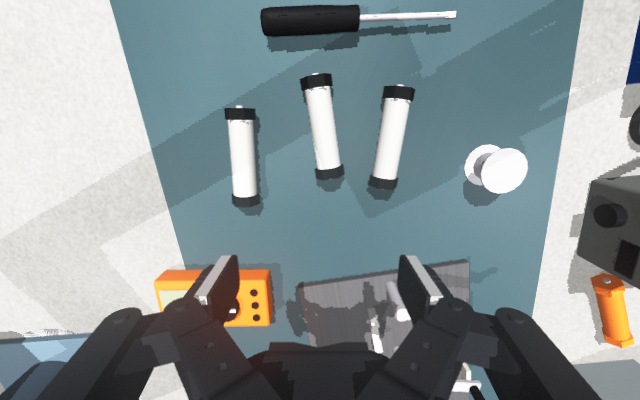

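View pics/w1c.png

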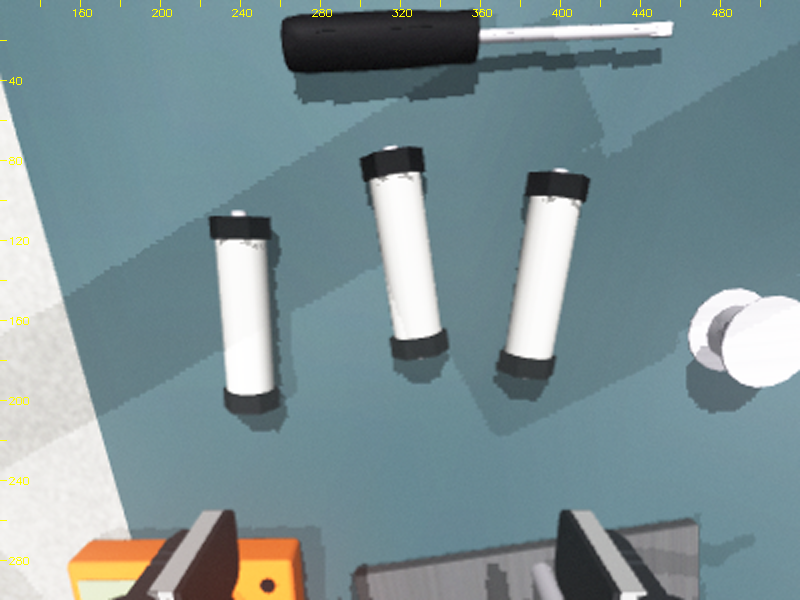

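Run:
```python
from h import *
import pickle
w=pickle.load(open("w1.pkl","rb"));t,s=pickle.load(open("im0.pkl","rb"))
for n,a,b,tt in (("C",(241.5,119),(244.5,196),(261,268.5)),("B",(317.5,88.5),(328,168),(256.2,241)),("A",(397.5,99.5),(385,177.5),(262.7,220.7))):
    P=[onz(w,u,.017) for u in(a,b)];d=P[0]-P[1];m=(P[0]+P[1])/2
    print(n,np.round(m,4),"len",np.linalg.norm(d),"yaw-90",np.arctan2(d[1],d[0])-np.pi/2, tri((w,proj(w,m)[0]),(t,tt)))
print(rel([.50,.03,.25],-1.5))
```

```text
C [0.3652 0.3439 0.017 ] len 0.09061172833243065 yaw-90 -0.1464538059465641 (array([0.36309266, 0.34429388, 0.01260457]), [np.float64(0.001253767740705224), np.float64(0.0012537677407051283)])
B [0.462  0.3675 0.017 ] len 0.08851036802136594 yaw-90 0.03889230164364266 (array([0.46173189, 0.36727788, 0.01143994]), [np.float64(0.0003420054987648097), np.float64(0.0003420054987648942)])
A [0.5389 0.3482 0.017 ] len 0.08823897206963192 yaw-90 -0.18445099478163995 (array([0.53804401, 0.34722734, 0.01411811]), [np.float64(0.0016601235742363682), np.float64(0.0016601235742361266)])
[7.67, 27.3, -5.01, 0.08, -0.0, 80.36]
```

Emit:
play_rows(
  steps=[
    [0,0,-5,0,0,8],
    [7.7,27.3,-5,0,0,80.3],
    [7.7,27.3,-5,0,0,80.3],
    [7.7,27.3,-5,0,0,80.3],
    [7.7,27.3,-5,0,0,80.3],
    [7.7,27.3,-5,0,0,80.3],
    [7.7,27.3,-5,0,0,80.3],
    [7.7,27.3,-5,0,0,80.3],
    [7.7,27.3,-5,0,0,80.3],
    [7.7,27.3,-5,0,0,80.3],
  ],
)

```text
time: 2.3
tool_pos: [0.5002, 0.0299, 0.25]
tcp_rot: [2.298, -2.141, -0.0]
wrist_force: [-0.3, -0.8, 0.1]
finger_gap: 0.0854
```

Run:
```python
from h import *
import pickle
st(); w=ctrl.get_image("wrist"); pickle.dump(w,open("w2.pkl","wb")); cv2.imwrite("pics/w2.png",w["pixels"][:,:,::-1])
crop(w,120,40,520,300,2,"w2c.png",20)
```

```text
t 2.3 pos [0.5002 0.0299 0.25  ] psi -1.500 tilt 0.001 gap 0.0854 F [-0.3 -0.8  0.1] q [-0.16  0.16  1.62 -0.    1.37  1.34]
```

View pics/w2.png

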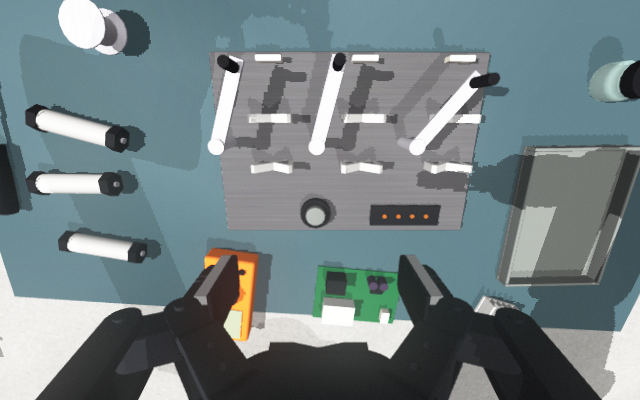

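View pics/w2c.png

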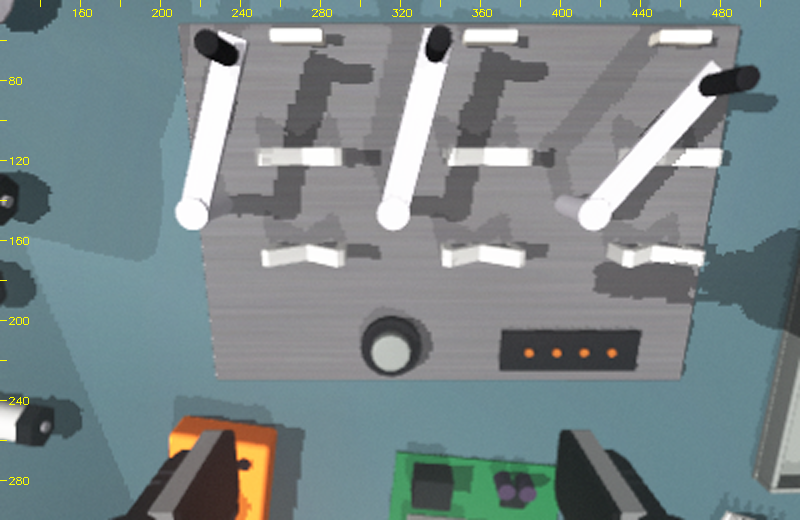

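Run:
```python
from h import *
import pickle
from scipy.optimize import least_squares
w=pickle.load(open("w2.pkl","rb"));t,s=pickle.load(open("im0.pkl","rb"))
c=lambda *a:[np.array([120+x/2-.25,40+y/2-.25]) for x,y in a]
H=[onz(w,u,.071) for u in c((193,213),(393,213),(595,213))]
P=[onz(w,u,.046) for u in c((300,157),(303,257),(490,157),(484,256))]
B=[onz(w,u,.012) for u in c((180,25),(740,25),(681,379),(218,379))]
T=[onz(w,u,.105) for u in c((206,42),(440,34),(749,77))]
bt=c((391,353))[0]
print("hub",np.round(H,4));print("plates",np.round(P,4));print("base",np.round(B,4))
d=H[0]-H[2];yaw=np.arctan2(-d[0],d[1]);print("yaw hubs",yaw,np.linalg.norm(d)/2,"yaw plates",[np.arctan2(*(P[i]-P[i+1])[1::-1]) for i in(0,2)],"base",[np.arctan2(-(a-b)[0],(a-b)[1]) for a,b in((B[0],B[1]),(B[3],B[2]))])
ey=np.array([-np.sin(yaw),np.cos(yaw),0]);ex=np.array([np.cos(yaw),np.sin(yaw),0])
O=np.mean(H,0)-.058*ey;print("origin from hubs",O)
print("cradle0 from plates",(P[0]+P[1])/2,"hub:",O+.116*ey,"cradle1",(P[2]+P[3])/2)
print("base x extents",[(b-O)@ex for b in B],[(b-O)@ey for b in B])
for i in range(3):
    v=T[i]-H[i];print("strap",i,np.linalg.norm(v[:2]),np.arctan2(v@ex,-(v@ey)),T[i])
print("button",tri((w,bt),(t,(349.3,247.5)),(s,(325,180))))
for i,(u,v) in enumerate([((316.3,221.7),(333,194.5)),((348.8,220.5),(306,181.5)),((382,218),(281.5,169.5))]):print(tri((w,c((193,213),(393,213),(595,213))[i]),(t,u),(s,v)))
C=[onz(w,u,.025) for u in((525,147),(497.5,279.5),(603,286))]; print("tray",np.round(C,4))
```

```text
hub [[ 0.5353  0.1475  0.071 ]
 [ 0.5433  0.0331  0.071 ]
 [ 0.5516 -0.0826  0.071 ]]
plates [[ 0.5696  0.0909  0.046 ]
 [ 0.5091  0.0879  0.046 ]
 [ 0.5777 -0.0228  0.046 ]
 [ 0.5179 -0.0263  0.046 ]]
base [[ 0.6416  0.1718  0.012 ]
 [ 0.6667 -0.1732  0.012 ]
 [ 0.4299 -0.1909  0.012 ]
 [ 0.4055  0.1549  0.012 ]]
yaw hubs 0.0709553760752377 0.11535314185352354 yaw plates [np.float64(0.04898938712218772), np.float64(0.059481411220599495)] base [np.float64(0.07255938219206542), np.float64(0.07031463210735461)]
origin from hubs [ 0.54753181 -0.02521352  0.071     ]
cradle0 from plates [0.53937615 0.08940583 0.046     ] hub: [0.53930789 0.09049459 0.071     ] cradle1 [ 0.54779775 -0.02454921  0.046     ]
base x extents [np.float64(0.10783363469777504), np.float64(0.10838850528121725), np.float64(-0.12908261588598893), np.float64(-0.12886048909395992)] [np.float64(0.1898168607045862), np.float64(-0.15611081485559847), np.float64(-0.1569361710327989), np.float64(0.1897339074458241)]
strap 0 0.08735474172522102 1.253276904490367 [0.61999797 0.12617599 0.105     ]
strap 1 0.08919260198043753 1.3182845090529052 [0.63105981 0.01694879 0.105     ]
strap 2 0.08765893294974228 0.8930085976771847 [ 0.62364941 -0.13261791  0.105     ]
button (array([0.44371337, 0.02781756, 0.0296935 ]), [np.float64(0.001520396464468535), np.float64(0.0008279438250642741), np.float64(0.0008655912301828746)])
(array([0.53254225, 0.14843082, 0.06953856]), [np.float64(0.0025344854013026794), np.float64(0.002407873326810124), np.float64(0.0009229310364389759)])
(array([0.54030102, 0.03307624, 0.06816939]), [np.float64(0.0026985548841839796), np.float64(0.0031034458907932137), np.float64(0.0012286715208952637)])
(array([ 0.54961183, -0.08345506,  0.0683047 ]), [np.float64(0.0018014921837776966), np.float64(0.0009597531038473525), np.float64(0.0013210835704746211)])
tray [[ 0.5572 -0.242   0.025 ]
 [ 0.3558 -0.2607  0.025 ]
 [ 0.355  -0.4319  0.025 ]]
```

```bash
cat >> h.py <<'E'
YAW=.071; O=np.array([.5475,-.0252]); EX=np.array([np.cos(YAW),np.sin(YAW)]); EY=np.array([-np.sin(YAW),np.cos(YAW)])
def hub(i): return O+((1-i)*.116+.058)*EY
def cradle(i): return O+(1-i)*.116*EY
def pin(i,th): 
    f=YAW-np.pi/2+th; return hub(i)+.088*np.array([np.cos(f),np.sin(f)]), f+np.pi/2
def r1(s,x,y,z,psi): print([round(v,1) for v in rel([x,y,z],psi,s)])
E
python3 - <<'E'
from h import *
s=st()
p,a=pin(2,.893);print(p,a);r1(s,*p,.15,a);r1(s,*p,.084,a)
E
```

```text
t 2.4 pos [0.5002 0.0301 0.25  ] psi -1.501 tilt 0.001 gap 0.0855 F [ 0.5 -0.4  1.1] q [-0.16  0.16  1.62 -0.    1.37  1.34]
[ 0.6239047  -0.13323487] 0.964
[17.1, -11.2, 10.0, 0.0, -0.1, 38.8]
[17.1, -11.2, 16.6, 0.0, -0.1, 38.8]
```

Emit:
play_rows(
  steps=[
    [17.1,-11.2,10,0,0,38.8],
    [17.1,-11.2,10,0,0,38.8],
    [17.1,-11.2,10,0,0,38.8],
    [17.1,-11.2,10,0,0,38.8],
    [17.1,-11.2,10,0,0,38.8],
    [17.1,-11.2,10,0,0,38.8],
    [17.1,-11.2,16.6,0,0,38.8],
    [17.1,-11.2,16.6,0,0,38.8],
    [17.1,-11.2,16.6,0,0,38.8],
  ],
  jaw=4,
  newtons=20,
)

```text
time: 3.25
tool_pos: [0.6213, -0.1308, 0.0813]
tcp_rot: [1.46, -2.776, -0.007]
wrist_force: [-0.6, 0.3, 0.7]
finger_gap: 0.0401
```

Run:
```python
from h import *
s=st(); w=ctrl.get_image("wrist"); cv2.imwrite("pics/w3.png",w["pixels"][:,:,::-1])
for th in (.893,1.05,1.2,1.35,1.5,1.59): p,a=pin(2,th);r1(s,*p,.084,a)
```

```text
t 3.2 pos [ 0.6213 -0.1308  0.0813] psi -2.173 tilt 0.007 gap 0.0401 F [-0.6  0.3  0.7] q [-0.38  0.54  1.5  -0.    1.11  1.79]
[0.1, -0.4, -0.3, 0.4, -0.1, 0.3]
[-1.3, -0.2, -0.3, 0.4, -0.1, -8.7]
[-2.6, 0.0, -0.3, 0.4, -0.1, -17.3]
[-3.8, 0.5, -0.3, 0.4, -0.1, -25.9]
[-5.0, 1.2, -0.3, 0.4, -0.0, -34.5]
[-5.6, 1.7, -0.3, 0.4, -0.0, -39.7]
```

View pics/w3.png

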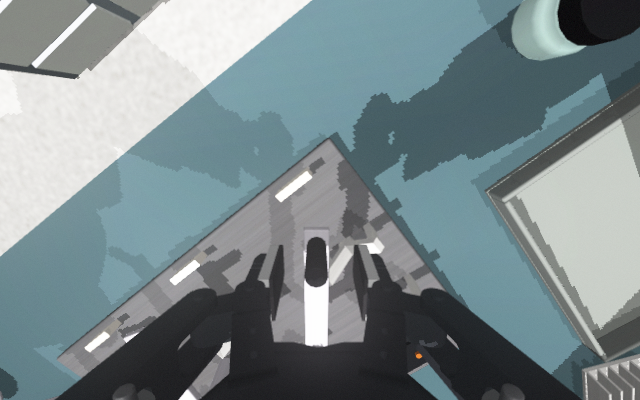

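Emit:
play_rows(
  steps=[
    [0,-0.4,-0.3,0.4,0,0.3],
    [0,-0.4,-0.3,0.4,0,0.3],
    [0,-0.4,-0.3,0.4,0,0.3],
    [-1.3,-0.2,-0.3,0.4,0,-8.3],
    [-2.6,0,-0.3,0.4,0,-16.5],
    [-3.8,0.5,-0.3,0.4,0,-25],
    [-5,1.2,-0.3,0.4,0,-33],
    [-5.6,1.7,-0.3,0.4,0,-39],
    [-5.6,1.7,-0.3,0.4,0,-39],
  ],
  jaw=1.6,
)

```text
time: 4.2
tool_pos: [0.641, -0.0747, 0.0874]
tcp_rot: [-2.307, 2.129, -0.008]
wrist_force: [-0.3, -0.3, -0.1]
finger_gap: 0.0163
```

Run:
```python
from h import *
s=st(); 
p,a=pin(0,1.253);r1(s,s["tool_pos"][0],s["tool_pos"][1],.15,-1.55);r1(s,*p,.15,a);r1(s,*p,.084,a)
```

```text
t 4.2 pos [ 0.641  -0.0747  0.0874] psi -1.491 tilt 0.005 gap 0.0163 F [-0.3 -0.3 -0.1] q [-0.29  0.54  1.47 -0.    1.12  1.2 ]
[0.0, -0.0, -6.3, -0.3, -0.1, 3.4]
[-20.2, 0.4, -6.3, -0.3, -0.1, 18.7]
[-20.3, 0.4, 0.3, -0.3, -0.1, 18.7]
```

Emit:
play_rows(
  steps=[
    [0,0,-6.3,0,0,0],
    [0,0,-6.3,0,0,0],
    [-10,0.2,-6.3,0,0,8],
    [-20.2,0.4,-6.3,0,0,18.7],
    [-20.2,0.4,-6.3,0,0,18.7],
    [-20.2,0.4,-6.3,0,0,18.7],
    [-20.2,0.4,-6.3,0,0,18.7],
    [-20.2,0.4,0.3,0,0,18.7],
    [-20.2,0.4,0.3,0,0,18.7],
    [-20.2,0.4,0.3,0,0,18.7],
  ],
  jaw=4,
)

```text
time: 5.2
tool_pos: [0.6189, 0.1256, 0.0812]
tcp_rot: [1.928, -2.478, 0.002]
wrist_force: [-0.2, 1.0, 0.0]
finger_gap: 0.0399
```

Run:
```python
from h import *
s=st(); w=ctrl.get_image("wrist"); cv2.imwrite("pics/w4.png",w["pixels"][:,:,::-1])
for th in (1.253,1.35,1.45,1.59): p,a=pin(0,th);r1(s,*p,.084,a)
```

```text
t 5.2 pos [0.6189 0.1256 0.0812] psi -1.819 tilt 0.002 gap 0.0399 F [-0.2  1.   0. ] q [ 0.03  0.53  1.51 -0.    1.1   1.85]
[-0.2, -0.1, -0.3, 0.0, -0.1, -0.1]
[-1.0, -0.1, -0.3, 0.0, -0.1, -5.6]
[-1.9, 0.0, -0.3, 0.0, -0.1, -11.4]
[-3.1, 0.4, -0.3, 0.0, -0.1, -19.4]
```

View pics/w4.png

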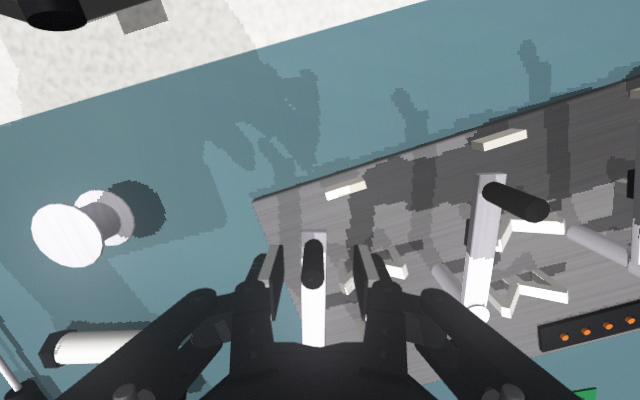

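Pin 0 sits between the pads at (314,262).

Emit:
play_rows(
  steps=[
    [-0.2,-0.1,-0.3,0,0,0],
    [-0.2,-0.1,-0.3,0,0,0],
    [-0.2,-0.1,-0.3,0,0,0],
    [-1,-0.1,-0.3,0,0,-5.5],
    [-1.9,0,-0.3,0,0,-11.4],
    [-3.1,0.4,-0.3,0,0,-19.4],
    [-3.1,0.4,-0.3,0,0,-19.4],
  ],
  jaw=1.6,
)

```text
time: 5.95
tool_pos: [0.6245, 0.1577, 0.0871]
tcp_rot: [-2.321, 2.115, -0.007]
wrist_force: [-0.4, 0.3, -0.2]
finger_gap: 0.016
```

Run:
```python
from h import *
import pickle
s=st(); 
t=ctrl.get_image("top"); crop(t,215,170,425,290,3.5,"t5.png"); pickle.dump(t,open("t5.pkl","wb"))
x,y=s["tool_pos"][:2];r1(s,x,y,.16,-1.5)
r1(s,.5395,.3475,.16,-.184);r1(s,.5395,.3475,.05,-.184)
```

```text
t 6.0 pos [0.6245 0.1577 0.0871] psi -1.478 tilt 0.005 gap 0.0160 F [-0.4  0.3 -0.2] q [ 0.08  0.54  1.48 -0.    1.12  1.55]
[0.0, -0.0, -7.3, -0.2, -0.1, 1.3]
[-19.7, 6.7, -7.4, -0.1, -0.3, -74.1]
[-19.7, 6.7, 3.6, -0.1, -0.3, -74.1]
```

View pics/t5.png

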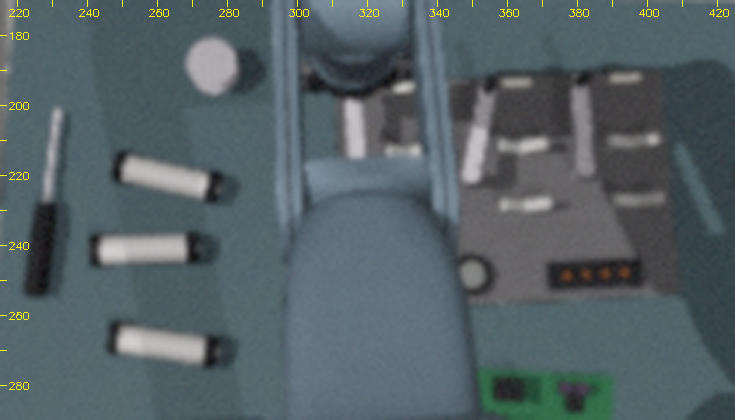

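Emit:
play_rows(
  steps=[
    [0,0,-5,0,0,0],
    [0,0,-7.3,0,0,-6],
    [-19.7,6.7,-5.3,0,0,-74],
    [-19.7,6.7,-5.3,0,0,-74],
    [-19.7,6.7,-5.3,0,0,-74],
    [-19.7,6.7,-5.3,0,0,-74],
    [-19.7,6.7,-5.3,0,0,-74],
    [-19.7,6.7,-5.3,0,0,-74],
    [-19.7,6.7,-5.3,0,0,-74],
    [-19.7,6.7,-5.3,0,0,-74],
  ],
  jaw=5,
)

```text
time: 7.0
tool_pos: [0.54, 0.3471, 0.1395]
tcp_rot: [3.126, -0.295, 0.007]
wrist_force: [-1.0, -0.3, 1.2]
finger_gap: 0.05
```

Run:
```python
from h import *
import pickle
s=st(); w=ctrl.get_image("wrist"); pickle.dump(w,open("w6.pkl","wb")); crop(w,160,100,480,340,2.5,"w6.png",20)
```

```text
t 7.0 pos [0.54   0.3471 0.1395] psi -0.188 tilt 0.005 gap 0.0500 F [-1.  -0.3  1.2] q [ 0.4   0.49  1.43 -0.    1.22  0.59]
```

View pics/w6.png

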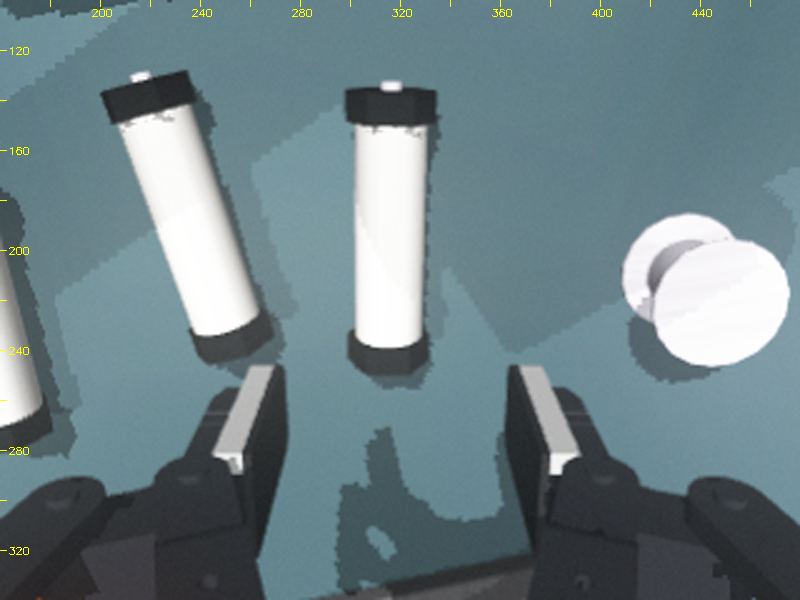

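```bash
cat >> h.py <<'E'
def cap(w,a,b,z=.017):
    P=[onz(w,u,z) for u in(a,b)];d=P[0]-P[1];m=(P[0]+P[1])/2
    psi=np.arctan2(d[1],d[0])-np.pi/2; print("cap",np.round(m,4),"len %.4f psi %.3f"%(np.linalg.norm(d),psi)); return m,psi
E
python3 - <<'E'
from h import *
import pickle
s=st();w=pickle.load(open("w6.pkl","rb"));c=lambda x,y:(160+x/2.5,100+y/2.5)
m,p=cap(w,c(391.5,124),c(389.5,347)); r1(s,m[0],m[1],.06,p);r1(s,m[0],m[1],.004,p)
c1=cap(w,c(158,114),c(225,327))
E
```

```text
t 7.0 pos [0.5401 0.347  0.1395] psi -0.182 tilt 0.005 gap 0.0500 F [ 0.2 -0.5  0.4] q [ 0.4   0.49  1.43 -0.    1.22  0.58]
cap [0.5387 0.3458 0.017 ] len 0.0929 psi -0.198
[-0.1, 0.1, 8.0, 0.1, -0.3, 0.9]
[-0.2, 0.1, 13.6, 0.1, -0.3, 0.9]
cap [0.463  0.3669 0.017 ] len 0.0894 psi 0.022
```

Emit:
play_rows(
  steps=[
    [-0.1,0,7,0,0,0.6],
    [-0.1,0,11,0,-0.3,0.6],
    [-0.1,0,13.5,0,-0.3,0.6],
    [-0.1,0,13.5,0,-0.3,0.6],
    [-0.1,0,13.5,0,-0.3,0.6],
  ],
)

```text
time: 7.55
tool_pos: [0.5399, 0.3464, 0.0045]
tcp_rot: [3.125, -0.308, -0.002]
wrist_force: [-0.1, 0.5, 0.3]
finger_gap: 0.0496
```

Emit:
play_rows(
  steps=[
    [0,0,0,0,0,0],
    [0,0,0,0,0,0],
    [0,0,0,0,0,0],
    [0,0,0,0,0,0],
  ],
  jaw=0,
  newtons=40,
)

```text
time: 7.95
tool_pos: [0.5412, 0.3468, 0.0067]
tcp_rot: [3.126, -0.309, 0.003]
wrist_force: [0.1, -0.6, 6.5]
finger_gap: 0.0264
```

Run:
```python
from h import *
s=st(); x,y=s["tool_pos"][:2];r1(s,x,y,.13,-.198);c=cradle(0);print(c);psi=YAW-np.pi/2
r1(s,*c,.13,psi);r1(s,*c,.06,psi)
```

```text
t 8.0 pos [0.5412 0.3468 0.0067] psi -0.197 tilt 0.002 gap 0.0264 F [ 0.1 -0.6  6.5] q [ 0.4   0.63  1.54 -0.    0.97  0.59]
[0.0, 0.0, -12.3, 0.0, -0.1, 0.1]
[0.53927092 0.09050774]
[4.8, 25.2, -12.3, -0.1, -0.1, 74.7]
[4.8, 25.2, -5.3, -0.1, -0.1, 74.7]
```

Emit:
play_rows(
  steps=[
    [0,0,-3,0,0,0],
    [0,0,-6,0,0,0],
    [0,0,-6,0,0,0],
  ],
)

```text
time: 8.25
tool_pos: [0.5441, 0.3482, 0.0721]
tcp_rot: [-3.122, 0.309, -0.015]
wrist_force: [1.5, 0.5, 0.0]
finger_gap: 0.0265
```

Run:
```python
from h import *
s=st(); w=ctrl.get_image("wrist"); crop(w,160,100,480,340,2.5,"w7.png",20);c=cradle(0);psi=YAW-np.pi/2
r1(s,*c,.13,psi);r1(s,*c,.06,psi)
```

```text
t 8.2 pos [0.5441 0.3482 0.0721] psi -0.197 tilt 0.011 gap 0.0265 F [1.5 0.5 0. ] q [ 0.4   0.56  1.49 -0.    1.08  0.6 ]
[4.6, 25.3, -5.9, -0.6, -0.3, 74.7]
[4.6, 25.4, 1.1, -0.6, -0.3, 74.7]
```

View pics/w7.png

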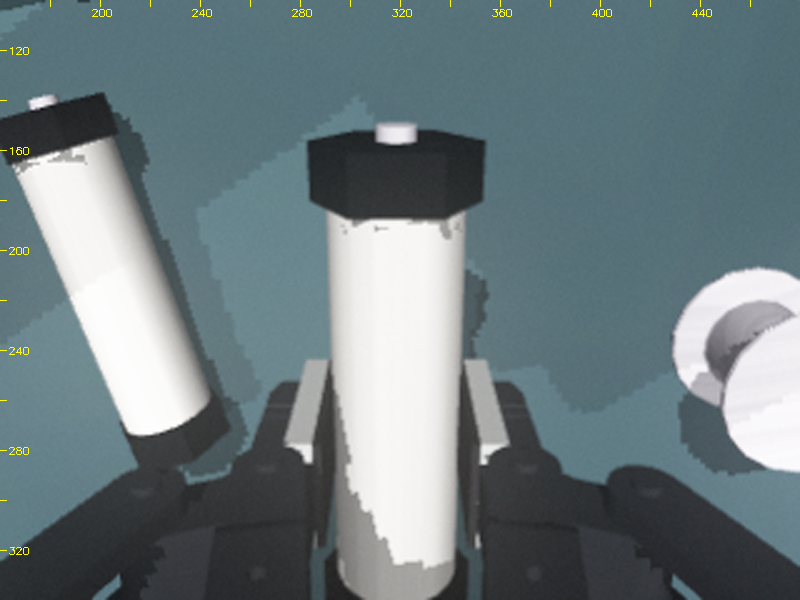

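Emit:
play_rows(
  steps=[
    [0,0,-6,0,0,0],
    [2.3,12,-6,0,0,30],
    [4.6,25.3,-6,0,0,74.7],
    [4.6,25.3,-6,0,0,74.7],
    [4.6,25.3,-6,0,0,74.7],
    [4.6,25.3,-6,0,0,74.7],
    [4.6,25.3,-6,0,0,74.7],
    [4.6,25.3,-6,0,0,74.7],
    [4.6,25.3,-6,0,0,74.7],
    [4.6,25.3,-6,0,0,74.7],
  ],
)

```text
time: 9.3
tool_pos: [0.537, 0.0901, 0.1282]
tcp_rot: [-2.287, 2.147, -0.004]
wrist_force: [-0.5, 0.2, -0.5]
finger_gap: 0.0269
```

Run:
```python
from h import *
s=st(); w=ctrl.get_image("wrist"); cv2.imwrite("pics/w8.png",w["pixels"][:,:,::-1]);c=cradle(0);psi=YAW-np.pi/2
r1(s,*c,.07,psi);r1(s,*c,.038,psi)
```

```text
t 9.3 pos [0.537  0.0901 0.1282] psi -1.507 tilt 0.005 gap 0.0269 F [-0.5  0.2 -0.5] q [-0.04  0.34  1.7   0.    1.1   1.47]
[-0.0, -0.2, 5.8, -0.3, 0.1, -0.4]
[-0.0, -0.2, 9.0, -0.3, 0.1, -0.4]
```

View pics/w8.png

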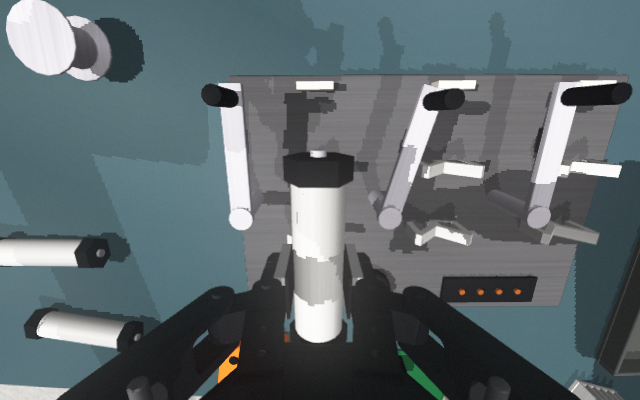

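Emit:
play_rows(
  steps=[
    [0,-0.2,4,0,0,-0.4],
    [0,-0.2,6.5,-0.3,0,-0.4],
    [0,-0.2,8,-0.3,0,-0.4],
    [0,-0.2,8.8,-0.3,0,-0.4],
    [0,-0.2,9,-0.3,0,-0.4],
    [0,-0.2,9,-0.3,0,-0.4],
  ],
)

```text
time: 9.95
tool_pos: [0.5394, 0.0907, 0.0382]
tcp_rot: [-2.295, 2.144, 0.002]
wrist_force: [0.3, -0.2, -0.4]
finger_gap: 0.0266
```

Run:
```python
from h import *
import pickle
s=st(); w=ctrl.get_image("wrist"); cv2.imwrite("pics/w9.png",w["pixels"][:,:,::-1]);c=cradle(0);psi=YAW-np.pi/2
r1(s,*c,.036,psi)
sc=ctrl.get_image("scene");crop(sc,230,150,370,235,5.5,"s9.png")
```

```text
t 9.9 pos [0.5394 0.0907 0.0382] psi -1.503 tilt 0.002 gap 0.0266 F [ 0.3 -0.2 -0.4] q [-0.04  0.46  1.77  0.    0.91  1.46]
[0.0, 0.0, 0.2, 0.0, 0.1, -0.2]
```

View pics/w9.png

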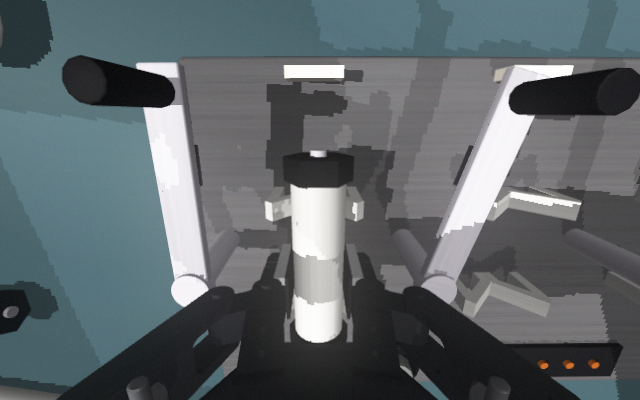

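View pics/s9.png

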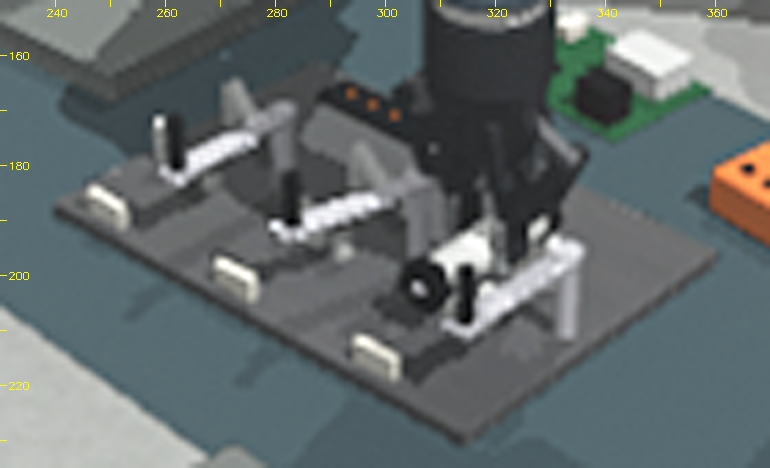

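Run:
```python
from h import *
w=ctrl.get_image("wrist")
p=onz(w,(319,186.5),.059);print(p,(p[:2]-cradle(0))@EX,(p[:2]-cradle(0))@EY)
for u in ((277,201),(355,200)):
  p=onz(w,u,.046);print((p[:2]-cradle(0))@EX,(p[:2]-cradle(0))@EY)
```

```text
[0.58763442 0.0914716  0.059     ] 0.04831002675908726 -0.002469493534690243
0.03736023028105126 0.019067369988207353
0.037775992590747445 -0.020926201980864242
```

Emit:
play_rows(
  steps=[
    [0,0.25,0,0,0,-0.2],
    [0,0.25,0.1,0,0,-0.2],
    [0,0.25,0.2,0,0,-0.2],
    [0,0.25,0.25,0,0,-0.2],
    [0,0.25,0.25,0,0,-0.2],
  ],
)

```text
time: 10.6
tool_pos: [0.5381, 0.0907, 0.0375]
tcp_rot: [-2.296, 2.139, -0.001]
wrist_force: [-2.0, 2.8, 6.8]
finger_gap: 0.0263
```

Emit:
play_rows(
  steps=[
    [0,0,0,0,0,0],
    [0,0,0,0,0,0],
    [0,0,0,0,0,0],
  ],
  jaw=4.4,
)

```text
time: 10.9
tool_pos: [0.5382, 0.0906, 0.0374]
tcp_rot: [-2.296, 2.139, -0.001]
wrist_force: [-0.2, -0.1, 0.1]
finger_gap: 0.044
```

Run:
```python
from h import *
s=st(); w=ctrl.get_image("wrist"); cv2.imwrite("pics/w10.png",w["pixels"][:,:,::-1])
p=onz(w,(319,186.5),.059)
x,y=s["tool_pos"][:2];r1(s,x,y,.14,-1.5);r1(s,.4625,.367,.14,.03)
```

```text
t 10.9 pos [0.5382 0.0906 0.0374] psi -1.500 tilt 0.003 gap 0.0440 F [-0.2 -0.1  0.1] q [-0.04  0.46  1.78  0.    0.9   1.46]
[-0.0, -0.0, -10.3, -0.2, 0.1, -0.0]
[-28.1, 5.6, -10.2, -0.2, -0.1, -87.7]
```

View pics/w10.png

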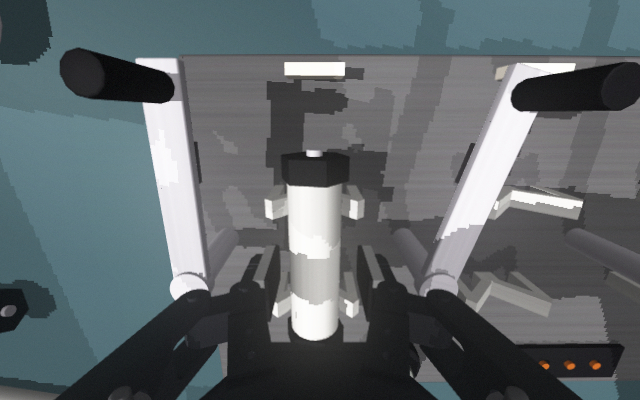

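Emit:
play_rows(
  steps=[
    [0,0,-5,0,0,0],
    [0,0,-10,0,0,0],
    [-14,2.8,-10.2,0,0,-40],
    [-28.1,5.6,-10.2,0,0,-87.7],
    [-28.1,5.6,-10.2,0,0,-87.7],
    [-28.1,5.6,-10.2,0,0,-87.7],
    [-28.1,5.6,-10.2,0,0,-87.7],
    [-28.1,5.6,-10.2,0,0,-87.7],
    [-28.1,5.6,-10.2,0,0,-87.7],
    [-28.1,5.6,-10.2,0,0,-87.7],
  ],
)

```text
time: 11.95
tool_pos: [0.4612, 0.3682, 0.1392]
tcp_rot: [-3.106, 0.455, -0.003]
wrist_force: [0.8, 0.3, 1.0]
finger_gap: 0.0441
```

Emit:
play_rows(
  steps=[
    [0,0,0,0,0,0],
    [0,0,0,0,0,-8],
    [0,0,0,0,0,-10],
  ],
  jaw=5,
)

```text
time: 12.25
tool_pos: [0.4612, 0.368, 0.139]
tcp_rot: [-3.135, 0.184, -0.003]
wrist_force: [-0.1, -0.4, 0.3]
finger_gap: 0.0499
```

Run:
```python
from h import *
import pickle
s=st(); w=ctrl.get_image("wrist"); pickle.dump(w,open("w6.pkl","wb")); crop(w,160,100,480,340,2.5,"w11.png",20)
r1(s,.4625,.367,.14,.03)
```

```text
t 12.2 pos [0.4612 0.368  0.139 ] psi -0.117 tilt 0.002 gap 0.0499 F [-0.1 -0.4  0.3] q [0.48 0.4  1.57 0.   1.17 0.6 ]
[0.1, 0.1, -0.1, -0.1, -0.1, -8.4]
```

View pics/w11.png

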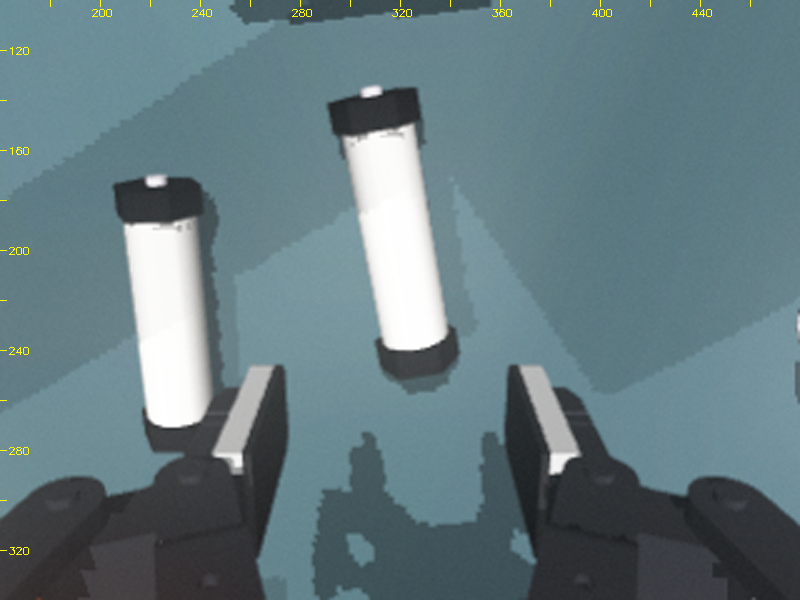

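Run:
```python
from h import *
import pickle
s=st();w=pickle.load(open("w6.pkl","rb"));c=lambda x,y:(160+x/2.5,100+y/2.5)
m,p=cap(w,c(380,130),c(415,347)); r1(s,m[0],m[1],.06,p);r1(s,m[0],m[1]+.001,.006,p)
c1=cap(w,c(161,222),c(180,425))
```

```text
t 12.3 pos [0.4613 0.3679 0.139 ] psi -0.118 tilt 0.002 gap 0.0499 F [ 0.7  0.5 -0.2] q [0.48 0.4  1.57 0.   1.17 0.6 ]
cap [0.4626 0.3656 0.017 ] len 0.0915 psi 0.038
[0.1, 0.2, 7.9, -0.1, -0.1, -8.9]
[0.1, 0.1, 13.3, -0.1, -0.1, -8.9]
cap [0.3643 0.3402 0.017 ] len 0.0917 psi -0.131
```

Emit:
play_rows(
  steps=[
    [0.1,-0.1,7,0,0,-8],
    [0.1,-0.1,11,0,0,-8.9],
    [0.1,-0.1,13.3,0,0,-8.9],
    [0.1,-0.1,13.3,0,0,-8.9],
    [0.1,-0.1,13.3,0,0,-8.9],
  ],
)

```text
time: 12.8
tool_pos: [0.4628, 0.3688, 0.0062]
tcp_rot: [-3.14, -0.055, -0.002]
wrist_force: [0.4, 0.6, 0.5]
finger_gap: 0.0498
```

Emit:
play_rows(
  steps=[
    [0,0,0,0,0,0],
    [0,0,0,0,0,0],
    [0,0,0,0,0,0],
    [0,0,0,0,0,0],
  ],
  jaw=0,
)

```text
time: 13.2
tool_pos: [0.4648, 0.3698, 0.009]
tcp_rot: [-3.138, -0.054, -0.01]
wrist_force: [0.9, -1.4, 7.0]
finger_gap: 0.0263
```

```bash
sed -i 's/-.0252\]/-.0245]/' h.py
python3 - <<'E'
from h import *
s=st(); c=cradle(1);psi=YAW-np.pi/2;print(c)
r1(s,*c,.14,psi)
E
```

```text
t 13.2 pos [0.4648 0.3698 0.009 ] psi 0.035 tilt 0.007 gap 0.0263 F [ 0.9 -1.4  7. ] q [0.48 0.56 1.68 0.   0.9  0.45]
[ 0.5475 -0.0245]
[7.0, 39.6, -13.2, -0.4, -0.1, 87.9]
```

Emit:
play_rows(
  steps=[
    [0,0,-5,0,0,0],
    [0,0,-10,0,0,0],
    [1,6,-13.2,0,0,8],
    [3,18,-13.2,0,0,50],
    [7,39.6,-13.2,0,0,87.9],
    [7,39.6,-13.2,0,0,87.9],
    [7,39.6,-13.2,0,0,87.9],
    [7,39.6,-13.2,0,0,87.9],
    [7,39.6,-13.2,0,0,87.9],
    [7,39.6,-13.2,0,0,87.9],
  ],
)

```text
time: 14.2
tool_pos: [0.5461, -0.0173, 0.1413]
tcp_rot: [-2.621, 1.72, -0.008]
wrist_force: [0.7, 0.2, -1.0]
finger_gap: 0.0263
```

Emit:
play_rows(
  steps=[
    [0,0,0,0,0,0],
    [0,0,0,0,0,0],
  ],
)

```text
time: 14.4
tool_pos: [0.5465, -0.0188, 0.1423]
tcp_rot: [-2.618, 1.723, -0.01]
wrist_force: [-0.1, 0.5, -1.2]
finger_gap: 0.0265
```

Run:
```python
from h import *
s=st(); c=cradle(1);psi=YAW-np.pi/2
r1(s,*c,.07,psi);r1(s,*c,.043,psi)
w=ctrl.get_image("wrist"); cv2.imwrite("pics/w12.png",w["pixels"][:,:,::-1])
```

```text
t 14.4 pos [ 0.5465 -0.0188  0.1423] psi -1.164 tilt 0.010 gap 0.0265 F [-0.1  0.5 -1.2] q [-0.24  0.32  1.68  0.01  1.13  0.92]
[0.6, 0.2, 7.2, -0.6, 0.0, 19.2]
[0.6, 0.2, 9.9, -0.6, 0.0, 19.2]
```

View pics/w12.png

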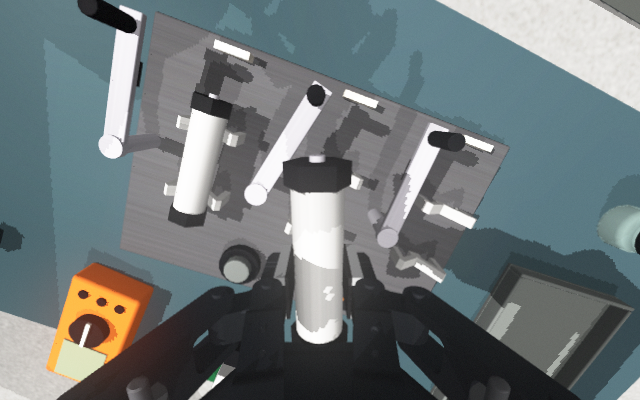

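Emit:
play_rows(
  steps=[
    [0.6,0.2,2,0,0,19.2],
    [0.6,0.2,4,-0.6,0,19.2],
    [0.6,0.2,5.5,-0.6,0,19.2],
    [0.6,0.2,7.5,-0.6,0,19.2],
    [0.6,0.2,9.2,-0.6,0,19.2],
    [0.6,0.2,9.9,-0.6,0,19.2],
    [0.6,0.2,9.9,-0.6,0,19.2],
  ],
)

```text
time: 15.15
tool_pos: [0.5465, -0.0216, 0.0423]
tcp_rot: [2.304, -2.135, -0.005]
wrist_force: [-0.7, 0.5, 0.0]
finger_gap: 0.0261
```

Run:
```python
from h import *
s=st(); c=cradle(1);psi=YAW-np.pi/2
r1(s,*c,.0375,psi)
w=ctrl.get_image("wrist"); cv2.imwrite("pics/w13.png",w["pixels"][:,:,::-1])
```

```text
t 15.2 pos [ 0.5465 -0.0216  0.0423] psi -1.495 tilt 0.004 gap 0.0261 F [-0.7  0.5  0. ] q [-0.24  0.45  1.77  0.    0.92  1.25]
[0.3, -0.1, 0.5, 0.2, 0.1, 0.3]
```

View pics/w13.png

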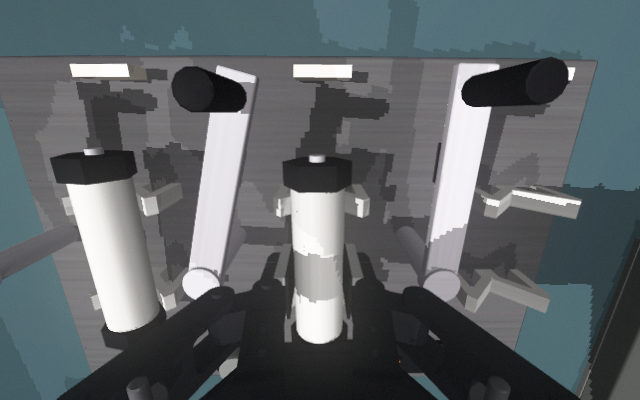

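Run:
```python
from h import *
w=ctrl.get_image("wrist")
p=onz(w,(317.5,191),.065);print((p[:2]-cradle(1))@EX,(p[:2]-cradle(1))@EY)
for u in ((283,201),(361,199)):
  p=onz(w,u,.046);print((p[:2]-cradle(1))@EX,(p[:2]-cradle(1))@EY)
p=onz(w,(100,181),.060);print("cap0",(p[:2]-cradle(0))@EX,(p[:2]-cradle(0))@EY)
crop(w,30,130,390,360,2.2,"w13c.png",20)
```

```text
0.04580478916684196 0.0011803084360603728
0.0349367298640894 0.019417348587296917
0.03626504167038218 -0.021755131780018037
cap0 0.048753341657918066 -0.013118079848611457
```

View pics/w13c.png

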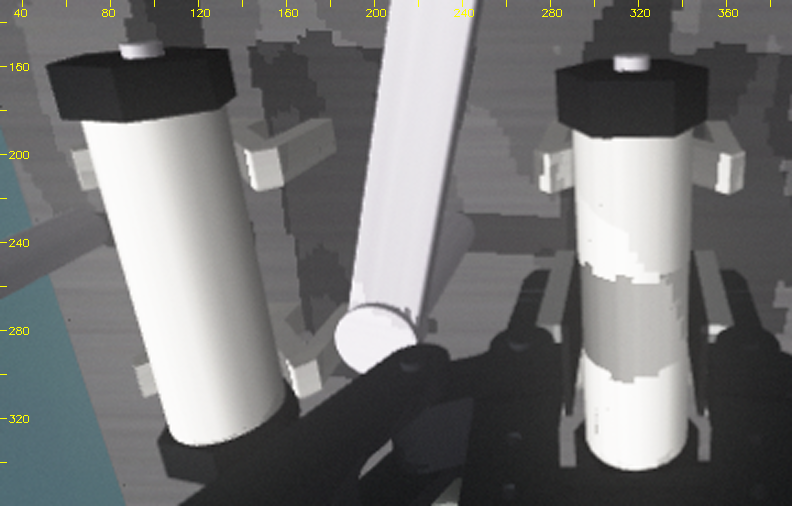

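Emit:
play_rows(
  steps=[
    [0.3,0,0,0,0,0.3],
    [0.3,0,0.2,0,0,0.3],
    [0.3,0,0.4,0,0,0.3],
    [0.3,0,0.5,0,0,0.3],
    [0.3,0,0.5,0,0,0.3],
  ],
)

```text
time: 15.75
tool_pos: [0.5487, -0.0251, 0.04]
tcp_rot: [-2.296, 2.142, -0.0]
wrist_force: [-1.2, 2.2, 8.5]
finger_gap: 0.0262
```

Emit:
play_rows(
  steps=[
    [0,0,0,0,0,0],
    [0,0,0,0,0,0],
    [0,0,0,0,0,0],
  ],
  jaw=4.4,
)

```text
time: 16.05
tool_pos: [0.5487, -0.0253, 0.04]
tcp_rot: [-2.296, 2.142, -0.001]
wrist_force: [-0.6, -0.6, 0.1]
finger_gap: 0.044
```

Run:
```python
from h import *
s=st(); w=ctrl.get_image("wrist"); cv2.imwrite("pics/w14.png",w["pixels"][:,:,::-1])
r1(s,.3645,.343,.14,-.135)
x,y=s["tool_pos"][:2];r1(s,x,y,.2,-1.5)
```

```text
t 16.1 pos [ 0.5487 -0.0253  0.04  ] psi -1.501 tilt 0.002 gap 0.0440 F [-0.6 -0.6  0.1] q [-0.25  0.46  1.77  0.    0.92  1.25]
[-38.0, 15.8, -10.0, -0.1, -0.0, -78.3]
[-0.0, -0.0, -16.0, -0.1, 0.1, -0.1]
```

View pics/w14.png

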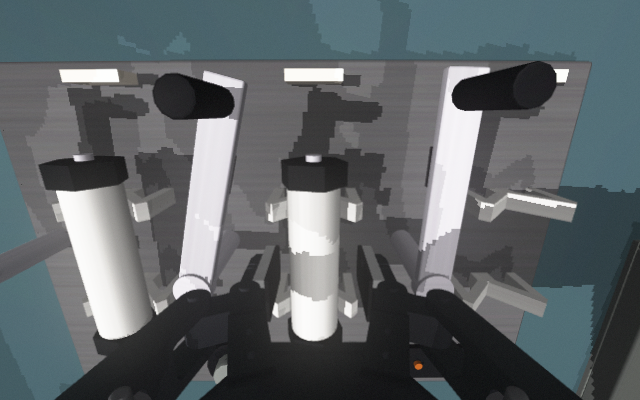

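Emit:
play_rows(
  steps=[
    [0,0,-5,0,0,0],
    [0,0,-10,0,0,0],
    [-8,3,-11,0,0,-8],
    [-38,15.8,-11,0,0,-78.3],
    [-38,15.8,-11,0,0,-78.3],
    [-38,15.8,-11,0,0,-78.3],
    [-38,15.8,-11,0,0,-78.3],
    [-38,15.8,-11,0,0,-78.3],
    [-38,15.8,-10,0,0,-78.3],
    [-38,15.8,-10,0,0,-78.3],
  ],
  jaw=5,
)

```text
time: 17.1
tool_pos: [0.369, 0.3334, 0.1411]
tcp_rot: [-3.103, 0.478, -0.003]
wrist_force: [0.3, 0.1, 0.3]
finger_gap: 0.0502
```

Emit:
play_rows(
  steps=[
    [0,0,0,0,0,-8.5],
    [0,0,0,0,0,-17],
    [0,0,0,0,0,-17],
  ],
)

```text
time: 17.4
tool_pos: [0.3685, 0.3339, 0.1408]
tcp_rot: [-3.14, 0.01, -0.003]
wrist_force: [0.5, 0.2, -0.1]
finger_gap: 0.0502
```

Run:
```python
from h import *
import pickle
s=st(); w=ctrl.get_image("wrist"); pickle.dump(w,open("w6.pkl","wb")); crop(w,160,60,480,300,2.5,"w15.png",20)
r1(s,.3645,.343,.14,-.135)
```

```text
t 17.4 pos [0.3685 0.3339 0.1408] psi -0.006 tilt 0.002 gap 0.0502 F [ 0.5  0.2 -0.1] q [0.51 0.25 1.79 0.   1.1  0.52]
[-0.4, -0.9, 0.1, -0.1, -0.1, 7.4]
```

View pics/w15.png

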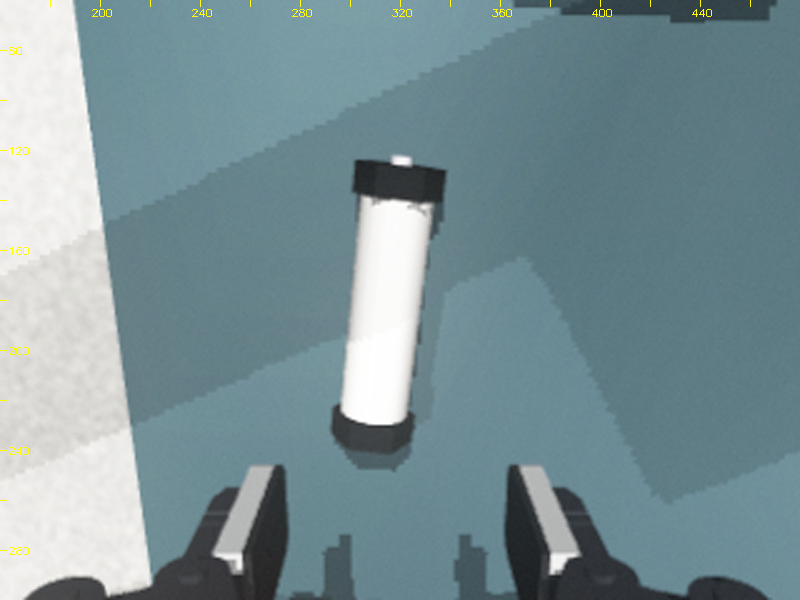

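Run:
```python
from h import *
import pickle
s=st();w=pickle.load(open("w6.pkl","rb"));c=lambda x,y:(160+x/2.5,60+y/2.5)
m,p=cap(w,c(395,199),c(374,422)); r1(s,m[0],m[1]+.002,.06,p);r1(s,m[0],m[1]+.002,.006,p)
```

```text
t 17.4 pos [0.3688 0.3335 0.1409] psi -0.012 tilt 0.002 gap 0.0501 F [-0.1 -0.5 -0.4] q [0.51 0.25 1.79 0.   1.1  0.52]
cap [0.3642 0.3426 0.017 ] len 0.0916 psi -0.102
[-0.5, -1.1, 8.1, -0.1, -0.1, 5.2]
[-0.5, -1.1, 13.5, -0.1, -0.1, 5.2]
```

Emit:
play_rows(
  steps=[
    [-0.5,-1.1,5,0,0,6],
    [-0.5,-1.1,9,0,0,6],
    [-0.5,-1.1,12,0,0,6],
    [-0.5,-1.1,13.4,0,0,6],
    [-0.5,-1.1,13.4,0,0,6],
    [-0.5,-1.1,13.4,0,0,6],
  ],
)

```text
time: 18.05
tool_pos: [0.3647, 0.3444, 0.0071]
tcp_rot: [-3.135, 0.187, -0.003]
wrist_force: [-0.6, -0.9, 0.2]
finger_gap: 0.0502
```

Emit:
play_rows(
  steps=[
    [0,0,0,0,0,0],
    [0,0,0,0,0,0],
    [0,0,0,0,0,0],
    [0,0,0,0,0,0],
  ],
  jaw=0,
)

```text
time: 18.45
tool_pos: [0.3659, 0.3449, 0.0086]
tcp_rot: [-3.133, 0.188, -0.007]
wrist_force: [1.2, -2.0, 6.5]
finger_gap: 0.0267
```

Run:
```python
from h import *
s=st(); c=cradle(2);psi=YAW-np.pi/2;print(c)
r1(s,*c,.15,psi)
```

```text
t 18.4 pos [0.3659 0.3449 0.0086] psi -0.120 tilt 0.005 gap 0.0267 F [ 1.2 -2.   6.5] q [ 0.53  0.44  1.91 -0.    0.79  0.65]
[ 0.55572908 -0.14020774]
[24.7, 45.9, -14.2, -0.3, -0.1, 79.1]
```

Emit:
play_rows(
  steps=[
    [0,0,-5,0,0,0],
    [0,0,-10,0,0,0],
    [0,0,-15,0,0,8],
    [24.7,45.9,-15,0,0,79],
    [24.7,45.9,-15,0,0,79],
    [24.7,45.9,-15,0,0,79],
    [24.7,45.9,-15,0,0,79],
    [24.7,45.9,-15,0,0,79],
    [24.7,45.9,-15,0,0,79],
    [24.7,45.9,-15,0,0,79],
  ],
)

```text
time: 19.45
tool_pos: [0.4934, 0.0168, 0.1584]
tcp_rot: [-2.481, 1.918, -0.005]
wrist_force: [0.7, -0.3, -0.8]
finger_gap: 0.0266
```

Emit:
play_rows(
  steps=[
    [0,0,0,0,0,0],
  ],
)

```text
time: 19.55
tool_pos: [0.4959, 0.0113, 0.159]
tcp_rot: [-2.472, 1.93, -0.011]
wrist_force: [-0.1, 1.0, -1.5]
finger_gap: 0.0264
```

Run:
```python
from h import *
s=st(); c=cradle(2);psi=YAW-np.pi/2
r1(s,*c,.15,psi)
```

```text
t 19.6 pos [0.4959 0.0113 0.159 ] psi -1.326 tilt 0.009 gap 0.0264 F [-0.1  1.  -1.5] q [-0.2   0.22  1.77  0.    1.14  1.12]
[16.1, -2.1, 0.9, -0.5, -0.1, 10.0]
```

Emit:
play_rows(
  steps=[
    [8,-1,0.5,0,0,5],
    [16.1,-2.1,0.9,-0.5,0,10],
    [16.1,-2.1,0.9,-0.5,0,10],
    [16.1,-2.1,0.9,-0.5,0,10],
    [16.1,-2.1,0.9,-0.5,0,10],
    [16.1,-2.1,0.9,-0.5,0,10],
  ],
)

```text
time: 20.15
tool_pos: [0.5547, -0.1387, 0.1502]
tcp_rot: [2.298, -2.141, -0.001]
wrist_force: [1.2, 0.5, -1.5]
finger_gap: 0.0261
```

Run:
```python
from h import *
s=st(); c=cradle(2);psi=YAW-np.pi/2
r1(s,*c,.07,psi);r1(s,*c,.043,psi)
w=ctrl.get_image("wrist"); cv2.imwrite("pics/w16.png",w["pixels"][:,:,::-1])
```

```text
t 20.1 pos [ 0.5547 -0.1387  0.1502] psi -1.500 tilt 0.001 gap 0.0261 F [ 1.2  0.5 -1.5] q [-0.44  0.36  1.6  -0.    1.18  1.06]
[0.2, -0.1, 8.0, 0.1, 0.0, -0.0]
[0.2, -0.1, 10.7, 0.1, 0.0, -0.0]
```

View pics/w16.png

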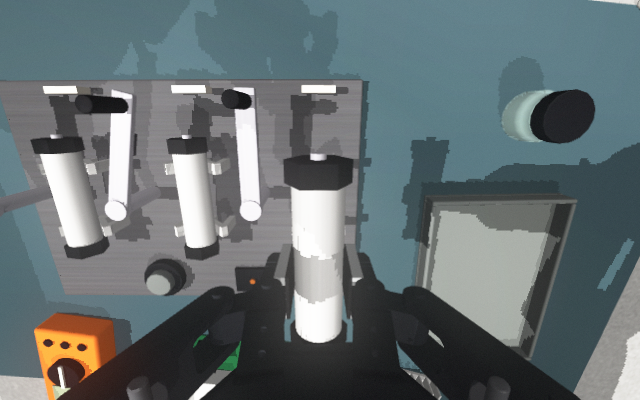

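Emit:
play_rows(
  steps=[
    [0.2,-0.1,4,0,0,0],
    [0.2,-0.1,7.5,0,0,0],
    [0.2,-0.1,9.5,0,0,0],
    [0.2,-0.1,10.6,0,0,0],
    [0.2,-0.1,10.6,0,0,0],
  ],
)

```text
time: 20.7
tool_pos: [0.5545, -0.1382, 0.0433]
tcp_rot: [2.3, -2.138, -0.006]
wrist_force: [-1.0, -0.2, -1.2]
finger_gap: 0.0265
```

Run:
```python
from h import *
s=st(); c=cradle(2);psi=YAW-np.pi/2
r1(s,*c,.0385,psi)
w=ctrl.get_image("wrist"); crop(w,230,130,430,360,2.5,"w17.png",10)
p=onz(w,(317.5,191),.065);print((p[:2]-cradle(2))@EX,(p[:2]-cradle(2))@EY)
```

```text
t 20.7 pos [ 0.5545 -0.1382  0.0433] psi -1.498 tilt 0.004 gap 0.0265 F [-1.  -0.2 -1.2] q [-0.44  0.49  1.7  -0.    0.96  1.06]
[0.2, -0.1, 0.5, 0.2, 0.1, 0.1]
0.04478725592156628 0.0007633726765067134
```

View pics/w17.png

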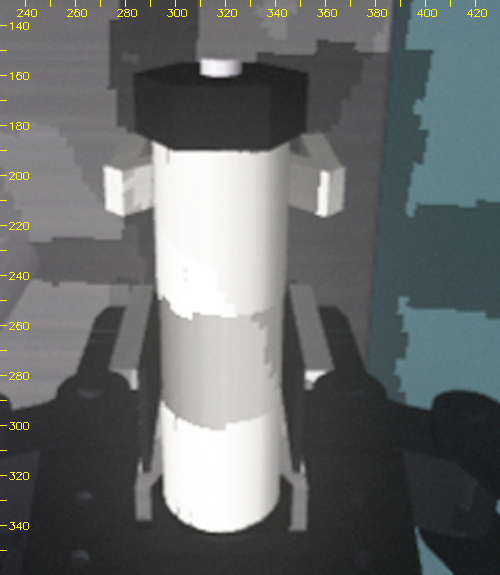

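Emit:
play_rows(
  steps=[
    [0.05,0,0.2,0,0,0],
    [0.05,0,0.4,0,0,0],
    [0.05,0,0.5,0,0,0],
    [0.05,0,0.5,0,0,0],
  ],
)

```text
time: 21.15
tool_pos: [0.5557, -0.1395, 0.0399]
tcp_rot: [2.3, -2.139, -0.001]
wrist_force: [-0.4, 0.6, -0.3]
finger_gap: 0.0264
```

Emit:
play_rows(
  steps=[
    [0,0,0,0,0,0],
    [0,0,0,0,0,0],
    [0,0,0,0,0,0],
  ],
  jaw=4.4,
)

```text
time: 21.45
tool_pos: [0.5559, -0.1397, 0.0402]
tcp_rot: [2.3, -2.139, -0.0]
wrist_force: [1.0, 0.3, -0.7]
finger_gap: 0.044
```

Emit:
play_rows(
  steps=[
    [0,0,-5,0,0,0],
    [0,0,-10,0,0,0],
    [-2,3,-15,0,0,0],
    [-11.6,5,-20,0,0,0],
    [-11.6,5,-20,0,0,0],
    [-11.6,5,-20,0,0,0],
  ],
)

```text
time: 22.05
tool_pos: [0.4972, -0.025, 0.2432]
tcp_rot: [-2.301, 2.136, -0.004]
wrist_force: [-0.2, 0.3, -0.6]
finger_gap: 0.0439
```

Run:
```python
from h import *
import pickle
s=st(); w=ctrl.get_image("wrist"); pickle.dump(w,open("w18.pkl","wb")); crop(w,140,30,540,300,2,"w18.png",20)
```

```text
t 22.1 pos [ 0.4972 -0.025   0.2432] psi -1.497 tilt 0.003 gap 0.0439 F [-0.2  0.3 -0.6] q [-0.28  0.15  1.64  0.    1.35  1.22]
```

View pics/w18.png

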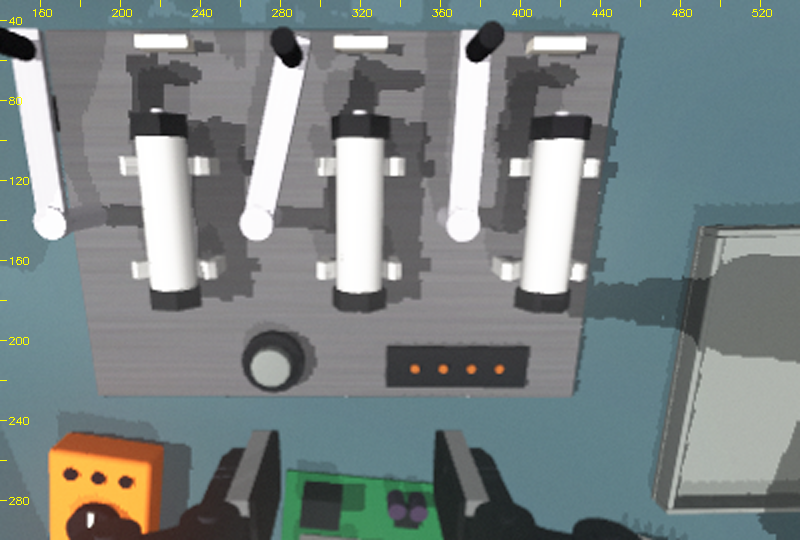

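Run:
```python
from h import *
import pickle
w=pickle.load(open("w18.pkl","rb"));c=lambda x,y:(140+x/2-.25,30+y/2-.25)
for i,(a,b,p,q) in enumerate([((160,137),(175,290),(169,166),(174,269)),((359,138),(358,290),(361,166),(358,270)),((560,139),(543,292),(555,166),(540,270))]):
  P=[onz(w,c(*u),z) for u,z in((a,.057),(b,.056),(p,.046),(q,.046))]
  r=[((v[:2]-cradle(i))@EX*1e3,(v[:2]-cradle(i))@EY*1e3) for v in P];print(i,np.round(r,1).tolist(),"mid",np.round((r[0][0]+r[1][0])/2,1),"plates",np.round((r[2][0]+r[3][0])/2,1))
s=st()
p,a=pin(2,1.57);print(p,a);r1(s,*p,.15,a);r1(s,*p,.086,a)
```

```text
0 [[45.6, -4.8], [-41.5, -4.6], [30.2, -4.8], [-30.4, -1.9]] mid 2.0 plates -0.1
1 [[45.3, 0.2], [-41.1, 0.3], [30.5, -1.1], [-30.7, 0.3]] mid 2.1 plates -0.1
2 [[45.4, 3.8], [-41.9, 3.7], [31.1, 1.2], [-30.2, 3.6]] mid 1.7 plates 0.4
t 22.1 pos [ 0.4973 -0.0241  0.2437] psi -1.495 tilt 0.004 gap 0.0442 F [-0.6  1.3  1.4] q [-0.27  0.15  1.64  0.    1.35  1.22]
[ 0.63939777 -0.07618102] 1.641
[6.3, -13.7, 9.4, -0.2, -0.0, 0.3]
[6.3, -13.7, 15.8, -0.2, -0.0, 0.3]
```

Emit:
play_rows(
  steps=[
    [6.3,-13.7,9.4,0,0,0],
    [6.3,-13.7,9.4,0,0,0],
    [6.3,-13.7,9.4,0,0,0],
    [6.3,-13.7,9.4,0,0,0],
    [6.3,-13.7,9.4,0,0,0],
    [6.3,-13.7,15.6,0,0,0],
    [6.3,-13.7,15.6,0,0,0],
    [6.3,-13.7,15.6,0,0,0],
  ],
  jaw=4,
)

```text
time: 22.9
tool_pos: [0.6366, -0.076, 0.086]
tcp_rot: [2.303, -2.136, -0.004]
wrist_force: [-0.2, -0.6, 1.0]
finger_gap: 0.0399
```

```bash
cat >> h.py <<'E'
def arc(s,i,ths,z=.086,k=.8,base=None):
    for th in ths:
        p,a=pin(i,th); a=(base if base is not None else pin(i,ths[0])[1])+k*(th-ths[0]); r1(s,*p,z,a)
E
python3 - <<'E'
from h import *
s=st(); w=ctrl.get_image("wrist"); cv2.imwrite("pics/w19.png",w["pixels"][:,:,::-1])
arc(s,2,[1.57,1.4,1.2,1.0,.8,.6,.4,.2,.05,-.03])
E
```

```text
t 22.9 pos [ 0.6366 -0.076   0.086 ] psi -1.495 tilt 0.003 gap 0.0399 F [-0.2 -0.6  1. ] q [-0.29  0.54  1.48  0.    1.12  1.2 ]
[0.0, -0.3, -0.0, 0.1, 0.1, 0.3]
[1.5, -0.1, -0.0, 0.1, 0.1, 8.1]
[3.2, 0.3, -0.0, 0.1, 0.1, 17.3]
[4.8, 1.1, -0.0, 0.1, 0.1, 26.4]
[6.2, 2.2, -0.0, 0.1, 0.1, 35.6]
[7.3, 3.6, -0.0, 0.1, 0.1, 44.8]
[8.1, 5.1, -0.0, 0.2, 0.1, 53.9]
[8.6, 6.8, -0.0, 0.2, 0.0, 63.1]
[8.8, 8.1, -0.0, 0.2, 0.0, 70.0]
[8.8, 8.8, -0.0, 0.2, 0.0, 73.6]
```

View pics/w19.png

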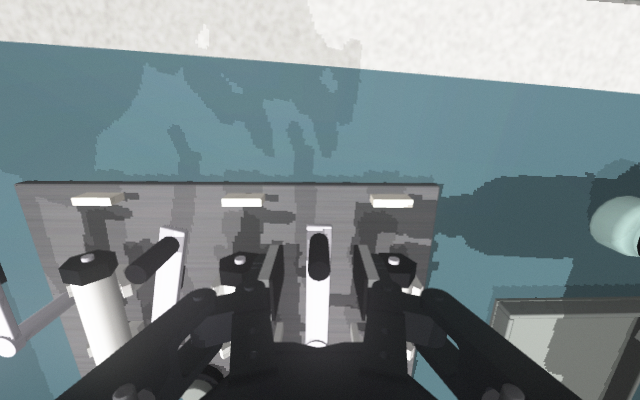

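Emit:
play_rows(
  steps=[
    [0,-0.3,0,0,0,0.3],
    [0,-0.3,0,0,0,0.3],
    [0,-0.3,0,0,0,0.3],
    [1.5,-0.1,0,0,0,8],
    [3.2,0.3,0,0,0,16],
    [4.8,1.1,0,0,0,24.5],
    [6.2,2.2,0,0,0,33],
    [7.3,3.6,0,0,0,41],
    [8.1,5.1,0,0,0,49],
    [8.6,6.8,0,0,0,57],
  ],
  jaw=1.6,
)

```text
time: 23.95
tool_pos: [0.5775, -0.1683, 0.0892]
tcp_rot: [-0.995, 2.975, -0.003]
wrist_force: [1.2, 0.7, -0.4]
finger_gap: 0.016
```

Run:
```python
from h import *
s=st(); w=ctrl.get_image("wrist"); cv2.imwrite("pics/w20.png",w["pixels"][:,:,::-1])
b=pin(2,1.57)[1]-.8*1.37
arc(s,2,[.2,.05,-.03,-.06],base=b)
```

```text
t 23.9 pos [ 0.5775 -0.1683  0.0892] psi -2.496 tilt 0.005 gap 0.0160 F [ 1.2  0.7 -0.4] q [-0.47  0.47  1.59  0.    1.07  2.03]
[0.1, 0.2, 0.3, -0.2, 0.2, 5.7]
[1.3, 0.8, 0.3, -0.2, 0.2, 12.6]
[1.9, 1.2, 0.3, -0.2, 0.2, 16.3]
[2.1, 1.3, 0.3, -0.2, 0.2, 17.7]
```

View pics/w20.png

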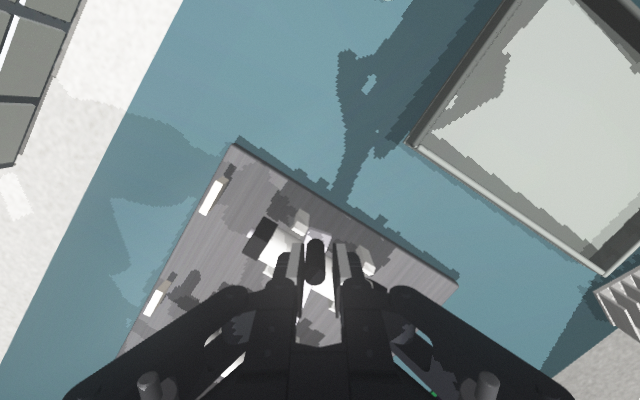

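Emit:
play_rows(
  steps=[
    [0.1,0.2,0.2,0,0,5],
    [1.3,0.8,0.2,0,0,12],
    [1.9,1.2,0.2,0,0,16],
    [2.1,1.3,0.2,0,0,16],
    [2.1,1.3,0.2,0,0,16],
  ],
)

```text
time: 24.5
tool_pos: [0.5549, -0.1702, 0.0882]
tcp_rot: [-0.562, 3.079, -0.005]
wrist_force: [14.4, 3.5, -7.2]
finger_gap: 0.0162
```

Run:
```python
from h import *
s=st(); print(pin(2,0))
p,a=pin(1,1.318);x,y=s["tool_pos"][:2];r1(s,x,y,.15,a);r1(s,*p,.15,a);r1(s,*p,.086,a)
w=ctrl.get_image("wrist"); cv2.imwrite("pics/w21.png",w["pixels"][:,:,::-1])
```

```text
t 24.5 pos [ 0.5549 -0.1702  0.0882] psi -2.781 tilt 0.012 gap 0.0162 F [14.4  3.5 -7.2] q [-0.49  0.44  1.65  0.01  1.04  2.29]
(array([ 0.55785729, -0.17013216]), 0.07099999999999995)
[-0.1, -0.0, -6.2, -0.6, 0.4, -58.9]
[-13.7, 14.9, -6.1, -0.6, 0.4, -58.9]
[-13.6, 14.9, 0.3, -0.6, 0.4, -58.9]
```

View pics/w21.png

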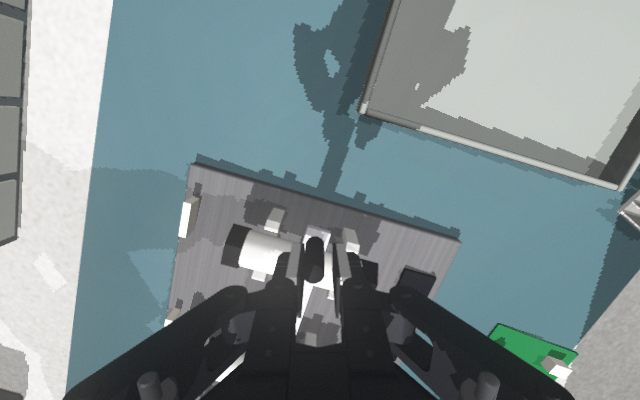

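Emit:
play_rows(
  steps=[
    [-0.2,0,0,0,0,0],
    [-0.2,0,0,0,0,0],
    [0,0,-5,0,0,0],
    [0,0,-6.2,0,0,-8],
    [-7,7.5,-6.2,0,0,-30],
    [-13.7,14.9,-6.2,0,0,-59],
    [-13.7,14.9,-6.2,0,0,-59],
    [-13.7,14.9,-6.2,0,0,-59],
    [-13.7,14.9,-6.2,0,0,-59],
    [-13.7,14.9,-6.2,0,0,-59],
  ],
  jaw=4,
)

```text
time: 25.55
tool_pos: [0.6298, 0.0199, 0.1509]
tcp_rot: [-2.021, 2.395, -0.012]
wrist_force: [0.5, -1.2, -0.2]
finger_gap: 0.0396
```

Run:
```python
from h import *
s=st(); 
p,a=pin(1,1.318);r1(s,*p,.15,a);r1(s,*p,.086,a)
w=ctrl.get_image("wrist"); cv2.imwrite("pics/w22.png",w["pixels"][:,:,::-1])
```

```text
t 25.6 pos [0.6298 0.0199 0.1509] psi -1.740 tilt 0.011 gap 0.0396 F [ 0.5 -1.2 -0.2] q [-0.15  0.45  1.45  0.    1.22  1.59]
[0.2, -0.1, 0.1, -0.6, 0.0, 0.7]
[0.2, 0.0, 6.5, -0.6, 0.0, 0.7]
```

View pics/w22.png

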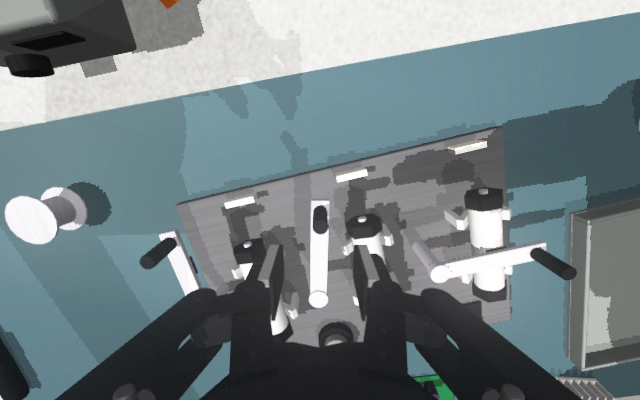

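Emit:
play_rows(
  steps=[
    [0.2,-0.1,3,-0.6,0,0.7],
    [0.2,-0.1,6.4,-0.6,0,0.7],
    [0.2,-0.1,6.4,-0.6,0,0.7],
    [0.2,-0.1,6.4,-0.6,0,0.7],
  ],
)

```text
time: 26.0
tool_pos: [0.6304, 0.0165, 0.0869]
tcp_rot: [2.016, -2.409, -0.002]
wrist_force: [0.3, -0.5, -0.0]
finger_gap: 0.0402
```

Run:
```python
from h import *
s=st(); w=ctrl.get_image("wrist"); crop(w,220,150,420,350,2,"w23.png",20)
arc(s,1,[1.318,1.13,.94,.75,.56,.37,.18,.05,-.045])
```

```text
t 26.0 pos [0.6304 0.0165 0.0869] psi -1.748 tilt 0.001 gap 0.0402 F [ 0.3 -0.5 -0. ] q [-0.15  0.52  1.51  0.    1.11  1.6 ]
[-0.1, 0.1, 0.1, 0.1, 0.0, 0.3]
[1.6, 0.2, 0.1, 0.1, 0.0, 8.9]
[3.2, 0.7, 0.1, 0.1, 0.0, 17.6]
[4.6, 1.5, 0.1, 0.1, 0.0, 26.3]
[6.0, 2.5, 0.1, 0.1, -0.0, 35.0]
[7.0, 3.8, 0.1, 0.1, -0.0, 43.7]
[7.9, 5.2, 0.1, 0.1, -0.0, 52.4]
[8.3, 6.3, 0.1, 0.1, -0.0, 58.4]
[8.5, 7.1, 0.1, 0.1, -0.0, 62.7]
```

View pics/w23.png

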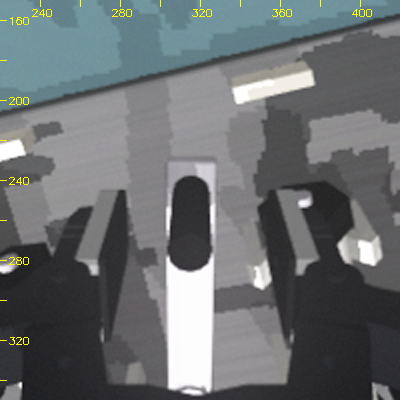

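Emit:
play_rows(
  steps=[
    [0,0,0,0,0,0],
    [0,0,0,0,0,0],
    [0,0,0,0,0,0],
    [1.6,0.2,0,0,0,8.5],
    [3.2,0.7,0,0,0,17],
    [4.6,1.5,0,0,0,25],
    [6,2.5,0,0,0,33],
    [7,3.8,0,0,0,41],
    [7.9,5.2,0,0,0,49],
  ],
  jaw=1.6,
)

```text
time: 26.95
tool_pos: [0.5667, -0.0528, 0.0888]
tcp_rot: [-0.826, 3.028, -0.002]
wrist_force: [0.7, 1.2, -0.7]
finger_gap: 0.0162
```

Run:
```python
from h import *
s=st(); b=pin(1,1.318)[1]-.8*1.138
arc(s,1,[.18,.05,-.045],base=b)
```

```text
t 26.9 pos [ 0.5667 -0.0528  0.0888] psi -2.609 tilt 0.004 gap 0.0162 F [ 0.7  1.2 -0.7] q [-0.29  0.42  1.68  0.    1.04  2.32]
[0.1, 0.2, 0.3, -0.1, 0.2, 3.1]
[1.1, 0.5, 0.3, -0.1, 0.2, 9.0]
[1.9, 0.9, 0.3, -0.1, 0.2, 13.4]
```

Emit:
play_rows(
  steps=[
    [0.1,0.2,0.2,0,0,3],
    [1.1,0.5,0.2,0,0,9],
    [1.9,0.9,0.2,0,0,12],
    [1.9,0.9,0.2,0,0,12],
    [1.9,0.9,0.2,0,0,12],
  ],
)

```text
time: 27.45
tool_pos: [0.5475, -0.0549, 0.0878]
tcp_rot: [-0.503, 3.093, -0.003]
wrist_force: [4.9, 1.3, -0.9]
finger_gap: 0.0157
```

Run:
```python
from h import *
s=st(); print(pin(1,0)[0])
p,a=pin(0,1.58);r1(s,*p,.15,a)
```

```text
t 27.4 pos [ 0.5475 -0.0549  0.0878] psi -2.819 tilt 0.008 gap 0.0157 F [ 4.9  1.3 -0.9] q [-0.3   0.39  1.73  0.    1.01  2.51]
[ 0.54962821 -0.05442442]
[-13.9, 17.6, -6.2, -0.4, 0.2, -76.1]
```

Emit:
play_rows(
  steps=[
    [0,0,0,0,0,0],
    [0,0,0,0,0,0],
    [0,0,-5,0,0,0],
    [0,0,-6.2,0,0,-8],
    [-7,8.8,-6.2,0,0,-30],
    [-13.9,17.6,-6.2,0,0,-76],
    [-13.9,17.6,-6.2,0,0,-76],
    [-13.9,17.6,-6.2,0,0,-76],
    [-13.9,17.6,-6.2,0,0,-76],
    [-13.9,17.6,-6.2,0,0,-76],
  ],
  jaw=4,
)

```text
time: 28.45
tool_pos: [0.6232, 0.16, 0.1498]
tcp_rot: [-1.987, 2.426, -0.007]
wrist_force: [-0.6, -0.2, -0.1]
finger_gap: 0.0401
```

Emit:
play_rows(
  steps=[
    [0,0,0,0,0,-8],
    [0,0,0,0,0,-16],
  ],
)

```text
time: 28.65
tool_pos: [0.6225, 0.1608, 0.1492]
tcp_rot: [-2.315, 2.119, -0.007]
wrist_force: [0.1, 0.3, 0.4]
finger_gap: 0.0397
```

Run:
```python
from h import *
s=st(); 
p,a=pin(0,1.58);r1(s,*p,.086,a)
w=ctrl.get_image("wrist"); cv2.imwrite("pics/w24.png",w["pixels"][:,:,::-1])
p=onz(w,(0,0),.105)
```

```text
t 28.6 pos [0.6225 0.1608 0.1492] psi -1.482 tilt 0.006 gap 0.0397 F [0.1 0.3 0.4] q [ 0.08  0.48  1.41 -0.    1.24  1.56]
[0.5, 0.0, 6.3, -0.3, -0.0, 0.5]
```

View pics/w24.png

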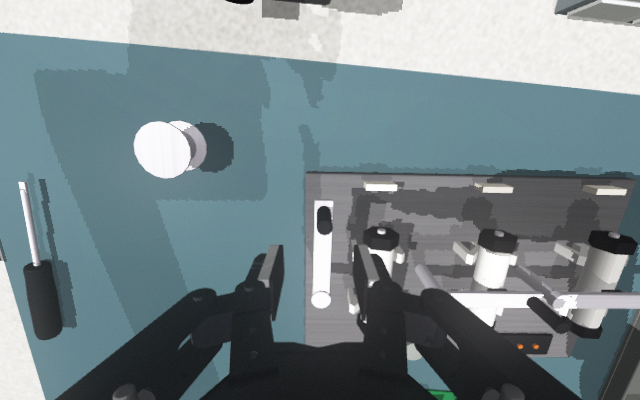

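Emit:
play_rows(
  steps=[
    [0.5,0,0,0,0,0.5],
    [0.5,0,3,0,0,0.5],
    [0.5,0,6.2,0,0,0.5],
    [0.5,0,6.2,0,0,0.5],
    [0.5,0,6.2,0,0,0.5],
  ],
)

```text
time: 29.2
tool_pos: [0.623, 0.155, 0.0872]
tcp_rot: [-2.31, 2.125, -0.005]
wrist_force: [0.1, 0.9, -0.1]
finger_gap: 0.0403
```

Run:
```python
from h import *
s=st(); w=ctrl.get_image("wrist"); crop(w,220,150,420,350,2,"w25.png",20)
arc(s,0,[1.58,1.4,1.2,1.0,.8,.6,.4,.2])
```

```text
t 29.2 pos [0.623  0.155  0.0872] psi -1.487 tilt 0.004 gap 0.0403 F [ 0.1  0.9 -0.1] q [ 0.07  0.54  1.48 -0.    1.12  1.56]
[-0.1, 0.0, 0.1, -0.2, -0.1, 0.2]
[1.5, 0.1, 0.1, -0.2, -0.0, 8.4]
[3.1, 0.6, 0.1, -0.2, -0.0, 17.6]
[4.7, 1.5, 0.1, -0.2, 0.0, 26.8]
[6.1, 2.6, 0.1, -0.2, 0.0, 35.9]
[7.2, 3.9, 0.1, -0.2, 0.1, 45.1]
[8.0, 5.5, 0.1, -0.2, 0.1, 54.3]
[8.5, 7.2, 0.1, -0.2, 0.1, 63.5]
```

View pics/w25.png

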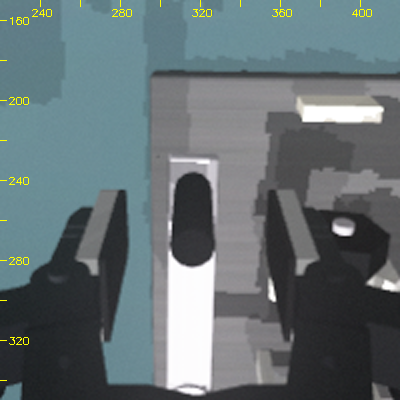

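Emit:
play_rows(
  steps=[
    [0,0,0,0,0,0],
    [0,0,0,0,0,0],
    [0,0,0,0,0,0],
    [1.5,0.1,0,0,0,8],
    [3.1,0.6,0,0,0,16],
    [4.7,1.5,0,0,0,24.5],
    [6.1,2.6,0,0,0,33],
    [7.2,3.9,0,0,0,41],
    [8,5.5,0,0,0,49],
    [8.5,7.2,0,0,0,57],
  ],
  jaw=1.6,
)

```text
time: 30.25
tool_pos: [0.5599, 0.0637, 0.0888]
tcp_rot: [-1.006, 2.967, -0.005]
wrist_force: [1.2, 1.0, 0.8]
finger_gap: 0.0162
```

Run:
```python
from h import *
s=st(); b=pin(0,1.58)[1]-.8*1.38
arc(s,0,[.2,.05,-.045],base=b)
```

```text
t 30.2 pos [0.5599 0.0637 0.0888] psi -2.488 tilt 0.009 gap 0.0162 F [1.2 1.  0.8] q [-0.08  0.41  1.69  0.    1.03  2.4 ]
[0.1, 0.1, 0.3, -0.3, 0.4, 6.1]
[1.2, 0.7, 0.3, -0.3, 0.5, 13.0]
[1.9, 1.2, 0.3, -0.3, 0.5, 17.3]
```

Emit:
play_rows(
  steps=[
    [0.1,0.1,0.2,0,0,5],
    [1.2,0.7,0.2,0,0,12],
    [1.9,1.2,0.2,0,0,16],
    [1.9,1.2,0.2,0,0,16],
    [1.9,1.2,0.2,0,0,16],
  ],
)

```text
time: 30.75
tool_pos: [0.5393, 0.0616, 0.0877]
tcp_rot: [-0.582, 3.074, -0.005]
wrist_force: [4.9, 0.2, 0.7]
finger_gap: 0.0162
```

Run:
```python
from h import *
s=st(); print(pin(0,0)[0])
r1(s,.47,-.02,.25,-1.5)
```

```text
t 30.8 pos [0.5393 0.0616 0.0877] psi -2.767 tilt 0.014 gap 0.0162 F [4.9 0.2 0.7] q [-0.09  0.38  1.75  0.    1.    2.67]
[0.54139913 0.06128333]
[9.2, -5.2, -16.3, -0.7, 0.4, -72.6]
```

Emit:
play_rows(
  steps=[
    [0,0,0,0,0,0],
    [0,0,0,0,0,0],
    [0,0,-5,0,0,0],
    [2,-1,-10,0,0,-8],
    [8,-2,-16.3,0,0,-72],
    [8,-2,-16.3,0,0,-72],
    [8,-2,-16.3,0,0,-72],
    [8,-2,-16.3,0,0,-72],
    [8,-2,-16.3,0,0,-72],
    [8,-2,-16.3,0,0,-72],
  ],
  jaw=4,
)

```text
time: 31.75
tool_pos: [0.4693, 0.0138, 0.2498]
tcp_rot: [-2.042, 2.375, -0.013]
wrist_force: [-0.6, 0.0, 0.7]
finger_gap: 0.0397
```

Emit:
play_rows(
  steps=[
    [0,0,0,0,0,-8.5],
    [0,0,0,0,0,-17],
    [0,0,0,0,0,-17],
  ],
  jaw=0,
)

```text
time: 32.05
tool_pos: [0.4687, 0.0139, 0.2495]
tcp_rot: [-2.374, 2.047, -0.014]
wrist_force: [0.8, 0.2, -0.8]
finger_gap: 0.0003
```

Run:
```python
from h import *
import pickle
s=st(); w=ctrl.get_image("wrist"); pickle.dump(w,open("w26.pkl","wb")); crop(w,140,20,540,300,2,"w26.png",20)
```

```text
t 32.0 pos [0.4687 0.0139 0.2495] psi -1.423 tilt 0.011 gap 0.0003 F [ 0.8  0.2 -0.8] q [-0.21  0.09  1.7   0.    1.34  1.21]
```

View pics/w26.png

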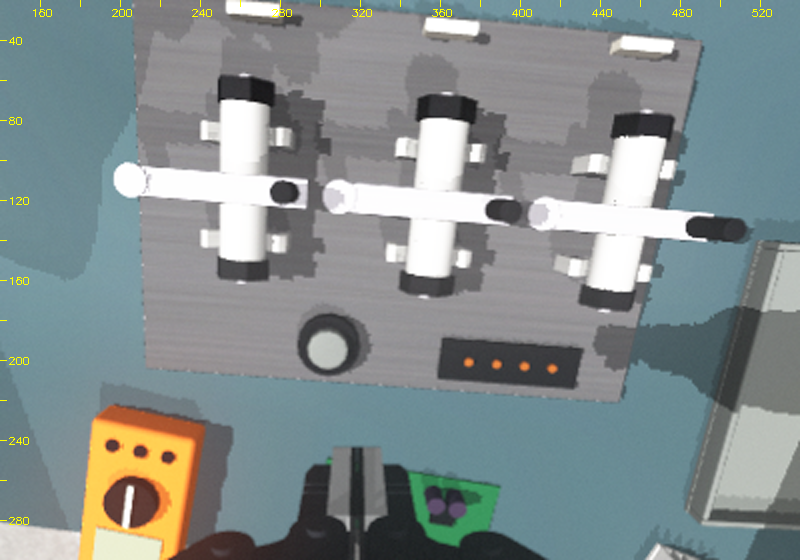

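Run:
```python
from h import *
import pickle
w=pickle.load(open("w26.pkl","rb"));w2=pickle.load(open("w2.pkl","rb"));w18=pickle.load(open("w18.pkl","rb"))
a=(303.3,194.8);b=(315.3,216.3);c=(140+271/2-.25,30+368/2-.25)
print(tri((w,a),(w2,b),(w18,c)),[onz(i,u,.028) for i,u in((w,a),(w2,b),(w18,c))])
s=st();B=(.444,.0278);r1(s,*B,.06,-1.5);r1(s,*B,.035,-1.5)
```

```text
(array([0.44227081, 0.02779181, 0.02996642]), [np.float64(0.0002809275119409943), np.float64(0.00024766801566635964), np.float64(0.00012834291500502104)]) [array([0.44173731, 0.02809345, 0.028     ]), array([0.44138491, 0.02754644, 0.028     ]), array([0.44164792, 0.02798319, 0.028     ])]
t 32.1 pos [0.4688 0.0139 0.2496] psi -1.428 tilt 0.011 gap 0.0000 F [ 0.4  0.6 -1. ] q [-0.21  0.09  1.7   0.    1.34  1.22]
[-1.8, 2.5, 18.9, -0.7, -0.1, 4.1]
[-1.8, 2.5, 21.4, -0.7, -0.1, 4.1]
```

Emit:
play_rows(
  steps=[
    [-1.8,2.7,5,-0.7,0,4],
    [-1.8,2.7,10,-0.7,0,4],
    [-1.8,2.7,15,-0.7,0,4],
    [-1.8,2.7,19,-0.7,0,4],
    [-1.8,2.7,21,-0.7,0,4],
    [-1.8,2.7,21.3,-0.7,0,4],
    [-1.8,2.7,21.3,-0.7,0,4],
  ],
)

```text
time: 32.8
tool_pos: [0.4418, 0.0278, 0.0362]
tcp_rot: [2.297, -2.139, -0.001]
wrist_force: [0.8, -0.1, -0.2]
finger_gap: 0.0001
```

Run:
```python
from h import *
s=st();r1(s,.4423,.0278,.03,-1.5)
w=ctrl.get_image("wrist"); crop(w,220,150,420,350,2.5,"w27.png",20)
```

```text
t 32.8 pos [0.4418 0.0278 0.0362] psi -1.500 tilt 0.003 gap 0.0001 F [ 0.8 -0.1 -0.2] q [-0.19  0.31  2.03 -0.    0.8   1.31]
[0.0, -0.1, 0.6, 0.1, -0.1, 0.0]
```

View pics/w27.png

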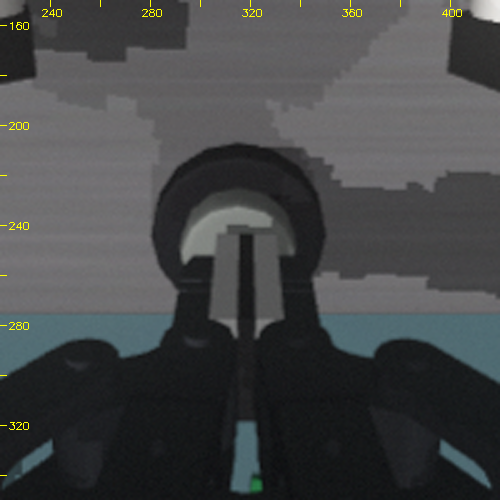

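Emit:
play_rows(
  steps=[
    [0,0,0.4,0,0,0],
    [0,0,0.8,0,0,0],
    [0,0,1.2,0,0,0],
    [0,0,1.4,0,0,0],
    [0,0,1.4,0,0,0],
  ],
)

```text
time: 33.35
tool_pos: [0.4449, 0.0273, 0.0273]
tcp_rot: [-2.299, 2.139, -0.01]
wrist_force: [-11.0, 0.6, 45.5]
finger_gap: 0.0003
```

Run:
```python
from h import *
s=st();w=ctrl.get_image("wrist"); crop(w,220,150,420,350,2.5,"w28.png",20)
```

```text
t 33.4 pos [0.4449 0.0273 0.0273] psi -1.499 tilt 0.007 gap 0.0003 F [-11.    0.6  45.5] q [-0.19  0.33  2.03 -0.    0.77  1.31]
```

View pics/w28.png

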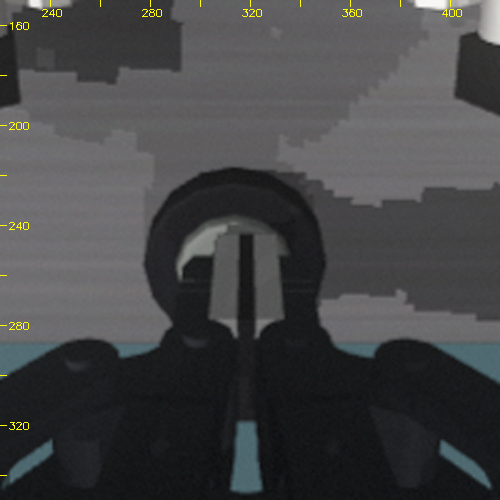

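Emit:
play_rows(
  steps=[
    [0,0,-1,0,0,0],
    [0,0,-3,0,0,0],
    [0,0,-8,0,0,0],
    [0,0,-13,0,0,0],
    [0,0,-18,0,0,0],
    [0,0,-22,0,0,0],
    [0,0,-22,0,0,0],
  ],
)

```text
time: 34.1
tool_pos: [0.4468, 0.0275, 0.2535]
tcp_rot: [-2.294, 2.134, -0.027]
wrist_force: [0.4, -0.5, 0.5]
finger_gap: -0.0004
```

Run:
```python
from h import *
s=st();w=ctrl.get_image("wrist"); crop(w,140,20,540,300,2,"w29.png",20)
print(onz(w,(0,0),0)[:2])
p,a=pin(0,0);a=a-np.pi+.35;r1(s,*p,.15,a);r1(s,*p,.087,a);print(p,a)
```

```text
t 34.1 pos [0.4468 0.0275 0.2535] psi -1.499 tilt 0.019 gap -0.0004 F [ 0.4 -0.5  0.5] q [-0.19  0.04  1.74 -0.    1.34  1.31]
[0.63722208 0.43238783]
[-2.8, -9.5, 10.5, -1.1, 0.3, 70.0]
[-2.8, -9.4, 16.8, -1.1, 0.3, 70.0]
[0.54139913 0.06128333] -2.7205926535897933
```

View pics/w29.png

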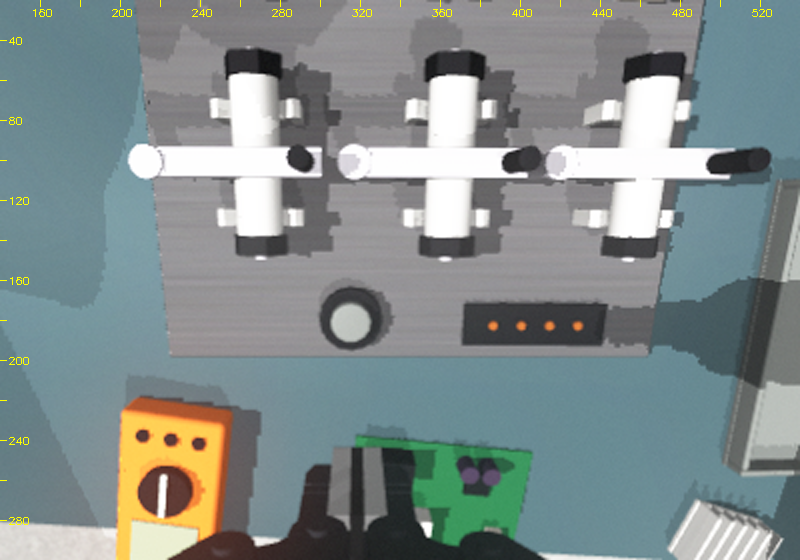

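Run:
```python
from h import *
s=st();B=(.4423,.0278);r1(s,*B,.04,-1.5)
```

```text
t 34.1 pos [0.4453 0.0277 0.2503] psi -1.499 tilt 0.014 gap -0.0000 F [ 0.   0.2 -0.8] q [-0.19  0.05  1.74 -0.    1.34  1.31]
[-0.1, 0.6, 21.0, -0.7, -0.3, 0.1]
```

Emit:
play_rows(
  steps=[
    [0,0.3,5,-0.7,0,0],
    [0,0.3,10,-0.7,0,0],
    [0,0.3,15,-0.7,0,0],
    [0,0.3,19,-0.7,0,0],
    [0,0.3,21,-0.7,0,0],
    [0,0.3,21,-0.7,0,0],
    [0,0.3,21,-0.7,0,0],
  ],
)

```text
time: 34.85
tool_pos: [0.4441, 0.0267, 0.0396]
tcp_rot: [2.296, -2.137, 0.003]
wrist_force: [0.5, -1.3, 0.8]
finger_gap: 0.0002
```

Emit:
play_rows(
  steps=[
    [0,0,0.4,0,0,0],
    [0,0,0.4,0,0,0],
  ],
)

```text
time: 35.05
tool_pos: [0.4445, 0.0266, 0.0363]
tcp_rot: [2.297, -2.138, 0.005]
wrist_force: [0.5, 1.1, 0.0]
finger_gap: -0.0002
```

Emit:
play_rows(
  steps=[
    [0,0,0.3,0,0,0],
    [0,0,0.3,0,0,0],
  ],
)

```text
time: 35.25
tool_pos: [0.4453, 0.0265, 0.0339]
tcp_rot: [2.297, -2.138, 0.008]
wrist_force: [0.9, -0.7, 1.7]
finger_gap: -0.0
```

Emit:
play_rows(
  steps=[
    [0,0,0.3,0,0,0],
    [0,0,0.3,0,0,0],
  ],
)

```text
time: 35.45
tool_pos: [0.4454, 0.0265, 0.031]
tcp_rot: [2.298, -2.139, 0.009]
wrist_force: [-0.8, 0.8, 2.5]
finger_gap: 0.0
```

Emit:
play_rows(
  steps=[
    [0,0,0.3,0,0,0],
    [0,0,0.3,0,0,0],
  ],
)

```text
time: 35.65
tool_pos: [0.4455, 0.0265, 0.028]
tcp_rot: [2.298, -2.139, 0.009]
wrist_force: [-1.1, 0.6, 5.1]
finger_gap: 0.0
```

Emit:
play_rows(
  steps=[
    [0,0,0.2,0,0,0],
    [0,0,0.2,0,0,0],
  ],
)

```text
time: 35.85
tool_pos: [0.4456, 0.0264, 0.0277]
tcp_rot: [2.298, -2.138, 0.01]
wrist_force: [-6.9, -0.6, 25.1]
finger_gap: 0.0001
```

Emit:
play_rows(
  steps=[
    [0,0,-1,0,0,0],
    [0,0,-3,0,0,0],
    [0,0,-8,0,0,0],
    [0,0,-12,0,0,0],
    [0,0,-12,0,0,0],
  ],
)

```text
time: 36.35
tool_pos: [0.449, 0.0265, 0.1526]
tcp_rot: [-2.298, 2.138, -0.024]
wrist_force: [0.6, 0.5, -0.1]
finger_gap: -0.0002
```

Run:
```python
from h import *
s=st();w=ctrl.get_image("wrist"); cv2.imwrite("pics/w30.png",w["pixels"][:,:,::-1])
p,a=pin(0,0);a=a-np.pi+.35;r1(s,*p,.15,a);r1(s,*p,.087,a);print(p,a)
```

```text
t 36.4 pos [0.449  0.0265 0.1526] psi -1.499 tilt 0.015 gap -0.0002 F [ 0.6  0.5 -0.1] q [-0.19  0.14  1.89 -0.01  1.09  1.32]
[-2.8, -9.5, 0.4, -0.9, 0.0, 70.0]
[-2.9, -9.4, 6.7, -0.9, 0.0, 70.0]
[0.54139913 0.06128333] -2.7205926535897933
```

View pics/w30.png

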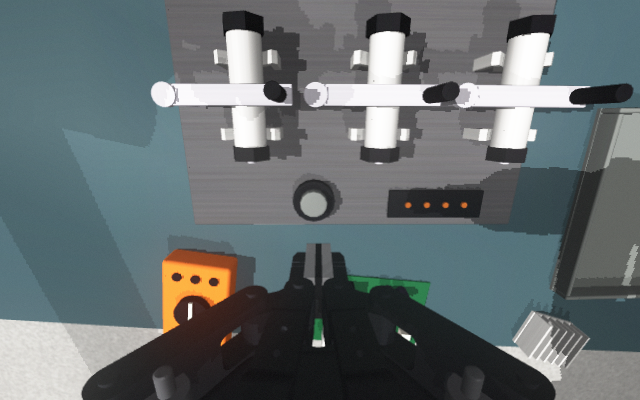

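Emit:
play_rows(
  steps=[
    [-2.8,-9.5,0.3,0,0,70],
    [-2.8,-9.5,0.3,0,0,70],
    [-2.8,-9.5,0.3,0,0,70],
    [-2.8,-9.5,0.3,0,0,70],
    [-2.8,-9.5,0.3,0,0,70],
    [-2.8,-9.5,0.3,0,0,70],
    [-2.8,-9.5,0.3,0,0,70],
    [-2.8,-9.5,0.3,0,0,70],
    [-2.8,-9.5,0.3,0,0,70],
    [-2.8,-9.5,0.3,0,0,70],
  ],
  jaw=4,
)

```text
time: 37.4
tool_pos: [0.5392, 0.0616, 0.1462]
tcp_rot: [-0.66, 3.066, -0.013]
wrist_force: [0.7, -0.5, -0.7]
finger_gap: 0.04
```

Run:
```python
from h import *
s=st();w=ctrl.get_image("wrist"); cv2.imwrite("pics/w31.png",w["pixels"][:,:,::-1])
p,a=pin(0,0);a=a-np.pi+.35;r1(s,*p,.088,a)
```

```text
t 37.4 pos [0.5392 0.0616 0.1462] psi -2.717 tilt 0.010 gap 0.0400 F [ 0.7 -0.5 -0.7] q [-0.09  0.31  1.68 -0.01  1.14  2.63]
[-0.2, -0.1, 5.8, -0.5, 0.2, 0.2]
```

View pics/w31.png

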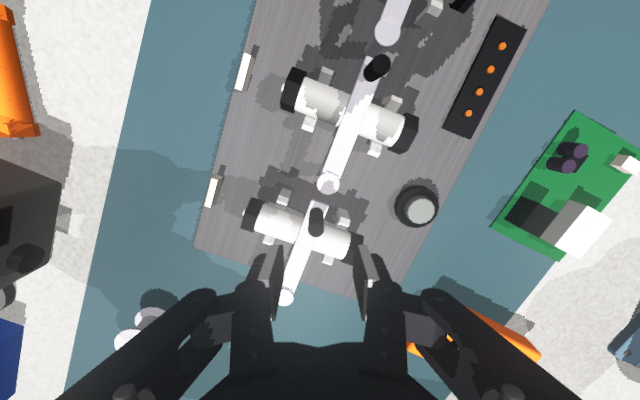

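Emit:
play_rows(
  steps=[
    [-0.2,-0.1,3,-0.5,0,0],
    [-0.2,-0.1,5.8,-0.5,0,0],
    [-0.2,-0.1,5.8,-0.5,0,0],
    [-0.2,-0.1,5.8,-0.5,0,0],
  ],
)

```text
time: 37.85
tool_pos: [0.5418, 0.0611, 0.0884]
tcp_rot: [-0.663, 3.068, 0.001]
wrist_force: [0.4, 0.6, 0.3]
finger_gap: 0.0399
```

Run:
```python
from h import *
s=st();w=ctrl.get_image("wrist"); crop(w,220,150,420,350,2,"w32.png",20)
arc(s,0,[0,.18,.36,.54,.72,.9,1.08,1.26,1.44,1.58],base=-2.72)
```

```text
t 37.9 pos [0.5418 0.0611 0.0884] psi -2.716 tilt 0.002 gap 0.0399 F [0.4 0.6 0.3] q [-0.09  0.39  1.73  0.    1.02  2.62]
[0.0, 0.0, 0.2, 0.0, 0.1, 0.2]
[-1.5, -0.4, 0.2, -0.0, 0.1, -8.0]
[-3.1, -0.5, 0.2, -0.0, 0.1, -16.2]
[-4.7, -0.4, 0.2, -0.0, 0.1, -24.5]
[-6.2, 0.1, 0.3, -0.0, 0.1, -32.8]
[-7.6, 0.8, 0.3, -0.1, 0.1, -41.0]
[-8.9, 1.7, 0.3, -0.1, 0.1, -49.3]
[-9.9, 2.9, 0.3, -0.1, 0.1, -57.5]
[-10.8, 4.2, 0.3, -0.1, 0.1, -65.8]
[-11.3, 5.3, 0.3, -0.1, 0.1, -72.2]
```

View pics/w32.png

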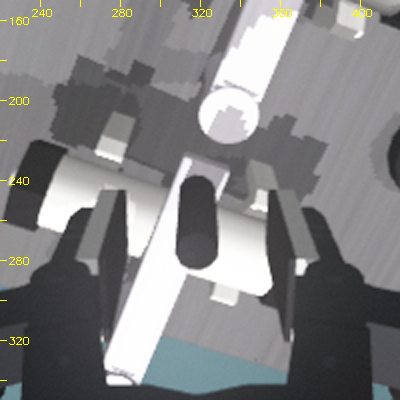

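Emit:
play_rows(
  steps=[
    [0,0,0,0,0,0],
    [0,0,0,0,0,0],
    [0,0,0,0,0,0],
    [-1.5,-0.4,0.1,0,0,-8],
    [-3.1,-0.5,0.1,0,0,-16],
    [-4.7,-0.4,0.1,0,0,-24.5],
    [-6.2,0.1,0.1,0,0,-32.8],
    [-7.6,0.8,0.1,0,0,-41],
    [-8.9,1.7,0.1,0,0,-49],
  ],
  jaw=1.6,
)

```text
time: 38.8
tool_pos: [0.6176, 0.1131, 0.0892]
tcp_rot: [-1.882, 2.51, -0.005]
wrist_force: [-0.5, -1.0, -1.2]
finger_gap: 0.0158
```

Run:
```python
from h import *
s=st();arc(s,0,[1.08,1.26,1.44,1.58,1.6],base=-2.72+.8*1.08)
```

```text
t 38.8 pos [0.6176 0.1131 0.0892] psi -1.855 tilt 0.005 gap 0.0158 F [-0.5 -1.  -1.2] q [0.   0.51 1.52 0.   1.1  1.86]
[0.1, 0.2, 0.3, -0.3, 0.1, 0.1]
[-1.5, 0.1, 0.3, -0.3, 0.1, -8.2]
[-3.1, 0.3, 0.3, -0.3, 0.1, -16.4]
[-4.3, 0.7, 0.3, -0.3, 0.0, -22.9]
[-4.4, 0.8, 0.3, -0.3, 0.0, -23.8]
```

Emit:
play_rows(
  steps=[
    [-1.5,0.1,0.2,0,0,-8],
    [-3.1,0.3,0.2,0,0,-16],
    [-4.4,0.8,0.2,0,0,-23],
    [-4.4,0.8,0.2,0,0,-23],
  ],
)

```text
time: 39.2
tool_pos: [0.6222, 0.1592, 0.0876]
tcp_rot: [-2.347, 2.081, -0.006]
wrist_force: [0.9, 0.2, 0.4]
finger_gap: 0.016
```

Run:
```python
from h import *
s=st();p,a=pin(1,0);a=a-np.pi+.35;r1(s,*p,.15,a);r1(s,*p,.088,a)
```

```text
t 39.2 pos [0.6222 0.1592 0.0876] psi -1.451 tilt 0.006 gap 0.0160 F [0.9 0.2 0.4] q [0.08 0.54 1.48 0.   1.12 1.53]
[20.3, 9.7, -6.3, -0.3, 0.2, 72.8]
[20.3, 9.8, -0.1, -0.3, 0.2, 72.8]
```

Emit:
play_rows(
  steps=[
    [0,0,0,0,0,0],
    [0,0,-5,0,0,0],
    [0,0,-6.3,0,0,8],
    [20.3,9.7,-6.3,0,0,72.8],
    [20.3,9.7,-6.3,0,0,72.8],
    [20.3,9.7,-6.3,0,0,72.8],
    [20.3,9.7,-6.3,0,0,72.8],
    [20.3,9.7,-6.3,0,0,72.8],
    [20.3,9.7,-6.3,0,0,72.8],
    [20.3,9.7,-6.3,0,0,72.8],
  ],
  jaw=4,
)

```text
time: 40.2
tool_pos: [0.5493, -0.0562, 0.1503]
tcp_rot: [-0.759, 3.042, -0.002]
wrist_force: [-0.6, 1.0, 0.7]
finger_gap: 0.04
```

Run:
```python
from h import *
s=st();w=ctrl.get_image("wrist"); cv2.imwrite("pics/w33.png",w["pixels"][:,:,::-1])
p,a=pin(1,0);a=a-np.pi+.35;r1(s,*p,.088,a)
```

```text
t 40.2 pos [ 0.5493 -0.0562  0.1503] psi -2.653 tilt 0.006 gap 0.0400 F [-0.6  1.   0.7] q [-0.31  0.33  1.65  0.    1.16  2.35]
[-0.1, 0.2, 6.2, -0.1, 0.3, 3.9]
```

View pics/w33.png

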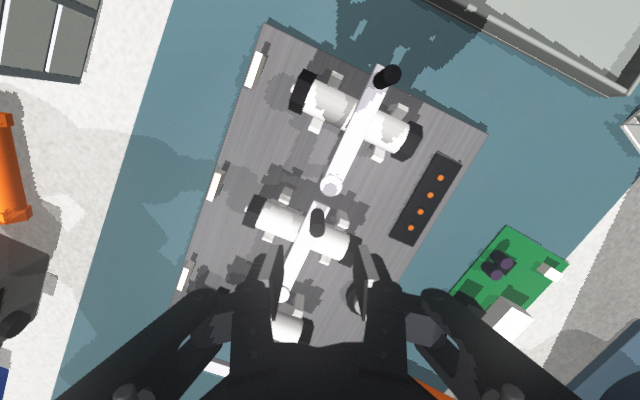

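Emit:
play_rows(
  steps=[
    [-0.1,0.2,3,0,0,3.9],
    [-0.1,0.2,6.2,0,0,3.9],
    [-0.1,0.2,6.2,0,0,3.9],
    [-0.1,0.2,6.2,0,0,3.9],
  ],
)

```text
time: 40.65
tool_pos: [0.5494, -0.0536, 0.0885]
tcp_rot: [-0.646, 3.069, -0.0]
wrist_force: [-0.2, -0.2, 0.7]
finger_gap: 0.0401
```

Run:
```python
from h import *
s=st()
arc(s,1,[0,.18,.36,.54,.72,.9,1.08],base=-2.72)
```

```text
t 40.6 pos [ 0.5494 -0.0536  0.0885] psi -2.727 tilt 0.005 gap 0.0401 F [-0.2 -0.2  0.7] q [-0.3   0.4   1.72  0.    1.02  2.42]
[0.0, -0.1, 0.2, -0.1, 0.3, -0.4]
[-1.5, -0.5, 0.3, -0.1, 0.3, -8.7]
[-3.1, -0.6, 0.3, -0.1, 0.3, -16.9]
[-4.7, -0.4, 0.3, -0.1, 0.3, -25.1]
[-6.2, 0.0, 0.3, -0.1, 0.2, -33.4]
[-7.6, 0.7, 0.3, -0.2, 0.2, -41.6]
[-8.9, 1.7, 0.3, -0.2, 0.2, -49.9]
```

Emit:
play_rows(
  steps=[
    [0,0,0,0,0,0],
    [0,0,0,0,0,0],
    [0,0,0,0,0,0],
    [-1.5,-0.5,0.1,0,0,-8],
    [-3.1,-0.6,0.1,0,0,-16],
    [-4.7,-0.4,0.1,0,0,-24.5],
    [-6.2,0,0.1,0,0,-32.8],
    [-7.6,0.7,0.1,0,0,-41],
    [-8.9,1.7,0.1,0,0,-49],
  ],
  jaw=1.6,
)

```text
time: 41.55
tool_pos: [0.6252, -0.0025, 0.0886]
tcp_rot: [-1.867, 2.52, -0.006]
wrist_force: [0.0, -1.7, -0.2]
finger_gap: 0.0162
```

Run:
```python
from h import *
s=st();arc(s,1,[1.08,1.26,1.44,1.58,1.6],base=-2.72+.8*1.08)
```

```text
t 41.5 pos [ 0.6252 -0.0025  0.0886] psi -1.866 tilt 0.007 gap 0.0162 F [ 0.  -1.7 -0.2] q [-0.18  0.51  1.53  0.    1.1   1.68]
[0.1, 0.1, 0.2, -0.4, 0.1, -0.6]
[-1.5, 0.1, 0.3, -0.4, 0.1, -8.8]
[-3.1, 0.3, 0.3, -0.4, 0.0, -17.1]
[-4.3, 0.7, 0.3, -0.4, 0.0, -23.5]
[-4.4, 0.8, 0.3, -0.4, 0.0, -24.4]
```

Emit:
play_rows(
  steps=[
    [-1.5,0.1,0.2,0,0,-8],
    [-3.1,0.3,0.2,0,0,-16],
    [-4.4,0.8,0.2,0,0,-23],
    [-4.4,0.8,0.2,0,0,-23],
  ],
)

```text
time: 41.95
tool_pos: [0.6305, 0.0436, 0.0872]
tcp_rot: [-2.336, 2.094, -0.008]
wrist_force: [0.7, 0.7, -0.3]
finger_gap: 0.016
```

Run:
```python
from h import *
s=st();p,a=pin(2,0);a=a-np.pi+.35;r1(s,*p,.15,a);r1(s,*p,.088,a)
```

```text
t 42.0 pos [0.6305 0.0436 0.0872] psi -1.462 tilt 0.007 gap 0.0160 F [ 0.7  0.7 -0.3] q [-0.11  0.52  1.51  0.    1.1   1.35]
[20.5, 9.5, -6.3, -0.4, 0.2, 72.1]
[20.4, 9.6, -0.1, -0.4, 0.2, 72.1]
```

Emit:
play_rows(
  steps=[
    [0,0,0,0,0,0],
    [0,0,-5,0,0,0],
    [0,0,-6.3,0,0,8],
    [20.5,9.5,-6.3,0,0,74],
    [20.5,9.5,-6.3,0,0,74],
    [20.5,9.5,-6.3,0,0,74],
    [20.5,9.5,-6.3,0,0,74],
    [20.5,9.5,-6.3,0,0,74],
    [20.5,9.5,-6.3,0,0,74],
    [20.5,9.5,-6.3,0,0,74],
  ],
  jaw=4,
)

```text
time: 42.95
tool_pos: [0.5572, -0.1729, 0.1499]
tcp_rot: [-0.741, 3.045, -0.003]
wrist_force: [0.1, -0.3, -0.3]
finger_gap: 0.0398
```

Run:
```python
from h import *
s=st();w=ctrl.get_image("wrist"); cv2.imwrite("pics/w34.png",w["pixels"][:,:,::-1])
p,a=pin(2,0);a=a-np.pi+.35;r1(s,*p,.088,a)
```

```text
t 43.0 pos [ 0.5572 -0.1729  0.1499] psi -2.664 tilt 0.008 gap 0.0398 F [ 0.1 -0.3 -0.3] q [-0.49  0.38  1.57  0.    1.18  2.17]
[-0.1, 0.2, 6.2, -0.2, 0.4, 3.2]
```

View pics/w34.png

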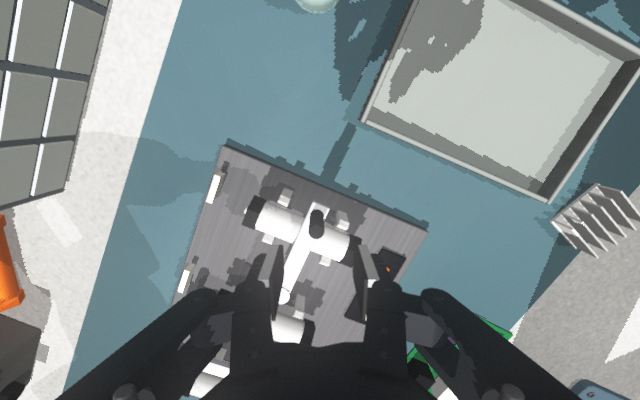

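Emit:
play_rows(
  steps=[
    [-0.1,0.2,3,0,0,3.2],
    [-0.1,0.2,6.2,0,0,3.2],
    [-0.1,0.2,6.2,0,0,3.2],
    [-0.1,0.2,6.2,0,0,3.2],
  ],
)

```text
time: 43.4
tool_pos: [0.5575, -0.1703, 0.0881]
tcp_rot: [-0.647, 3.068, -0.002]
wrist_force: [0.1, -0.4, 0.3]
finger_gap: 0.0402
```

Emit:
play_rows(
  steps=[
    [0,0,0,0,0,0],
    [0,0,0,0,0,0],
    [0,0,0,0,0,0],
    [-1.5,-0.5,0.1,0,0,-8],
    [-3.1,-0.6,0.1,0,0,-16],
    [-4.7,-0.4,0.1,0,0,-24.5],
    [-6.2,0,0.1,0,0,-32.8],
    [-7.6,0.7,0.1,0,0,-41],
    [-8.9,1.7,0.1,0,0,-49],
  ],
  jaw=1.6,
)

```text
time: 44.3
tool_pos: [0.6332, -0.1192, 0.0884]
tcp_rot: [-1.868, 2.518, -0.009]
wrist_force: [1.2, -0.9, -0.1]
finger_gap: 0.016
```

Run:
```python
from h import *
s=st();arc(s,2,[1.08,1.26,1.44,1.58,1.6],base=-2.72+.8*1.08)
```

```text
t 44.3 pos [ 0.6332 -0.1192  0.0884] psi -1.865 tilt 0.008 gap 0.0160 F [ 1.2 -0.9 -0.1] q [-0.36  0.54  1.48  0.    1.12  1.5 ]
[-0.1, 0.1, 0.2, -0.5, 0.1, -0.5]
[-1.6, 0.1, 0.2, -0.5, 0.0, -8.8]
[-3.2, 0.3, 0.2, -0.5, 0.0, -17.0]
[-4.4, 0.7, 0.2, -0.5, -0.0, -23.4]
[-4.5, 0.8, 0.2, -0.5, -0.0, -24.4]
```

Emit:
play_rows(
  steps=[
    [-1.6,0.1,0.2,0,0,-8],
    [-3.2,0.3,0.2,0,0,-16],
    [-4.5,0.8,0.2,0,0,-23],
    [-4.5,0.8,0.2,0,0,-23],
  ],
)

```text
time: 44.7
tool_pos: [0.6389, -0.0722, 0.0871]
tcp_rot: [-2.337, 2.092, -0.011]
wrist_force: [-0.4, -0.1, -0.2]
finger_gap: 0.0161
```

Run:
```python
from h import *
s=st();r1(s,.47,-.25,.28,-1.5)
```

```text
t 44.7 pos [ 0.6389 -0.0722  0.0871] psi -1.460 tilt 0.009 gap 0.0161 F [-0.4 -0.1 -0.2] q [-0.29  0.54  1.49  0.    1.11  1.17]
[15.8, 18.6, -19.4, -0.5, -0.1, 2.3]
```

Now up and over to view the tray and the tester together.

Emit:
play_rows(
  steps=[
    [0,0,0,0,0,0],
    [0,0,-5,0,0,0],
    [0,0,-10,0,0,0],
    [15.8,18.6,-19.4,-0.5,0,2],
    [15.8,18.6,-19.4,-0.5,0,2],
    [15.8,18.6,-19.4,-0.5,0,2],
    [15.8,18.6,-19.4,-0.5,0,2],
    [15.8,18.6,-19.4,-0.5,0,2],
    [15.8,18.6,-19.4,-0.5,0,2],
    [15.8,18.6,-19.4,-0.5,0,2],
  ],
  jaw=4.4,
)

```text
time: 45.7
tool_pos: [0.4688, -0.2517, 0.281]
tcp_rot: [2.296, -2.142, 0.006]
wrist_force: [-0.0, -0.2, 0.1]
finger_gap: 0.0439
```

Run:
```python
from h import *
import pickle
s=st();w=ctrl.get_image("wrist"); pickle.dump(w,open("w35.pkl","wb"));cv2.imwrite("pics/w35.png",w["pixels"][:,:,::-1])
crop(w,270,30,530,260,3,"w35c.png",20)
```

```text
t 45.7 pos [ 0.4688 -0.2517  0.281 ] psi -1.501 tilt 0.004 gap 0.0439 F [-0.  -0.2  0.1] q [-0.7   0.2   1.5  -0.    1.45  0.8 ]
```

View pics/w35.png

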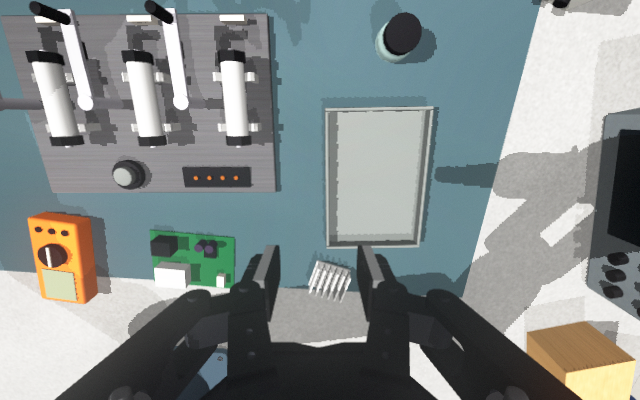

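View pics/w35c.png

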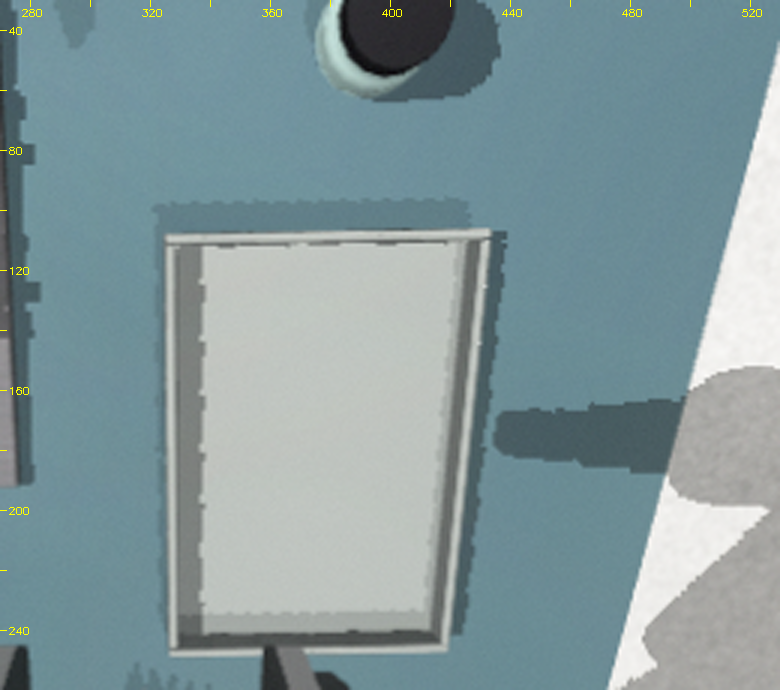

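Run:
```python
from h import *
import pickle
from scipy.optimize import least_squares
w=pickle.load(open("w35.pkl","rb"));c=lambda x,y:np.array((270+x/3-.33,30+y/3-.33))
u=[c(166,235),c(491,230),c(447,652),c(170,656)]
P=np.array([onz(w,v,.025) for v in u]);print(np.round(P,4));print([np.linalg.norm(P[i]-P[(i+1)%4]) for i in range(4)])
m=P.mean(0);print("center",m)
def f(p):
    C,S=np.cos(p[2]),np.sin(p[2]);X=np.array([[.1075,.075],[.1075,-.075],[-.1075,-.075],[-.1075,.075]])@np.array([[C,S],[-S,C]])+p[:2]
    return (np.c_[X,np.full(4,.025)]-P).ravel()
r=least_squares(f,[m[0],m[1],0]);print(r.x,np.round(r.fun*1e3,1))
```

```text
[[ 0.5563 -0.2579  0.025 ]
 [ 0.5691 -0.4055  0.025 ]
 [ 0.3569 -0.424   0.025 ]
 [ 0.3446 -0.2765  0.025 ]]
[np.float64(0.14816845876412013), np.float64(0.21299075987860158), np.float64(0.148034085695659), np.float64(0.21255505193108282)]
center [ 0.45671769 -0.34098106  0.025     ]
[ 0.45671769 -0.34098106  0.08634911] [ 1.   0.9 -0.   1.2 -0.9 -0.  -0.8 -1.   0.  -1.4  1.  -0. ]
```

Run:
```python
from h import *
s=st();r1(s,.5558,-.1397,.12,-1.5);r1(s,.5558,-.1397,.038,-1.5)
```

```text
t 45.8 pos [ 0.4695 -0.2503  0.28  ] psi -1.499 tilt 0.002 gap 0.0439 F [0.1 0.1 0.3] q [-0.7   0.2   1.5  -0.    1.45  0.8 ]
[-10.4, -9.4, 16.0, -0.1, -0.1, 0.0]
[-10.5, -9.4, 24.2, -0.1, -0.1, 0.0]
```

Emit:
play_rows(
  steps=[
    [-10.4,-9.4,8,0,0,0],
    [-10.4,-9.4,14,0,0,0],
    [-10.4,-9.4,16,0,0,0],
    [-10.4,-9.4,16,0,0,0],
    [-10.4,-9.4,16,0,0,0],
    [-10.4,-9.4,16,0,0,0],
  ],
)

```text
time: 46.35
tool_pos: [0.5552, -0.1371, 0.1169]
tcp_rot: [2.301, -2.136, -0.006]
wrist_force: [-0.6, -0.4, 0.0]
finger_gap: 0.0436
```

Run:
```python
from h import *
s=st();r1(s,.5558,-.1397,.038,-1.5);w=ctrl.get_image("wrist");cv2.imwrite("pics/w36.png",w["pixels"][:,:,::-1])
```

```text
t 46.4 pos [ 0.5552 -0.1371  0.1169] psi -1.496 tilt 0.004 gap 0.0436 F [-0.6 -0.4  0. ] q [-0.44  0.4   1.63 -0.    1.12  1.06]
[0.3, -0.1, 7.9, 0.2, 0.1, 0.2]
```

View pics/w36.png

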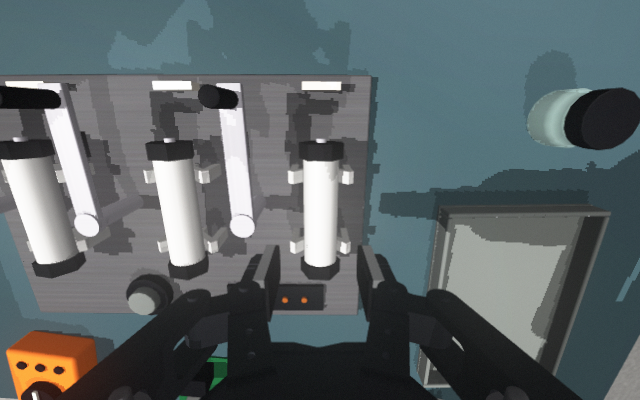

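Emit:
play_rows(
  steps=[
    [0.2,-0.1,3,0,0,0],
    [0.2,-0.1,6,0,0,0],
    [0.2,-0.1,7.8,0,0,0],
    [0.2,-0.1,7.8,0,0,0],
    [0.2,-0.1,7.8,0,0,0],
  ],
)

```text
time: 46.9
tool_pos: [0.5583, -0.1422, 0.0432]
tcp_rot: [2.3, -2.139, 0.005]
wrist_force: [0.3, -0.4, -0.2]
finger_gap: 0.0442
```

Emit:
play_rows(
  steps=[
    [0,0,0,0,0,0],
    [0,0,0,0,0,0],
    [0,0,0,0,0,0],
    [0,0,0,0,0,0],
  ],
  jaw=0,
)

```text
time: 47.3
tool_pos: [0.5587, -0.1391, 0.046]
tcp_rot: [-2.297, 2.138, -0.002]
wrist_force: [-2.2, 13.5, 9.7]
finger_gap: 0.0249
```

Emit:
play_rows(
  steps=[
    [0,0,-3,0,0,0],
    [0,0,-7,0,0,0],
    [0,0,-12,0,0,0],
    [0,0,-12,0,0,0],
  ],
)

```text
time: 47.7
tool_pos: [0.5631, -0.1416, 0.1759]
tcp_rot: [-2.293, 2.134, -0.028]
wrist_force: [0.7, -0.1, 0.4]
finger_gap: 0.025
```

```bash
cat >> h.py <<'E'
TC=np.array([.4567,-.341]);TY=.0863
def slot(d): return TC+d*np.array([np.cos(TY),np.sin(TY)])
E
python3 - <<'E'
from h import *
s=st();p=slot(.059);print(p);r1(s,*p,.12,TY);r1(s,*p,.014,TY)
w=ctrl.get_image("wrist");cv2.imwrite("pics/w37.png",w["pixels"][:,:,::-1])
E
```

```text
t 47.7 pos [ 0.5631 -0.1416  0.1759] psi -1.499 tilt 0.020 gap 0.0250 F [ 0.7 -0.1  0.4] q [-0.44  0.34  1.56  0.    1.22  1.06]
[ 0.51548043 -0.33591462]
[19.0, 6.2, 5.6, -1.2, 0.5, 89.2]
[18.9, 6.5, 16.2, -1.2, 0.5, 89.2]
```

View pics/w37.png

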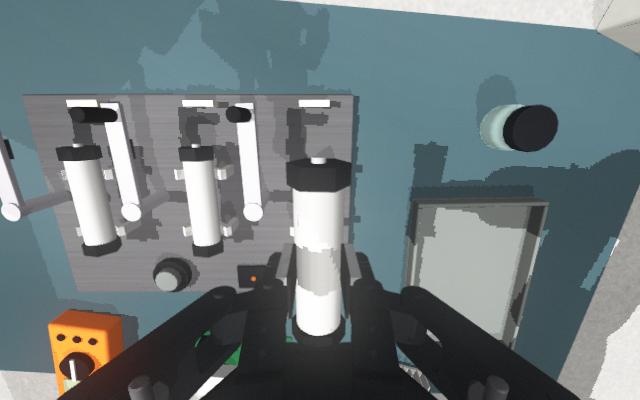

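Run:
```python
from h import *
s=st();r1(s,.5562,-.1395,.06,-1.5);r1(s,.5562,-.1395,.045,-1.5)
```

```text
t 47.8 pos [ 0.5613 -0.1409  0.1723] psi -1.499 tilt 0.015 gap 0.0250 F [ 0.1 -0.1 -2.3] q [-0.44  0.35  1.56  0.    1.22  1.06]
[-0.2, 0.7, 11.2, -0.8, -0.2, 0.1]
[-0.2, 0.7, 12.7, -0.8, -0.2, 0.1]
```

Emit:
play_rows(
  steps=[
    [-0.1,0.5,4,-0.8,0,0],
    [-0.1,0.5,8,-0.8,0,0],
    [-0.1,0.5,10.5,-0.8,0,0],
    [-0.1,0.5,12,-0.8,0,0],
    [-0.1,0.5,12.7,-0.8,0,0],
    [-0.1,0.5,12.7,-0.8,0,0],
    [-0.1,0.5,12.7,-0.8,0,0],
  ],
)

```text
time: 48.45
tool_pos: [0.5562, -0.1388, 0.0457]
tcp_rot: [2.297, -2.138, -0.002]
wrist_force: [-5.0, 5.5, 8.7]
finger_gap: 0.0252
```

Run:
```python
from h import *
s=st();w=ctrl.get_image("wrist");cv2.imwrite("pics/w38.png",w["pixels"][:,:,::-1])
```

```text
t 48.5 pos [ 0.5562 -0.1388  0.0457] psi -1.499 tilt 0.003 gap 0.0252 F [-5.   5.5  8.7] q [-0.44  0.49  1.7  -0.    0.96  1.06]
```

View pics/w38.png

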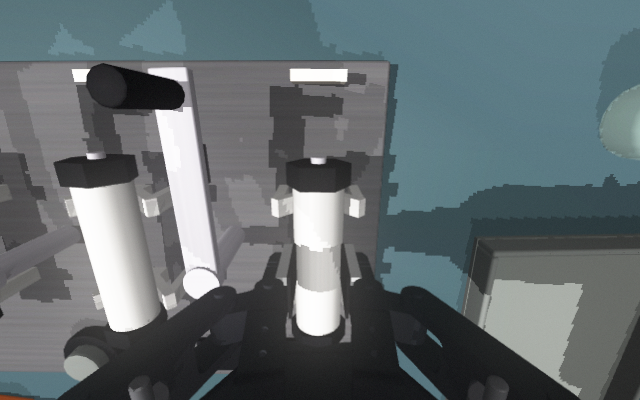

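Emit:
play_rows(
  steps=[
    [0,0,0,0,0,0],
    [0,0,0,0,0,0],
    [0,0,0,0,0,0],
    [0,0,0.5,0,0,0],
    [0,0,0.9,0,0,0],
    [0,0,0.9,0,0,0],
    [0,0,0.9,0,0,0],
    [0,0,0.9,0,0,0],
  ],
  jaw=4.4,
)

```text
time: 49.3
tool_pos: [0.5562, -0.1388, 0.0367]
tcp_rot: [2.297, -2.138, -0.002]
wrist_force: [0.6, -0.1, -0.5]
finger_gap: 0.0438
```

Run:
```python
from h import *
s=st()
r1(s,.5558,-.1397,.036,-1.5)
```

```text
t 49.3 pos [ 0.5562 -0.1388  0.0367] psi -1.499 tilt 0.003 gap 0.0438 F [ 0.6 -0.1 -0.5] q [-0.44  0.5   1.7  -0.    0.94  1.06]
[0.1, 0.1, 0.1, 0.2, -0.1, 0.1]
```

Emit:
play_rows(
  steps=[
    [0,0,0.2,0,0,0],
    [0,0,0.2,0,0,0],
    [0,0,0.2,0,0,0],
    [0,0,0.2,0,0,0],
    [0,0,0.2,0,0,0],
  ],
  jaw=0,
)

```text
time: 49.8
tool_pos: [0.5565, -0.1387, 0.0348]
tcp_rot: [2.298, -2.139, -0.002]
wrist_force: [0.3, 1.3, 2.2]
finger_gap: 0.0264
```

Emit:
play_rows(
  steps=[
    [0,0,-3,0,0,0],
    [0,0,-7,0,0,0],
    [0,0,-11,0,0,0],
    [0,0,-11,0,0,0],
  ],
)

```text
time: 50.2
tool_pos: [0.5599, -0.1403, 0.1506]
tcp_rot: [-2.3, 2.14, -0.015]
wrist_force: [1.1, 0.1, -0.6]
finger_gap: 0.0263
```

Run:
```python
from h import *
s=st();p=slot(.059);print(p);r1(s,*p,.12,TY);r1(s,*p,.014,TY)
```

```text
t 50.2 pos [ 0.5599 -0.1403  0.1506] psi -1.499 tilt 0.009 gap 0.0263 F [ 1.1  0.1 -0.6] q [-0.44  0.37  1.59 -0.    1.18  1.06]
[ 0.51548043 -0.33591462]
[19.2, 5.9, 3.1, -0.6, -0.0, 89.2]
[19.1, 5.9, 13.8, -0.6, -0.0, 89.2]
```

Emit:
play_rows(
  steps=[
    [5,1.5,2,0,0,8],
    [10,3,2.5,0,0,16],
    [19.2,5.9,3,-0.6,0,89.2],
    [19.2,5.9,3,-0.6,0,89.2],
    [19.2,5.9,3,-0.6,0,89.2],
    [19.2,5.9,3,-0.6,0,89.2],
    [19.2,5.9,3,-0.6,0,89.2],
    [19.2,5.9,3,-0.6,0,89.2],
    [19.2,5.9,3,-0.6,0,89.2],
    [19.2,5.9,3,-0.6,0,89.2],
  ],
)

```text
time: 51.2
tool_pos: [0.5142, -0.336, 0.12]
tcp_rot: [0.246, -3.13, -0.001]
wrist_force: [-0.3, -0.1, -1.3]
finger_gap: 0.0266
```

Emit:
play_rows(
  steps=[
    [0,0,0,0,0,8],
    [0,0,0,0,0,9],
    [0,0,0,0,0,9],
  ],
)

```text
time: 51.5
tool_pos: [0.5137, -0.3358, 0.1191]
tcp_rot: [0.005, -3.138, -0.002]
wrist_force: [0.2, -0.8, -1.6]
finger_gap: 0.0265
```

Run:
```python
from h import *
s=st();p=slot(.059);r1(s,*p,.05,TY);r1(s,*p,.0125,TY);w=ctrl.get_image("wrist");cv2.imwrite("pics/w39.png",w["pixels"][:,:,::-1])
```

```text
t 51.5 pos [ 0.5137 -0.3358  0.1191] psi -3.138 tilt 0.004 gap 0.0265 F [ 0.2 -0.8 -1.6] q [-0.76  0.46  1.52 -0.    1.16  2.38]
[-0.2, -0.0, 6.9, 0.1, -0.2, -4.8]
[-0.2, -0.0, 10.7, 0.1, -0.2, -4.8]
```

View pics/w39.png

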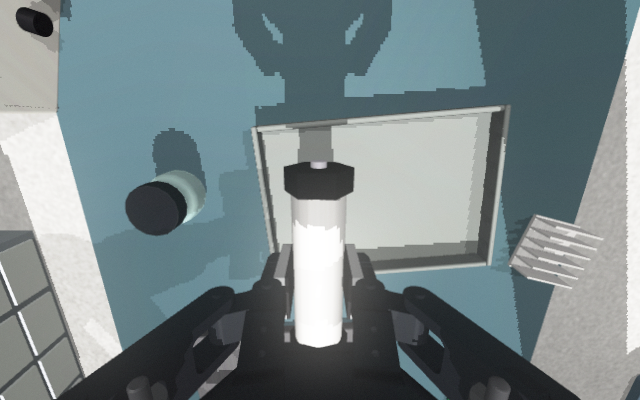

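Run:
```python
from h import *
w=ctrl.get_image("wrist")
for u in ((253,129),(509,106),(490,264)): print(onz(w,u,.025))
def cor(a,b):
    C,S=np.cos(TY),np.sin(TY);return TC+np.array([a*C-b*S,a*S+b*C])
print(cor(.1075,-.075),cor(-.1075,-.075),cor(-.1075,.075))
```

```text
[ 0.56757321 -0.40444184  0.025     ]
[ 0.35844562 -0.4235728   0.025     ]
[ 0.34535859 -0.27802719  0.025     ]
[ 0.5702644  -0.40645515] [ 0.35606453 -0.42498662] [ 0.3431356  -0.27554485]
```

Consistent with the tray estimate. Lower into the slot.

Emit:
play_rows(
  steps=[
    [-0.2,0,2,0,0,-4.8],
    [-0.2,0,5,0,0,-4.8],
    [-0.2,0,8,0,0,-4.8],
    [-0.2,0,9.5,0,0,-4.8],
    [-0.2,0,10.2,0,0,-4.8],
    [-0.2,0,10.7,0,0,-4.8],
    [-0.2,0,10.7,0,0,-4.8],
    [-0.2,0,10.7,0,0,-4.8],
  ],
)

```text
time: 52.4
tool_pos: [0.5164, -0.3364, 0.0137]
tcp_rot: [0.136, -3.137, 0.001]
wrist_force: [-0.8, -0.1, -1.3]
finger_gap: 0.0268
```

Run:
```python
from h import *
s=st();p=slot(.059);r1(s,*p,.011,TY);w=ctrl.get_image("wrist");cv2.imwrite("pics/w40.png",w["pixels"][:,:,::-1])
```

```text
t 52.4 pos [ 0.5164 -0.3364  0.0137] psi -3.055 tilt 0.001 gap 0.0268 F [-0.8 -0.1 -1.3] q [-0.76  0.59  1.61 -0.    0.95  2.3 ]
[0.1, 0.1, 0.3, -0.0, -0.1, 0.0]
```

View pics/w40.png

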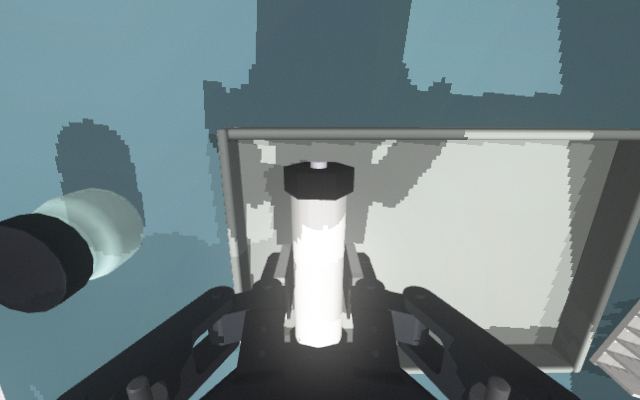

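Inside and clear of the walls; lower the last 3 mm and release with a small opening.

Emit:
play_rows(
  steps=[
    [0.1,0,0.15,0,0,0],
    [0.1,0,0.3,0,0,0],
    [0.1,0,0.3,0,0,0],
  ],
)

```text
time: 52.75
tool_pos: [0.5157, -0.3369, 0.0113]
tcp_rot: [0.136, -3.138, 0.002]
wrist_force: [0.2, -0.6, 0.6]
finger_gap: 0.0272
```

Emit:
play_rows(
  steps=[
    [0,0,0,0,0,0],
    [0,0,0,0,0,0],
    [0,0,0,0,0,0],
  ],
  jaw=3.8,
)

```text
time: 53.05
tool_pos: [0.5157, -0.3369, 0.0113]
tcp_rot: [0.136, -3.138, 0.002]
wrist_force: [0.3, -0.3, 0.6]
finger_gap: 0.0373
```

Emit:
play_rows(
  steps=[
    [0,0,-4,0,0,0],
    [0,0,-9,0,0,0],
    [0,0,-13,0,0,0],
    [0,0,-14,0,0,-8],
    [0,0,-14,0,0,-16],
    [0,0,-14,0,0,-24],
  ],
)

```text
time: 53.65
tool_pos: [0.516, -0.3368, 0.1524]
tcp_rot: [-0.795, 3.039, -0.004]
wrist_force: [-0.2, -0.4, 0.4]
finger_gap: 0.0378
```

Run:
```python
from h import *
s=st();r1(s,.5478,-.0253,.15,-1.5);w=ctrl.get_image("wrist");cv2.imwrite("pics/w41.png",w["pixels"][:,:,::-1])
```

```text
t 53.6 pos [ 0.516  -0.3368  0.1524] psi -2.630 tilt 0.003 gap 0.0378 F [-0.2 -0.4  0.4] q [-0.76  0.43  1.48 -0.    1.22  1.87]
[-18.0, 25.6, 0.2, -0.1, -0.1, -64.8]
```

View pics/w41.png

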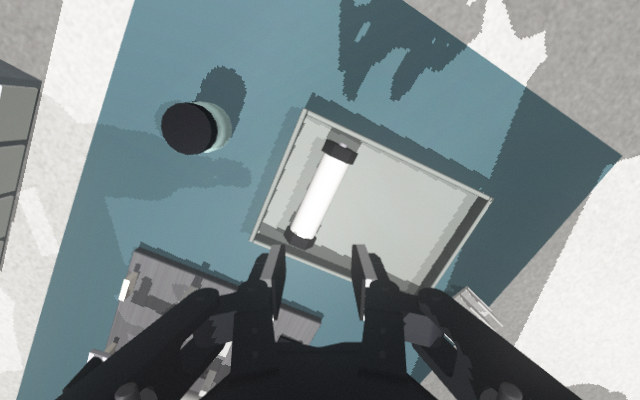

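Emit:
play_rows(
  steps=[
    [-9,12.8,0,0,0,-30],
    [-18,25.6,0.2,0,0,-64.8],
    [-18,25.6,0.2,0,0,-64.8],
    [-18,25.6,0.2,0,0,-64.8],
    [-18,25.6,0.2,0,0,-64.8],
    [-18,25.6,0.2,0,0,-64.8],
    [-18,25.6,0.2,0,0,-64.8],
    [-18,25.6,0.2,0,0,-64.8],
    [-18,25.6,0.2,0,0,-64.8],
    [-18,25.6,0.2,0,0,-64.8],
  ],
  jaw=4.4,
)

```text
time: 54.7
tool_pos: [0.5452, -0.0252, 0.1491]
tcp_rot: [2.301, -2.136, 0.002]
wrist_force: [0.2, 0.7, 0.4]
finger_gap: 0.044
```

Run:
```python
from h import *
s=st();r1(s,.5478,-.0253,.08,-1.5);r1(s,.5478,-.0253,.035,-1.5);w=ctrl.get_image("wrist");cv2.imwrite("pics/w42.png",w["pixels"][:,:,::-1])
```

```text
t 54.7 pos [ 0.5452 -0.0252  0.1491] psi -1.496 tilt 0.002 gap 0.0440 F [0.2 0.7 0.4] q [-0.25  0.32  1.66 -0.    1.16  1.25]
[0.0, -0.2, 6.9, 0.0, -0.1, 0.2]
[0.0, -0.3, 11.4, 0.0, -0.1, 0.2]
```

View pics/w42.png

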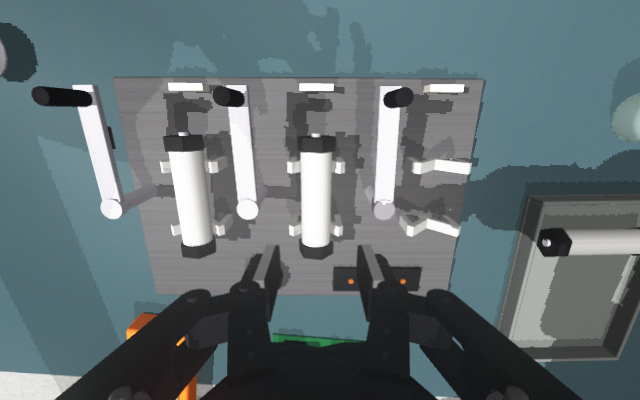

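Emit:
play_rows(
  steps=[
    [0,-0.2,4,0,0,0.2],
    [0,-0.2,7.5,0,0,0.2],
    [0,-0.2,10,0,0,0.2],
    [0,-0.2,11.4,0,0,0.2],
    [0,-0.2,11.4,0,0,0.2],
    [0,-0.2,11.4,0,0,0.2],
    [0,-0.2,11.4,0,0,0.2],
  ],
)

```text
time: 55.45
tool_pos: [0.5482, -0.0262, 0.0363]
tcp_rot: [2.297, -2.143, 0.005]
wrist_force: [-0.0, -0.2, -0.2]
finger_gap: 0.0442
```

Run:
```python
from h import *
s=st();r1(s,.5478,-.0253,.035,-1.5)
```

```text
t 55.5 pos [ 0.5482 -0.0262  0.0363] psi -1.501 tilt 0.003 gap 0.0442 F [-0.  -0.2 -0.2] q [-0.25  0.46  1.77 -0.    0.9   1.25]
[-0.1, 0.0, 0.1, -0.1, -0.1, -0.1]
```

Emit:
play_rows(
  steps=[
    [0,0,0.1,0,0,0],
    [0,0,0.1,0,0,0],
    [0,0,0.1,0,0,0],
    [0,0,0.1,0,0,0],
    [0,0,0.1,0,0,0],
  ],
  jaw=0,
)

```text
time: 55.95
tool_pos: [0.5485, -0.0231, 0.0369]
tcp_rot: [-2.293, 2.142, -0.003]
wrist_force: [-0.8, 12.4, 7.0]
finger_gap: 0.0262
```

Emit:
play_rows(
  steps=[
    [0,0,-3,0,0,0],
    [0,0,-7,0,0,0],
    [0,0,-11,0,0,0],
    [0,0,-12,0,0,0],
  ],
)

```text
time: 56.35
tool_pos: [0.551, -0.0239, 0.1626]
tcp_rot: [-2.29, 2.138, -0.016]
wrist_force: [0.7, -0.6, -0.2]
finger_gap: 0.0265
```

Run:
```python
from h import *
import pickle
s=st();p=slot(0);print(p);r1(s,*p,.15,TY)
w=ctrl.get_image("wrist");cv2.imwrite("pics/w43.png",w["pixels"][:,:,::-1]);t=ctrl.get_image("top");crop(t,300,170,500,310,4,"t43.png")
```

```text
t 56.4 pos [ 0.551  -0.0239  0.1626] psi -1.502 tilt 0.013 gap 0.0265 F [ 0.7 -0.6 -0.2] q [-0.25  0.31  1.64  0.    1.18  1.25]
[ 0.4567 -0.341 ]
[31.0, 11.6, 1.2, -0.7, 0.5, 89.0]
```

View pics/w43.png

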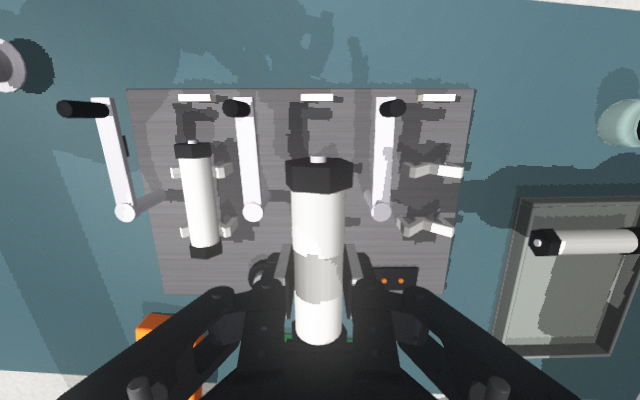

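View pics/t43.png

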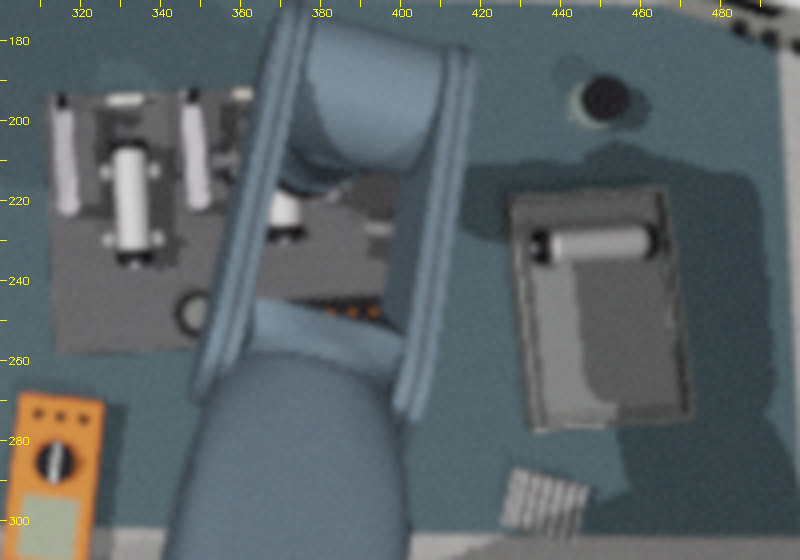

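Emit:
play_rows(
  steps=[
    [5,1.5,0,0,0,8],
    [31,11.6,1,-0.7,0,89],
    [31,11.6,1,-0.7,0,89],
    [31,11.6,1,-0.7,0,89],
    [31,11.6,1,-0.7,0,89],
    [31,11.6,1,-0.7,0,89],
    [31,11.6,1,-0.7,0,89],
    [31,11.6,1,-0.7,0,89],
    [31,11.6,1,-0.7,0,89],
    [31,11.6,1,-0.7,0,89],
  ],
)

```text
time: 57.45
tool_pos: [0.4537, -0.3404, 0.1461]
tcp_rot: [0.223, -3.133, -0.016]
wrist_force: [-0.8, -0.7, -1.1]
finger_gap: 0.0259
```

Run:
```python
from h import *
s=st();p=slot(0);r1(s,*p,.08,TY)
```

```text
t 57.5 pos [ 0.4537 -0.3404  0.1461] psi -3.000 tilt 0.010 gap 0.0259 F [-0.8 -0.7 -1.1] q [-0.84  0.36  1.61  0.01  1.18  2.15]
[-0.3, -0.2, 6.6, 0.6, -0.0, 3.2]
```

Emit:
play_rows(
  steps=[
    [-0.3,-0.1,2,0.6,0,3.2],
    [-0.3,-0.1,6,0.6,0,3.2],
    [-0.3,-0.1,6.6,0.6,0,3.2],
    [-0.3,-0.1,6.6,0.6,0,3.2],
    [-0.3,-0.1,6.6,0.6,0,3.2],
  ],
)

```text
time: 57.95
tool_pos: [0.457, -0.3406, 0.0805]
tcp_rot: [0.135, -3.138, 0.001]
wrist_force: [0.1, -0.6, -0.4]
finger_gap: 0.0264
```

Run:
```python
from h import *
s=st();p=slot(0);r1(s,*p,.0135,TY);w=ctrl.get_image("wrist");cv2.imwrite("pics/w44.png",w["pixels"][:,:,::-1])
```

```text
t 58.0 pos [ 0.457  -0.3406  0.0805] psi -3.056 tilt 0.001 gap 0.0264 F [ 0.1 -0.6 -0.4] q [-0.84  0.44  1.68 -0.    1.03  2.22]
[0.0, -0.0, 6.7, -0.0, -0.0, -0.0]
```

View pics/w44.png

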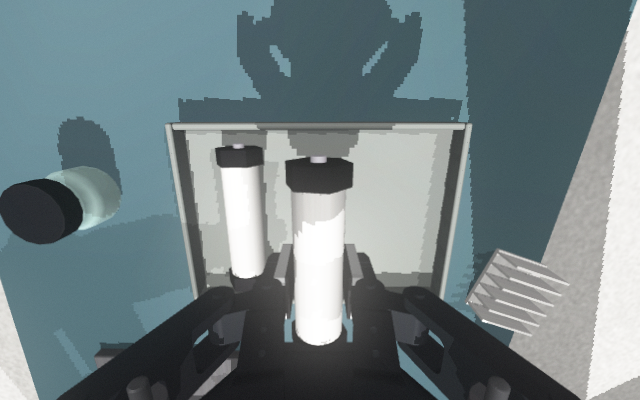

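Emit:
play_rows(
  steps=[
    [0,0,3,0,0,0],
    [0,0,5,0,0,0],
    [0,0,6.2,0,0,0],
    [0,0,6.7,0,0,0],
    [0,0,6.8,0,0,0],
    [0,0,6.8,0,0,0],
    [0,0,6.8,0,0,0],
  ],
)

```text
time: 58.7
tool_pos: [0.4581, -0.3419, 0.0145]
tcp_rot: [-0.135, 3.137, -0.006]
wrist_force: [-1.4, 0.2, 2.4]
finger_gap: 0.0266
```

Emit:
play_rows(
  steps=[
    [0,0,0,0,0,0],
    [0,0,0,0,0,0],
    [0,0,0,0,0,0],
  ],
  jaw=3.8,
)

```text
time: 59.0
tool_pos: [0.4584, -0.3422, 0.0148]
tcp_rot: [-0.135, 3.136, -0.007]
wrist_force: [-0.9, -0.9, 0.3]
finger_gap: 0.0381
```

Emit:
play_rows(
  steps=[
    [0,0,-4,0,0,0],
    [0,0,-9,0,0,0],
    [0,0,-13,0,0,0],
    [0,0,-14,0,0,-8],
    [0,0,-14,0,0,-16],
    [0,0,-14,0,0,-24],
  ],
)

```text
time: 59.6
tool_pos: [0.4583, -0.3419, 0.1558]
tcp_rot: [-0.793, 3.037, -0.01]
wrist_force: [-0.2, 0.2, -0.5]
finger_gap: 0.038
```

Run:
```python
from h import *
s=st();r1(s,.5378,.0912,.16,-1.5);w=ctrl.get_image("wrist");cv2.imwrite("pics/w45.png",w["pixels"][:,:,::-1])
```

```text
t 59.6 pos [ 0.4583 -0.3419  0.1558] psi -2.631 tilt 0.007 gap 0.0380 F [-0.2  0.2 -0.5] q [-0.84  0.35  1.6  -0.    1.19  1.8 ]
[-28.1, 33.9, -0.6, -0.4, -0.2, -64.8]
```

View pics/w45.png

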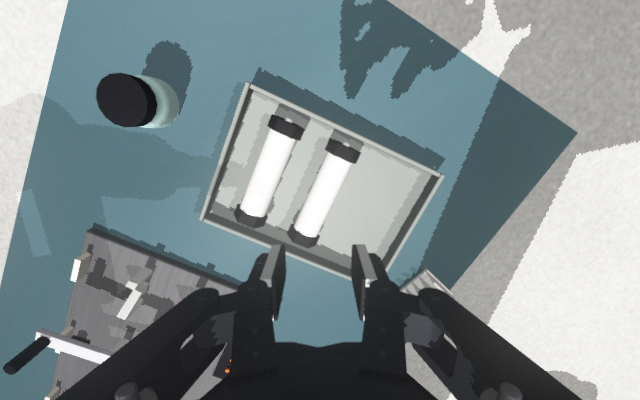

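Two are in the tray at (270,170) and (325,190). Now the third.

Emit:
play_rows(
  steps=[
    [-28.1,33.9,-0.6,0,0,-64.8],
    [-28.1,33.9,-0.6,0,0,-64.8],
    [-28.1,33.9,-0.6,0,0,-64.8],
    [-28.1,33.9,-0.6,0,0,-64.8],
    [-28.1,33.9,-0.6,0,0,-64.8],
    [-28.1,33.9,-0.6,0,0,-64.8],
    [-28.1,33.9,-0.6,0,0,-64.8],
    [-28.1,33.9,-0.6,0,0,-64.8],
    [-28.1,33.9,-0.6,0,0,-64.8],
    [-28.1,33.9,-0.6,0,0,-64.8],
  ],
  jaw=4.4,
)

```text
time: 60.65
tool_pos: [0.5347, 0.0968, 0.1594]
tcp_rot: [-2.309, 2.13, -0.008]
wrist_force: [0.4, -0.1, -0.0]
finger_gap: 0.0443
```

Emit:
play_rows(
  steps=[
    [0,0,0,0,0,0],
    [0,0,0,0,0,0],
  ],
)

```text
time: 60.85
tool_pos: [0.5345, 0.0965, 0.1592]
tcp_rot: [-2.308, 2.132, -0.007]
wrist_force: [0.1, 0.6, 1.1]
finger_gap: 0.0441
```

Run:
```python
from h import *
s=st();r1(s,.5378,.0912,.08,-1.5);r1(s,.5378,.0912,.035,-1.5);w=ctrl.get_image("wrist");cv2.imwrite("pics/w46.png",w["pixels"][:,:,::-1])
```

```text
t 60.9 pos [0.5345 0.0965 0.1592] psi -1.492 tilt 0.005 gap 0.0441 F [0.1 0.6 1.1] q [-0.02  0.3   1.66 -0.    1.18  1.47]
[0.5, -0.3, 7.9, -0.2, -0.2, 0.5]
[0.5, -0.2, 12.4, -0.2, -0.2, 0.5]
```

View pics/w46.png

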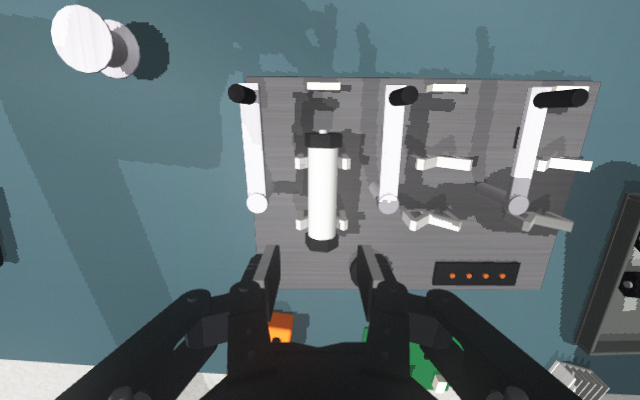

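Emit:
play_rows(
  steps=[
    [0.5,-0.2,2,0,0,0.5],
    [0.5,-0.2,5,0,0,0.5],
    [0.5,-0.2,8.5,0,0,0.5],
    [0.5,-0.2,11,0,0,0.5],
    [0.5,-0.2,12.4,0,0,0.5],
    [0.5,-0.2,12.4,0,0,0.5],
    [0.5,-0.2,12.4,0,0,0.5],
    [0.5,-0.2,12.4,0,0,0.5],
  ],
)

```text
time: 61.7
tool_pos: [0.5384, 0.0901, 0.0365]
tcp_rot: [-2.295, 2.143, -0.01]
wrist_force: [-0.5, 0.2, -0.4]
finger_gap: 0.044
```

Run:
```python
from h import *
s=st();r1(s,.5378,.0912,.035,-1.5)
```

```text
t 61.7 pos [0.5384 0.0901 0.0365] psi -1.502 tilt 0.007 gap 0.0440 F [-0.5  0.2 -0.4] q [-0.04  0.46  1.78 -0.    0.9   1.47]
[-0.1, 0.1, 0.1, -0.3, -0.2, -0.1]
```

Emit:
play_rows(
  steps=[
    [-0.1,0,0.1,0,0,0],
    [-0.1,0,0.1,0,0,0],
    [-0.1,0,0.1,0,0,0],
    [-0.1,0,0.1,0,0,0],
    [-0.1,0,0.1,0,0,0],
  ],
  jaw=0,
)

```text
time: 62.2
tool_pos: [0.5391, 0.0926, 0.037]
tcp_rot: [-2.292, 2.141, -0.011]
wrist_force: [-0.6, 6.1, 4.6]
finger_gap: 0.0263
```

Emit:
play_rows(
  steps=[
    [0,0,-3,0,0,0],
    [0,0,-7,0,0,0],
    [0,0,-11,0,0,0],
    [0,0,-12,0,0,0],
  ],
)

```text
time: 62.6
tool_pos: [0.541, 0.0929, 0.1626]
tcp_rot: [-2.288, 2.136, -0.022]
wrist_force: [-0.0, -1.1, -0.2]
finger_gap: 0.0266
```

Run:
```python
from h import *
s=st();p=slot(-.059);print(p);r1(s,*p,.15,TY)
w=ctrl.get_image("wrist");cv2.imwrite("pics/w47.png",w["pixels"][:,:,::-1])
```

```text
t 62.6 pos [0.541  0.0929 0.1626] psi -1.502 tilt 0.018 gap 0.0266 F [-0.  -1.1 -0.2] q [-0.03  0.3   1.65 -0.    1.17  1.47]
[ 0.39791957 -0.34608538]
[42.8, 17.3, 1.1, -0.9, 0.7, 89.0]
```

View pics/w47.png

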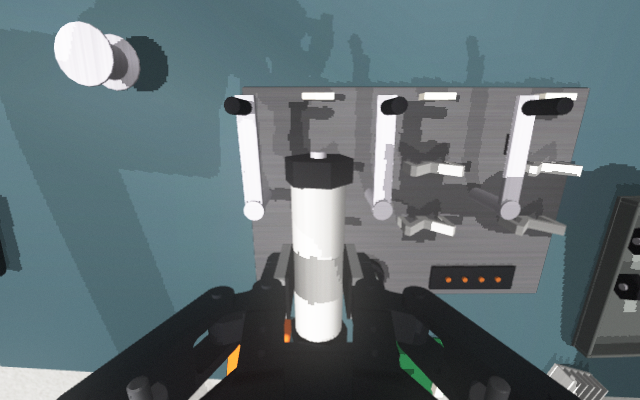

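Emit:
play_rows(
  steps=[
    [5,1.5,0,0,0,8],
    [42.8,17.3,0.5,-0.9,0,89],
    [42.8,17.3,0.5,-0.9,0,89],
    [42.8,17.3,0.5,-0.9,0,89],
    [42.8,17.3,0.5,-0.9,0,89],
    [42.8,17.3,0.5,-0.9,0,89],
    [42.8,17.3,0.5,-0.9,0,89],
    [42.8,17.3,0.5,-0.9,0,89],
    [42.8,17.3,0.5,-0.9,0,89],
    [42.8,17.3,0.5,-0.9,0,89],
  ],
)

```text
time: 63.65
tool_pos: [0.3953, -0.3505, 0.154]
tcp_rot: [-0.218, 3.128, 0.009]
wrist_force: [-0.3, 0.7, -1.5]
finger_gap: 0.0266
```

Emit:
play_rows(
  steps=[
    [0,0,0,0,0,0],
    [0,0,0,0,0,0],
  ],
)

```text
time: 63.85
tool_pos: [0.3945, -0.3499, 0.1527]
tcp_rot: [-0.222, 3.129, 0.012]
wrist_force: [-0.9, -0.4, -0.4]
finger_gap: 0.0263
```

Run:
```python
from h import *
s=st();p=slot(-.059);r1(s,*p,.08,TY)
```

```text
t 63.9 pos [ 0.3945 -0.3499  0.1527] psi -3.000 tilt 0.009 gap 0.0263 F [-0.9 -0.4 -0.4] q [-0.94  0.29  1.7   0.01  1.16  2.05]
[-0.3, 0.3, 7.3, 0.4, 0.3, 3.2]
```

Emit:
play_rows(
  steps=[
    [-0.3,0.3,2,0.4,0.3,3.2],
    [-0.3,0.3,5,0.4,0.3,3.2],
    [-0.3,0.3,7.2,0.4,0.3,3.2],
    [-0.3,0.3,7.2,0.4,0.3,3.2],
    [-0.3,0.3,7.2,0.4,0.3,3.2],
  ],
)

```text
time: 64.35
tool_pos: [0.3978, -0.3446, 0.0808]
tcp_rot: [0.14, -3.138, -0.003]
wrist_force: [0.4, 0.1, -0.1]
finger_gap: 0.0266
```

Run:
```python
from h import *
s=st();p=slot(-.059);r1(s,*p,.0135,TY);w=ctrl.get_image("wrist");cv2.imwrite("pics/w48.png",w["pixels"][:,:,::-1])
```

```text
t 64.3 pos [ 0.3978 -0.3446  0.0808] psi -3.052 tilt 0.002 gap 0.0266 F [ 0.4  0.1 -0.1] q [-0.93  0.37  1.79  0.    0.99  2.13]
[-0.0, -0.2, 6.7, 0.1, -0.0, 0.2]
```

View pics/w48.png

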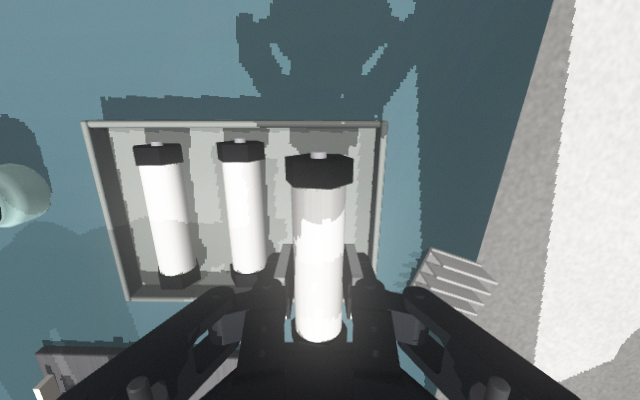

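Emit:
play_rows(
  steps=[
    [0,0,3,0,0,0],
    [0,0,5,0,0,0],
    [0,0,6.2,0,0,0],
    [0,0,6.7,0,0,0],
    [0,0,6.8,0,0,0],
    [0,0,6.8,0,0,0],
    [0,0,6.8,0,0,0],
  ],
)

```text
time: 65.1
tool_pos: [0.3988, -0.3462, 0.0145]
tcp_rot: [-0.139, 3.137, -0.003]
wrist_force: [0.9, 1.3, -0.6]
finger_gap: 0.0266
```

Emit:
play_rows(
  steps=[
    [0,0,0,0,0,0],
    [0,0,0,0,0,0],
    [0,0,0,0,0,0],
  ],
  jaw=3.8,
)

```text
time: 65.4
tool_pos: [0.3989, -0.3465, 0.0148]
tcp_rot: [-0.139, 3.137, -0.004]
wrist_force: [0.4, -0.7, -0.1]
finger_gap: 0.0379
```

Emit:
play_rows(
  steps=[
    [0,0,-4,0,0,0],
    [0,0,-9,0,0,0],
    [0,3,-13,0,0,0],
    [0,8,-17,0,0,0],
    [0,12,-20,0,0,0],
    [0,12,-20,0,0,0],
    [0,12,-20,0,0,0],
  ],
)

```text
time: 66.1
tool_pos: [0.3885, -0.2258, 0.2161]
tcp_rot: [-0.143, 3.134, -0.008]
wrist_force: [0.1, -0.4, 0.2]
finger_gap: 0.0379
```

Run:
```python
from h import *
s=st();w=ctrl.get_image("wrist");cv2.imwrite("pics/w49.png",w["pixels"][:,:,::-1]);crop(w,200,20,480,260,2.8,"w49c.png",20)
t=ctrl.get_image("top");crop(t,210,170,500,310,2.7,"t49.png",20)
```

```text
t 66.1 pos [ 0.3885 -0.2258  0.2161] psi -3.051 tilt 0.007 gap 0.0379 F [ 0.1 -0.4  0.2] q [-0.78  0.08  1.79 -0.    1.26  2.28]
```

View pics/w49.png

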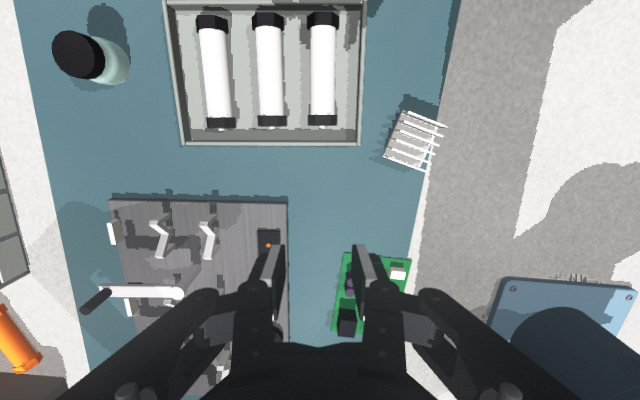

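View pics/t49.png

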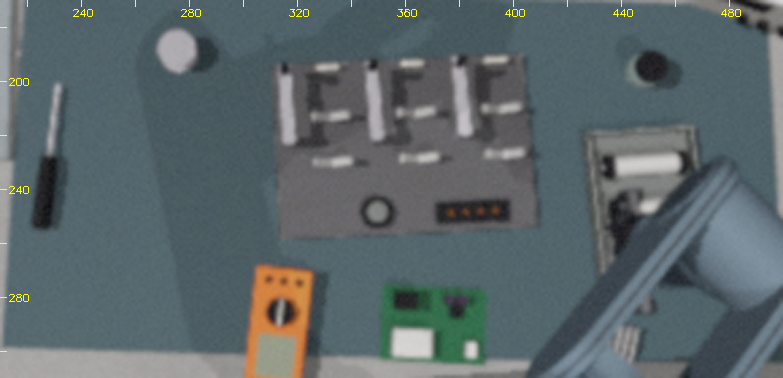

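View pics/w49c.png

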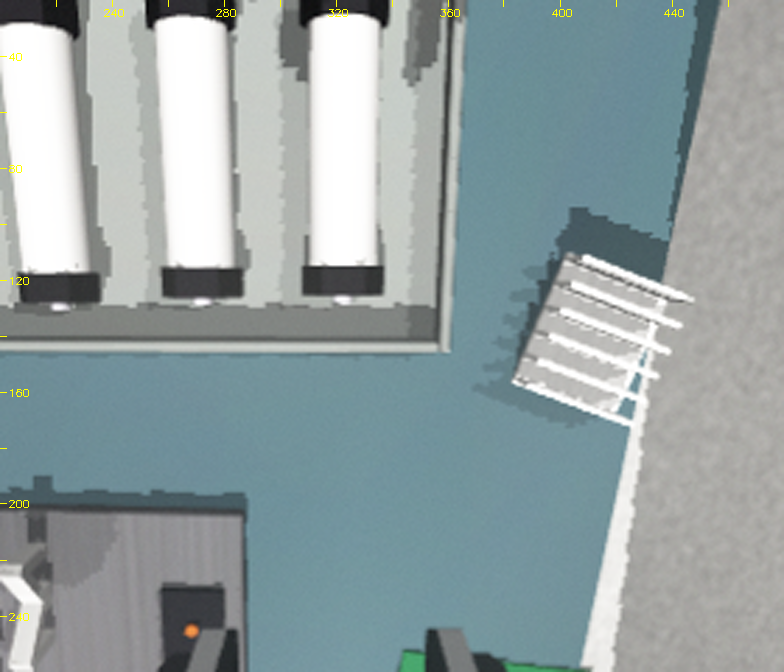

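Run:
```python
from h import *
s=ctrl.get_image("scene");crop(s,190,110,330,200,5.5,"s50.png",10)
```

```text
(no output)
```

View pics/s50.png

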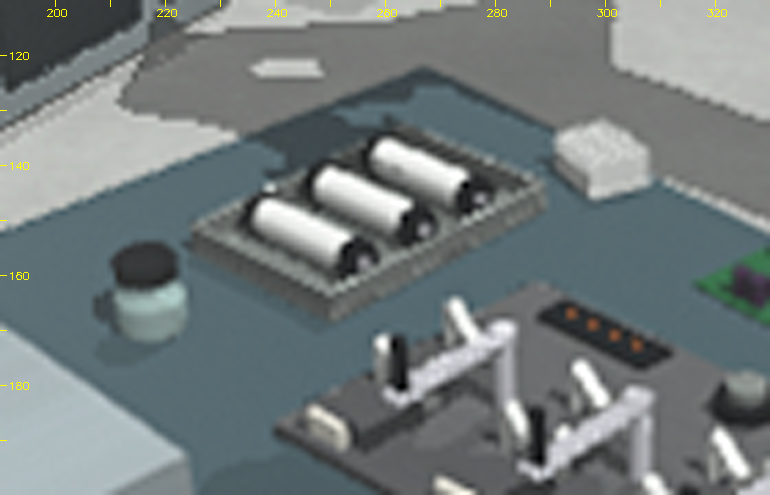

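Run:
```python
from h import *
st();print(ctrl.finish_job())
```

```text
t 66.2 pos [ 0.3877 -0.2272  0.2134] psi -3.053 tilt 0.002 gap 0.0379 F [ 0.   0.8 -0.8] q [-0.78  0.09  1.79 -0.    1.26  2.27]
the job is handed in; nothing more can be done
None
```

I laid all three capacitors in the V-cradles, closed the three straps, pressed the start button and let it spring back. Then I swung the straps aside, laid the capacitors flat in the tray and handed the job in at 66 s. The hand-in gives no verdict.

- **Seating and straps:** before the press, all three straps looked square across their capacitors. Each capacitor sat about 2 mm off centre along its length, within the 8 mm play.
- **Button:** the first press went to its stop at 45 N on the wrist. I doubted the depth, so I pressed again in small steps. The force rose to about 5 N over roughly 6 mm and then jumped to 25 N at the stop, so the button was fully down. It was back up afterwards. The 45 N came through the fingertips, which I took not to count under the 40 N limit on the arm and the gripper's body.
- **Tray:** the last pictures show the three capacitors flat and separate on the tray floor. The straps are aside and the robot is touching nothing.
- **Other things:** the spool, jar, screwdriver and tray look unmoved in the last pictures.
- **Faults on the way:** when unloading the right-hand cradle I first gripped the capacitor too high, so I put it back and gripped it again. The first button height I measured was about 4 mm too low, but the force readings settled it.

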